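# Lock out the spray booth's air valve

## Task

Shut off the spray booth's air and lock it out: squeeze both side tabs of the valve knob together, turn the knob so that its long arm swings away from the two pins and up the slope until it stops, and let go so that both tabs spring back out and latch it there. Then put the lockout plate whose holes match the pins over both pins, fully down and flat on their shoulders, and let go of it. Leave the longer plate, the bottle, the jar and the spray gun alone.

Things in the scene. Friction and masses are not known exactly. Their poses are not given: they have to be found in the camera images.
- deck: Grey sloped top of a fixed console, 200 mm up the slope x 240 mm wide, tilted 30 deg from level, low edge on the side away from the robot. Origin: middle of its upper face. Axes: x up the slope (roughly towards the robot), y level, z out of the face (30 deg from vertical). The knob's axis runs along z at x = 0, y = +55 mm; the two pins stand along z at x = +40 and -40 mm, y = -55 mm.
- seat (a point): Half-way between the two pins, 14 mm above the deck's face, level with the tops of their shoulders, where the lockout plate's underside must rest. Axes as the deck's. Each pin: a steel shoulder 22 mm in diameter and 14 mm high, then a pin 10 mm in diameter up to 40 mm above the face, then a tapered tip up to 46 mm.
- knob_grip (a point): On the knob's turning axis, at the height to squeeze the tabs: 52 mm above the deck's face. z points out along the axis; x (turns with the knob) is the line through the two tabs, on its +x and -x sides. The grey tabs are 26 mm wide and stand 36 to 66 mm above the face; outer faces 62 mm apart when out, 46 mm when fully squeezed. A round black cap 43 mm in diameter tops the knob at 75 mm.
- lever_tip (a point): End of the knob's flat black arm, half-way up its thickness, axes as knob_grip's. The arm runs along the knob's -y, 18 mm wide, to 112 mm from the axis, 16 to 28 mm above the deck's face. At air on it points across the slope between the pins and bars the plate. A notched steel collar 72 mm in diameter and 12 mm high surrounds the knob's foot.
- knob (a joint): Turn in rad, counter-clockwise seen from above the deck. About 0: air on, arm between the pins. 1.25: hard stop, air off, arm nearly straight up the slope. Locked unless both tabs are in by at least 4 mm (squeeze fully). Released at 1.17 or more, the tabs spring out into the second notches. Friction 0.12 N m; it stays where it is left.
- tab_a (a joint): Travel of the tab on the knob's +x side in m: 0 fully out, 0.008 fully squeezed in (hard stop). Its spring pushes outwards with 1.6 N when out and 4.8 N when fully in.
- tab_b (a joint): The same for the tab on the knob's -x side.
- lock_plate_mid (a point): Centre (half-way up, 25 mm above the underside) of the loose lockout plate, lying flat beside the console: bare aluminium, 130 x 50 x 8 mm (x, y, z), two through holes 14 mm in diameter at x = +40 and -40 mm. On top a grip fin along x, 52 mm long, 12 mm thick, from 8 to 50 mm above the underside. About 0.16 kg. Fits the pins either way round.
- long_plate_mid (a point): Centre (half-way up) of the other plate: the same but 170 mm long with holes at x = +60 and -60 mm, which does not fit. Leave alone. It lies on the other side of the console; which plate is on which side varies.
- bottle: White plastic bottle, 72 mm in diameter, 170 mm tall, bystander. Origin: centre of its base, z up.
- jar: Amber glass jar with a dark lid, 72 mm in diameter, 90 mm tall, bystander. Origin: centre of its base.
- gun: Spray gun standing on its metal cup, 76 mm in diameter, about 150 mm tall, bystander. Origin: centre of its base.
Things that resemble listed ones, but are neither listed nor needed, are in the scene too. What is shaped like the part that bears lock_plate_mid but green or purple is not meant.

How it is judged (in metres and radians):
On the way, in this order (a step that is already met when the one before it is completed fails the run):
1. both tabs squeezed in at least 4 mm while the knob is still at air on (under 0.3 rad) (value of joint each of tab_a, tab_b above 0.004 m and value of joint knob below 0.3 rad), for 0.1 s.
2. knob turned to air off (at least 1.1 rad) and let go, both tabs sprung out to within 2 mm (value of joint knob above 1.1 rad and value of joint each of tab_a, tab_b below 0.002 m), for 0.2 s.
At the end, for the whole second after the job is handed in: The knob is latched at air off (at least 1.1 rad, both tabs out to within 2 mm) and the lockout plate rests at rest over both pins: underside within 4 mm of the shoulders, centred within 6 mm, flat on them within 0.08 rad, fin up (all of step 2 and z of lock_plate_mid in the frame of seat between 0.021 and 0.029 m and x of lock_plate_mid in the frame of seat between -0.006 and 0.006 m and y of lock_plate_mid in the frame of seat between -0.006 and 0.006 m and angle between the z axis of lock_plate_mid and the z axis of seat, either way round below 0.08 rad and angle between the x axis of lock_plate_mid and the x axis of seat, either way round below 0.15 rad and linear speed of lock_plate below 0.02 m/s); the robot touches nothing.
It fails at once if the longer plate is moved more than 30 mm (distance of long_plate_mid from where it was at the start of the episode above 0.03 m).
It fails at once if a bystander is moved more than 30 mm or tipped (distance of any of bottle, jar, gun from where it was at the start of the episode above 0.03 m or angle between any of bottle, jar, gun's own z axis and vertical above 0.4 rad).
It also fails if it takes over 58 s, if anything falls off the work surface, if the arm or the gripper's body presses on something with over 40 N, if the wrist force passes 120 N, or if a joint passes its speed limit or range.

## Robot

A 6-joint arm with a two-finger parallel gripper is mounted at the origin on the work surface. World frame = base frame: x ahead of the robot, y to its left, z up, the work surface at z = 0. Lengths are in m, angles in degrees, forces in N, time in s.
With the tool pointing down it reaches from about 0.35 to 0.875 m from the base axis. Payload 15.5 kg.
Tool frame: the origin (TCP) lies between the finger pads; the fingertips stand 14 mm ahead of it and the grasp point (between the pads) lies 5 mm behind it; z points along the fingers, y is the direction in which the jaws open and shut (so a half turn about z gives the same grasp; the last joint's range is limited). The gripper opens to 85 mm and grips with 20 to 120 N. Pads are 22 mm wide; open, the fingers measure 114 mm over their backs; the gripper's body (76 mm by 85 mm) begins 54 mm behind the grasp point. The pads swing forward as they close: fully open they stand 13 mm farther back than shut.
Start: joints at [71.476, 28.281, 77.091, -0, 74.628, -5.472], TCP at [0.141, 0.609, 0.225] pointing down, gripper open.
Joint ranges: [-166.48, 166.48], [-47.26, 123.95], [12.59, 153.08], [-70.14, 250.14], [6.76, 159.57], [-176.63, 176.63]. Speed limits (degrees/s): [108.29, 108.29, 147.25, 172.46, 172.46, 172.46].

## Interface

Orientations are given as a 3x3 rotation matrix whose columns are the frame's x, y, z axes.
In Python, from workcell import r, eyes gives the robot as it stands.
- The arm moves only by the shell command python3 -m handwheel 'ROWS' [FORCE]. ROWS is JSON, a list of rows, each an object of numbers: "claw": the finger opening in cm, from 0 to 8.54; "x", "y", "z": the shift along the tool's x, y, z in cm; "yaw": the turn about the tool's z in degrees. A call has 1 to 8 rows; each row is the pose to reach, as a shift and turn from the pose measured when the call began, along the tool's axes at that moment; what a row does not reach only later rows make up. A row lasts 1/12 s, in which the tool goes at most 41.7 mm and 7.16 degrees, less where a joint would pass 70% of its speed; a pose out of reach is approached as far as the arm can. A call with a gripper value outside its range is refused whole. The fingers move at their own pace and stop on an object; FORCE is the grip in N (left out, the last holds). Time passes only in rows, so rows that repeat a pose let the fingers close. It gives the time, the measured TCP pose, the force and the opening at its end, in the units of the state.
- r.get_state(): the state, without advancing time (a new reading comes with each control period).
- eyes.get_image(name): name is "scene" or "side" or "wrist"; returns a dict with "img" (480x640x3 uint8, red, green, blue), "fov_y" (degrees; the focal length in pixels is half the picture's height over the tangent of half this angle, whatever the lens; pixels are square), "cx", "cy" (the principal point, pixels), "xyz" and "rotation" of the camera in the world. Camera axes: x right, y up, looking along -z (the intrinsics and any distortion apply to the point x, -y, -z); pixel columns grow to the right and rows downward; lengths in m; the calibration is good to about 2 mm. A picture is of the moment at which its call begins. There is no depth.
- r.finish_job(): hands the job in, once; it reports no verdict.
The state is a dict: "time_s": time; "qpos": joint angles; "qd": joint speeds; "joint_torque": joint torques, N m; "tool_pos": TCP position; "eef_rot": TCP orientation; "contact_force": force on the tool from outside, world axes, zero at the start; "moment": the same for the moment, N m; "finger_gap": opening from 0.0 (shut) to 1.0 (fully open).
Only numpy, scipy, OpenCV 4.12 (cv2) and the standard library are available. Lean on these libraries where they do the work, as an engineer would, in place of code of your own. Each camera call takes 0.05 s, during which the arm holds its last target.

## Working session

There is one attempt and no reset: what is moved stays moved. The work goes in short steps, Python scripts to look and compute and a shell command to move; the robot and the scene stay as the last step left them, time stands still between calls to the robot, and variables do not carry over. Pictures are saved under pics/ and viewed, and the job is handed in when it is done.

```bash
ls; mkdir -p pics
python3 - <<'E'
from workcell import r, eyes
import cv2
print(r.get_state())
for n in ["scene","side","wrist"]:
    d=eyes.get_image(n); cv2.imwrite(f"pics/{n}0.png",d["img"][:,:,::-1])
    print(n,{k:v for k,v in d.items() if k!="img"})
E
```

```text
pics
{'time_s': 0.0, 'qpos': array([ 7.14758224e+01,  2.83142026e+01,  7.71282497e+01,  1.24316304e-04,
        7.46267736e+01, -5.47105380e+00]), 'qd': array([ 0.00546008, -0.0437153 ,  0.01192969, -0.04469619,  0.03543217,
       -0.00296725]), 'joint_torque': array([ 3.97694850e-03, -8.82178187e+01, -3.83863091e+01,  2.23611087e-04,
        1.04207147e-02,  8.08881077e-05]), 'tool_pos': array([0.1410305 , 0.60850318, 0.22430103]), 'eef_rot': array([[-9.74160922e-01,  2.25854708e-01, -3.85841188e-04],
       [ 2.25855008e-01,  9.74160256e-01, -1.14495763e-03],
       [ 1.17277078e-04, -1.20251715e-03, -9.99999270e-01]]), 'contact_force': array([ 0.49748681, -0.42137431,  1.29232514]), 'moment': array([0.01399247, 0.06785485, 0.00349252]), 'finger_gap': 1.0010783706595545}
scene {'fov_y': 56.7823540795045, 'cx': 311.87345240020346, 'cy': 241.14894241597705, 'xyz': array([1.05595677, 0.40374236, 1.18181918]), 'rotation': array([[-0.57617278, -0.69272292,  0.43377399],
       [ 0.81729961, -0.49273316,  0.29872292],
       [ 0.00680262,  0.52663933,  0.85006161]])}
side {'fov_y': 45.96900682860778, 'cx': 307.2596109551455, 'cy': 239.3679624687122, 'xyz': array([ 0.45746269, -0.77105841,  1.07974905]), 'rotation': array([[ 0.99623509,  0.07111708, -0.04957838],
       [-0.0864831 ,  0.77550724, -0.62538723],
       [-0.00602732,  0.6273204 ,  0.77873795]])}
wrist {'fov_y': 69.03555345001644, 'cx': 318.7637412023669, 'cy': 237.33699660172144, 'xyz': array([0.05942036, 0.62716875, 0.37409607]), 'rotation': array([[ 0.2260761 , -0.92084205, -0.3177098 ],
       [ 0.97410745,  0.21302032,  0.07574317],
       [-0.00206885, -0.3266072 ,  0.9451579 ]])}
```

View pics/scene0.png

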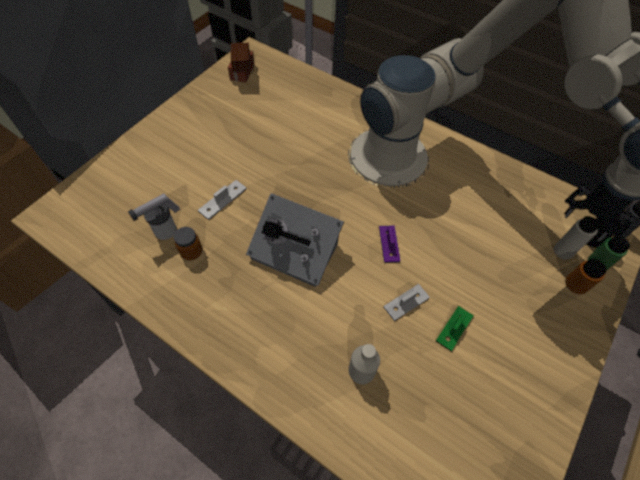

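View pics/side0.png

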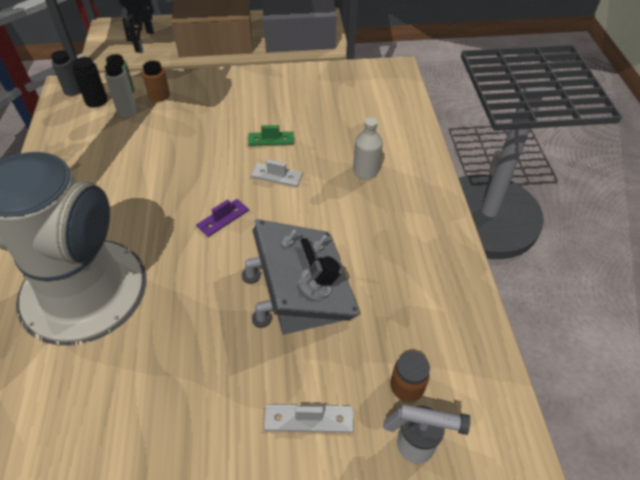

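View pics/wrist0.png

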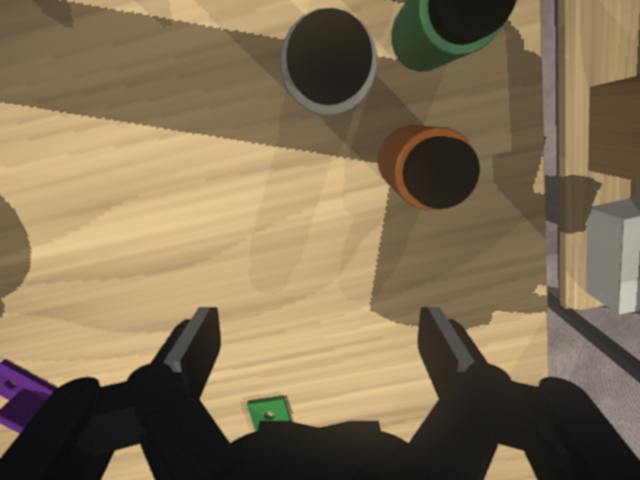

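```bash
cat > h.py <<'E'
import numpy as np, cv2
from workcell import r, eyes
def cam(d):
    f=240/np.tan(np.radians(d["fov_y"]/2)); return f,d["cx"],d["cy"],np.array(d["xyz"]),np.array(d["rotation"])
def proj(d,P):
    f,cx,cy,c,R=cam(d); p=(np.atleast_2d(P)-c)@R
    return np.c_[cx+f*p[:,0]/-p[:,2], cy-f*p[:,1]/-p[:,2]]
def ray(d,uv):
    f,cx,cy,c,R=cam(d); v=np.array([(uv[0]-cx)/f,-(uv[1]-cy)/f,-1.]); v=R@v; return c,v/np.linalg.norm(v)
def onz(d,uv,z):
    c,v=ray(d,uv); return c+v*(z-c[2])/v[2]
def tri(pairs):
    A=np.zeros((3,3));b=np.zeros(3)
    for d,uv in pairs:
        c,v=ray(d,uv);M=np.eye(3)-np.outer(v,v);A+=M;b+=M@c
    p=np.linalg.solve(A,b); return p,[np.linalg.norm(proj(d,p)[0]-uv) for d,uv in pairs]
def snap(n,name=None,crop=None,s=1):
    d=eyes.get_image(n)
    if name: save(d,name,crop,s)
    return d
def save(d,name,crop=None,s=1):
    im=d["img"][:,:,::-1]
    if crop: x0,y0,x1,y1=crop; im=im[y0:y1,x0:x1]
    cv2.imwrite(f"pics/{name}.png",cv2.resize(im,None,fx=s,fy=s,interpolation=cv2.INTER_CUBIC))
E
python3 - <<'E'
from h import *
a=snap("scene"); b=snap("side")
import pickle; pickle.dump((a,b),open("ab.pkl","wb"))
save(a,"sc_deck",(235,180,435,330),4); save(b,"sd_deck",(230,120,390,340),2.7)
save(b,"sd_deck2",(235,200,375,340),5)
for n,uvA,uvB in [("plateR",(407,301),(277,175)),("plateL",(222,200),(309,418))]:
    print(n,tri([(a,uvA),(b,uvB)]),onz(a,uvA,.01),onz(b,uvB,.01))
print(proj(a,[[0,0,0],r.get_state()["tool_pos"]]),proj(b,[[0,0,0]]))
E
```

```text
plateR (array([ 0.46196827,  0.32914976, -0.00124815]), [np.float64(0.9254613567810784), np.float64(0.9916304750933159)]) [0.46489592 0.33083338 0.01      ] [0.46410708 0.31560582 0.01      ]
plateL (array([ 0.49165385, -0.34938552, -0.00431869]), [np.float64(0.23511239279489937), np.float64(0.39851635530077617)]) [ 0.49919793 -0.34056011  0.01      ] [ 0.49052655 -0.35457701  0.01      ]
[[387.70680265 154.76083238]
 [577.72507636 230.07195578]] [[ 82.76935306 288.06793582]]
```

View pics/sc_deck.png

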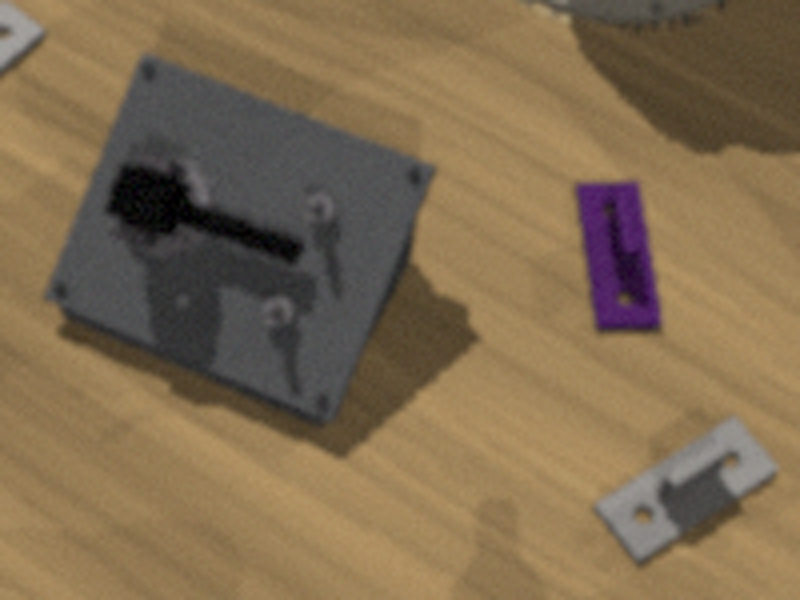

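View pics/sd_deck2.png

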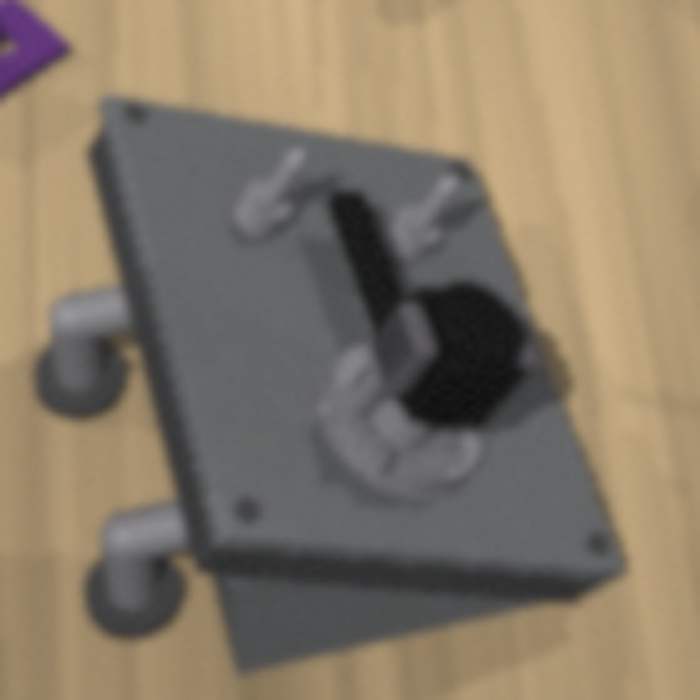

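View pics/sd_deck.png

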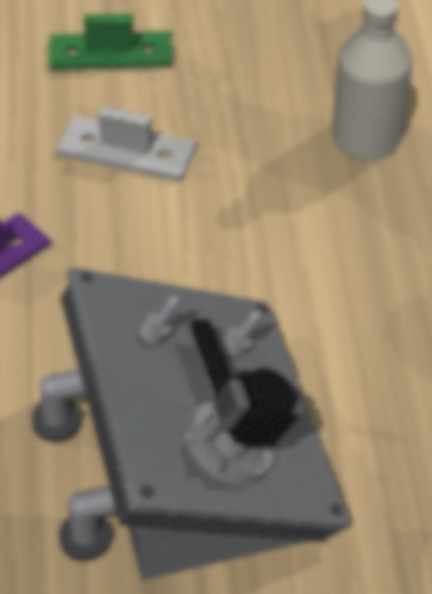

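```bash
cat > fit.py <<'E'
from h import *
import pickle
from scipy.optimize import least_squares
def Rdeck(yaw):
    c,s=np.cos(yaw),np.sin(yaw); u=np.array([c,s,0]); Z=np.array([0,0,1.]); t=np.radians(30)
    x=u*np.cos(t)+Z*np.sin(t); z=-u*np.sin(t)+Z*np.cos(t); return np.c_[x,np.cross(z,x),z]
if __name__=="__main__":
    a,b=pickle.load(open("ab.pkl","rb"))
    C=np.array([[100,120,0],[100,-120,0],[-100,-120,0],[-100,120,0]])/1e3
    A=np.array([[272.5,194.25],[343.75,221.75],[316.25,286.25],[246.25,253.75]])
    B=np.array([[277,311],[256,220],[330,233],[360,314]])
    pins=np.array([[40,-55,46],[-40,-55,46]])/1e3; Bp=np.array([[295,230.6],[326,236]])
    def res(p):
        R=Rdeck(p[3]);o=p[:3]
        return np.r_[(proj(a,o+C@R.T)-A).ravel(),(proj(b,o+C@R.T)-B).ravel(),(proj(b,o+pins@R.T)-Bp).ravel()]
    s=least_squares(res,[.5,0,.1,np.pi],loss="soft_l1"); print(s.x,np.degrees(s.x[3]),np.round(res(s.x).reshape(-1,2),1))
    np.save("deck.npy",s.x)
    # overlay
    R=Rdeck(s.x[3]);o=s.x[:3]
    for d,n,crop,k in [(a,"ovA",(235,180,435,330),4),(b,"ovB",(235,200,375,340),5)]:
        im=d["img"][:,:,::-1][crop[1]:crop[3],crop[0]:crop[2]]; im=cv2.resize(im,None,fx=k,fy=k)
        def dot(P,c):
            for q in (proj(d,o+np.atleast_2d(P)@R.T)-crop[:2]+.5)*k: cv2.circle(im,tuple(np.int32(q)),2,c,-1)
        dot(C,(0,0,255)); dot(pins,(0,255,0))
        th=np.linspace(0,2*np.pi,40)
        ring=lambda x,y,rr,z:np.c_[x+rr*np.cos(th),y+rr*np.sin(th),0*th+z]
        dot(ring(0,.055,.0215,.075),(255,255,0)); dot(ring(0,.055,.036,.012),(255,0,255)); 
        for x in(.04,-.04): dot(ring(x,-.055,.011,.014),(0,255,255))
        dot([[0,.055-.112,.028],[.009,.055-.112,.028],[-.009,.055-.112,.028]],(0,128,255))
        cv2.imwrite(f"pics/{n}.png",im)
E
python3 fit.py
```

```text
[ 0.51335979 -0.03585118  0.07018105  3.29580089] 188.83548134906312 [[-1.4 -1.2]
 [ 0.   0.9]
 [ 0.6  0.1]
 [-0.8  0.5]
 [ 1.3 -3.7]
 [ 0.1 -1.3]
 [-0.5 -0.4]
 [-1.5  1.4]
 [ 0.1  0.7]
 [-0.6  0.8]]
```

```bash
sleep 0
```

```text
(no output)
```

View pics/ovA.png

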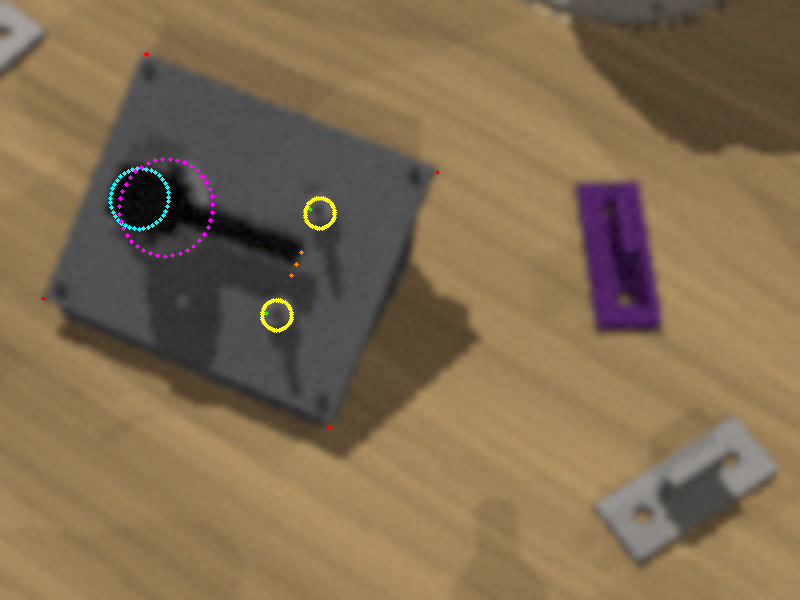

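View pics/ovB.png

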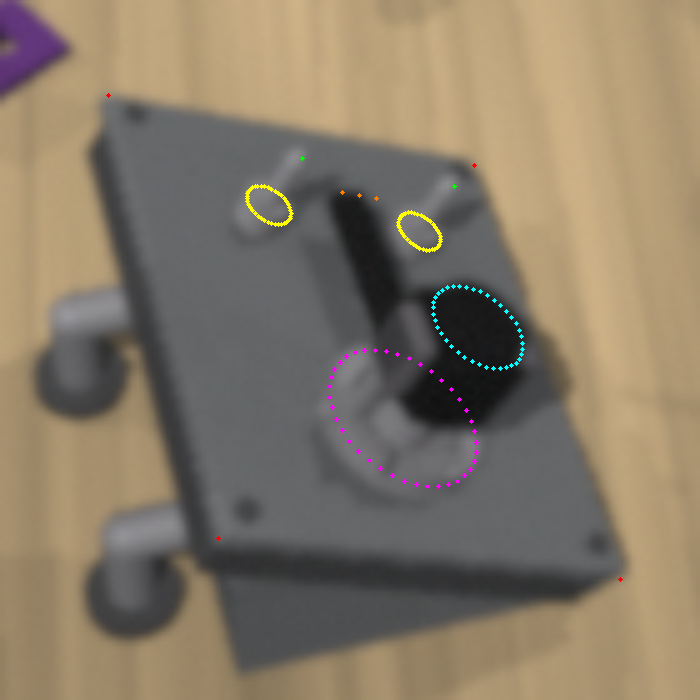

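```bash
cat > go.py <<'E'
# usage: go.py X Y Z [yangle_deg]  -> rows needed
import sys
from h import *
s=r.get_state(); R=s["eef_rot"]; p=s["tool_pos"]
t=np.array(list(map(float,sys.argv[1:4])))
d=R.T@(t-p)*100
ya=np.degrees(np.arctan2(R[1,1],R[0,1])); 
yaw=0
if len(sys.argv)>4: yaw=-((float(sys.argv[4])-ya+180)%360-180)
print("t",round(s["time_s"],2),"pos",p.round(4),"yang",round(ya,1),"gap",round(s["finger_gap"],3),"F",s["contact_force"].round(1),"SHIFT cm",d.round(2),"yaw",round(yaw,1),"rows",max(np.linalg.norm(d)/4.17,abs(yaw)/7.16).round(1))
E
python3 go.py .47 -.03 .30 12
python3 - <<'E'
import numpy as np
from fit import Rdeck
p=np.load("deck.npy");R=Rdeck(p[3]);print(R)
for n,v in dict(knob=[0,.055,.052],captop=[0,.055,.075],seat=[0,-.055,.014],p1=[.04,-.055,.046],p2=[-.04,-.055,.046],hi=[.1,0,0]).items(): print(n,p[:3]+R@np.array(v))
E
```

```text
t 0.25 pos [0.1411 0.6087 0.2246] yang 76.9 gap 0.997 F [ 0.6 -0.7 -0.3] SHIFT cm [-46.47 -54.8   -7.51] yaw 64.9 rows 17.3
[[-8.55748673e-01  1.53597784e-01  4.94066726e-01]
 [-1.33019582e-01 -9.88133453e-01  7.67988918e-02]
 [ 5.00000000e-01 -1.38777878e-17  8.66025404e-01]]
knob [ 0.54749914 -0.08620498  0.11521438]
captop [ 0.55886267 -0.0844386   0.13513296]
seat [0.51182885 0.01957135 0.08230541]
p1 [0.49340904 0.01670813 0.13001822]
p2 [0.56186893 0.02734969 0.09001822]
hi [ 0.42778492 -0.04915314  0.12018105]
```

```bash
python3 -m handwheel '[{"x":-3,"y":-3,"z":-4,"yaw":7},{"x":-6,"y":-6,"z":-7.5,"yaw":14},{"x":-9,"y":-9.5,"z":-7.5,"yaw":21},{"x":-11.5,"y":-12.5,"z":-7.5,"yaw":28},{"x":-14,"y":-15.5,"z":-7.5,"yaw":35},{"x":-16.5,"y":-18.5,"z":-7.5,"yaw":42},{"x":-19,"y":-21.5,"z":-7.5,"yaw":49},{"x":-21.5,"y":-24.5,"z":-7.5,"yaw":56}]'; python3 go.py .47 -.03 .30 12
```

```text
t 0.25 pos [0.1411 0.6087 0.2246] yang 76.9 gap 0.997 F [ 0.6 -0.7 -0.3] SHIFT cm [-46.47 -54.8   -7.51] yaw 64.9 rows 17.3validation failed for argument at $[0]...
```

```bash
python3 -m handwheel '[{"claw":8.5,"x":-3,"y":-3,"z":-4,"yaw":7},{"claw":8.5,"x":-6,"y":-6,"z":-7.5,"yaw":14},{"claw":8.5,"x":-9,"y":-9.5,"z":-7.5,"yaw":21},{"claw":8.5,"x":-11.5,"y":-12.5,"z":-7.5,"yaw":28},{"claw":8.5,"x":-14,"y":-15.5,"z":-7.5,"yaw":35},{"claw":8.5,"x":-16.5,"y":-18.5,"z":-7.5,"yaw":42},{"claw":8.5,"x":-19,"y":-21.5,"z":-7.5,"yaw":49},{"claw":8.5,"x":-21.5,"y":-24.5,"z":-7.5,"yaw":56}]'; python3 go.py .47 -.03 .30 12
```

```text
time_s: 0.92
tool_pos: [0.2883, 0.334, 0.2999]
eef_rot: [[-0.352, 0.936, 0.0], [0.936, 0.352, -0.0], [-0.0, 0.0, -1.0]]
contact_force: [1.7, 0.7, -0.3]
finger_gap: 0.992
t 0.92 pos [0.2883 0.334  0.2999] yang 20.6 gap 0.992 F [ 1.7  0.7 -0.3] SHIFT cm [-40.46   4.18   0.  ] yaw 8.6 rows 9.8
```

```bash
python3 -m handwheel '[{"claw":8.5,"x":-4,"y":0.5,"z":0,"yaw":4},{"claw":8.5,"x":-8,"y":1,"z":0,"yaw":8.6},{"claw":8.5,"x":-12,"y":1.5,"z":0,"yaw":8.6},{"claw":8.5,"x":-16,"y":2,"z":0,"yaw":8.6},{"claw":8.5,"x":-20,"y":2.5,"z":0,"yaw":8.6},{"claw":8.5,"x":-24,"y":3,"z":0,"yaw":8.6},{"claw":8.5,"x":-28,"y":4,"z":0,"yaw":8.6},{"claw":8.5,"x":-32,"y":4,"z":0,"yaw":8.6}]'; python3 -m handwheel '[{"claw":8.5,"x":-4,"y":0,"z":0,"yaw":0},{"claw":8.5,"x":-8,"y":0,"z":0,"yaw":0},{"claw":8.5,"x":-8,"y":0,"z":0,"yaw":0}]'
python3 - <<'E'
from h import *
d=snap("wrist","w1"); import pickle; pickle.dump(d,open("w1.pkl","wb")); print(d["xyz"],d["rotation"])
E
```

```text
time_s: 1.58
tool_pos: [0.44, 0.0466, 0.3002]
eef_rot: [[-0.208, 0.978, 0.001], [0.978, 0.208, -0.0], [-0.0, 0.001, -1.0]]
contact_force: [0.7, 0.4, -0.5]
finger_gap: 0.998
time_s: 1.83
tool_pos: [0.4581, -0.0376, 0.3002]
eef_rot: [[-0.204, 0.979, 0.002], [0.979, 0.204, -0.002], [-0.002, 0.002, -1.0]]
contact_force: [0.5, 0.9, -0.6]
finger_gap: 0.994
[0.44105787 0.04464922 0.44967889] [[ 0.97912849 -0.19144533 -0.06823557]
 [ 0.20323818  0.92439967  0.32276849]
 [ 0.00128442 -0.32989989  0.94401505]]
```

View pics/w1.png

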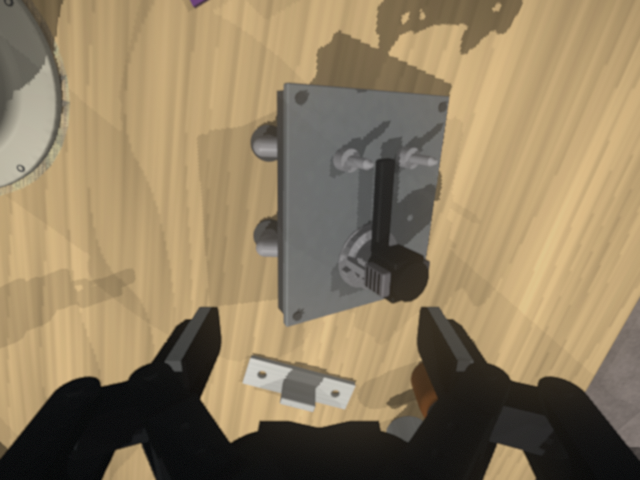

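Run:
```python
from h import *
import pickle; d=pickle.load(open("w1.pkl","rb")); save(d,"w1c",(270,70,460,335),2.2*1.03); save(d,"w1d",(320,130,460,310),3.3)
```

```text
(no output)
```

View pics/w1d.png

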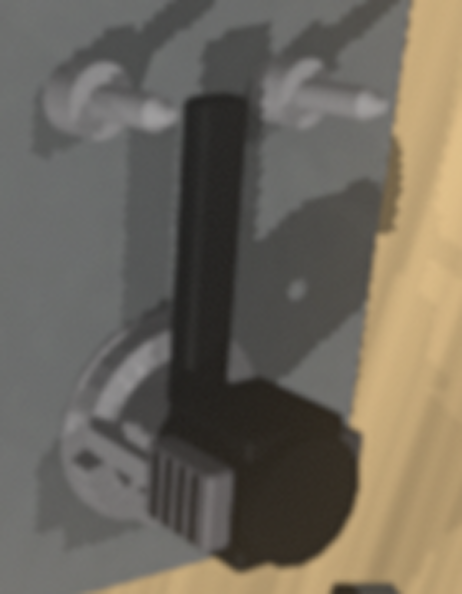

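View pics/w1c.png

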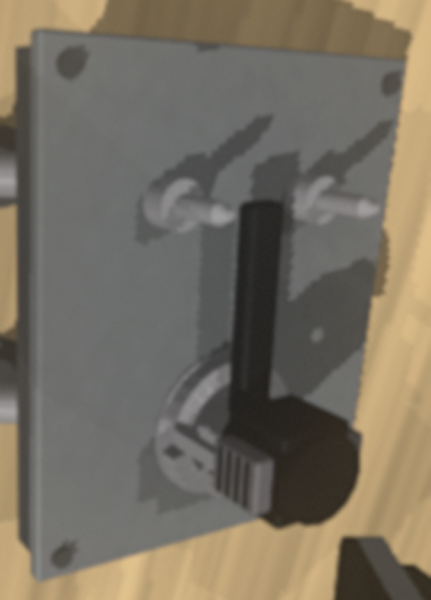

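```bash
cat > fit2.py <<'E'
from fit import *
w=pickle.load(open("w1.pkl","rb")); a,b=pickle.load(open("ab.pkl","rb"))
C=np.array([[100,120,0],[100,-120,0],[-100,-120,0],[-100,120,0]])/1e3
A=np.array([[272.5,194.25],[343.75,221.75],[316.25,286.25],[246.25,253.75]])
B=np.array([[277,308],[256,220],[330,233],[360,314]])
pins=np.array([[40,-55,46],[-40,-55,46]])/1e3; Bp=np.array([[295,230.6],[326,236]])
W=np.array([[287.7,325],[285,83.2],[448.7,96.5]]); Wp=np.array([[374,164.2],[437.6,161.8]])
cap=np.array([[0,.055,.075]]); Wc=np.array([[411,281]]); Wt=np.array([[385.2,159.7]])
def tipP(k): return np.array([[.112*np.sin(k),.055-.112*np.cos(k),.028]])
def res(p,ww=2):
    R=Rdeck(p[3]);o=p[:3]; T=lambda P:o+P@R.T
    return np.r_[(proj(a,T(C))-A).ravel(),(proj(b,T(C))-B).ravel(),(proj(b,T(pins))-Bp).ravel(),
      ww*(proj(w,T(C[:3]))-W).ravel(),ww*(proj(w,T(pins))-Wp).ravel(),(proj(w,T(cap))-Wc).ravel(),ww*(proj(w,T(tipP(p[4])))-Wt).ravel()]
s=least_squares(res,[.51,-.03,.07,3.29,0],loss="soft_l1");print(s.x,np.degrees(s.x[3])); print(np.round(res(s.x,1).reshape(-1,2),1).tolist())
np.save("deck.npy",s.x)
R=Rdeck(s.x[3]);o=s.x[:3]
for n,v in dict(knob=[0,.055,.052],captop=[0,.055,.075],seat=[0,-.055,.014],p1=[.04,-.055,.046],p2=[-.04,-.055,.046]).items(): print(n,(o+R@np.array(v)).round(4))
crop=(270,70,460,335);k=2.266; im=cv2.resize(w["img"][:,:,::-1][70:335,270:460],None,fx=k,fy=k)
th=np.linspace(0,2*np.pi,40);ring=lambda x,y,rr,z:np.c_[x+rr*np.cos(th),y+rr*np.sin(th),0*th+z]
for P in [C,pins,ring(0,.055,.0215,.075),ring(0,.055,.036,.012),ring(.04,-.055,.011,.014),ring(-.04,-.055,.011,.014),tipP(s.x[4])]:
    for q in (proj(w,o+P@R.T)-crop[:2]+.5)*k: cv2.circle(im,tuple(np.int32(q)),1,(0,255,255),-1)
cv2.imwrite("pics/ovW.png",im)
E
python3 fit2.py
```

```text
[ 0.51656159 -0.03855616  0.07501705  3.31301019  0.08020699] 189.82150136272674
[[-3.7, -1.6], [-1.5, -0.5], [0.0, -0.7], [-2.3, 0.7], [4.0, -0.6], [0.6, -1.2], [-0.0, -1.2], [1.0, 0.4], [1.2, 0.2], [0.5, 0.1], [-0.4, 0.1], [3.3, -0.1], [0.1, -0.1], [-2.7, 0.5], [-3.0, -0.1], [1.6, -0.7], [-0.0, -0.4]]
knob [ 0.5516 -0.0883  0.1201]
captop [ 0.5629 -0.0864  0.14  ]
seat [0.5141 0.0168 0.0871]
p1 [0.4957 0.0137 0.1349]
p2 [0.564  0.0255 0.0949]
```

View pics/ovW.png

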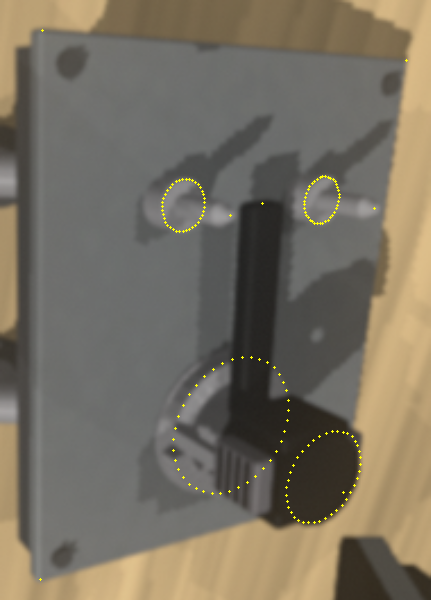

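```bash
python3 -m handwheel '[{"claw":8.5,"x":0,"y":-4,"z":0,"yaw":0},{"claw":8.5,"x":0,"y":-8,"z":0,"yaw":0},{"claw":8.5,"x":0,"y":-11,"z":0,"yaw":0},{"claw":8.5,"x":0,"y":-14,"z":0,"yaw":0},{"claw":8.5,"x":0,"y":-16,"z":0,"yaw":0},{"claw":8.5,"x":0,"y":-18,"z":0,"yaw":0}]'; python3 -c "
from h import *
s=r.get_state();print(s['qpos'].round(1),s['eef_rot'].round(3),s['tool_pos'])"
```

```text
time_s: 2.38
tool_pos: [0.2795, -0.0707, 0.2997]
eef_rot: [[-0.204, 0.979, 0.002], [0.979, 0.204, -0.001], [-0.001, 0.002, -1.0]]
contact_force: [0.1, -0.9, 0.6]
finger_gap: 0.998
[-26.1  -6.  110.2   0.   75.7 -37.9] [[-0.204  0.979  0.002]
 [ 0.979  0.204 -0.001]
 [-0.001  0.002 -1.   ]] [ 0.27946616 -0.07067214  0.29974347]
```

```bash
cat > geo.py <<'E'
from fit import *
P=np.load("deck.npy"); R=Rdeck(P[3]); o=P[:3]; yawu=np.degrees(P[3])-180
axis0=o+R@np.array([0,.055,0])
def W(k,pts): # knob frame -> world
    c,s=np.cos(k),np.sin(k); K=np.array([[c,-s,0],[s,c,0],[0,0,1]]); return axis0+np.atleast_2d(pts)@K.T@R.T
def tab(sg,d): 
    return np.array([[sg*(.031-d),y,z] for y in(-.013,.013) for z in (.036,.066)])
th=np.linspace(0,2*np.pi,90); cap=np.array([[.0215*np.cos(t),.0215*np.sin(t),z] for t in th for z in(.068,.075)])
def tabang(k): v=R@np.array([np.cos(k),np.sin(k),0]); return np.degrees(np.arctan2(v[1],v[0]))
def info(k,ang):
    a=np.radians(ang); e=np.array([np.cos(a),np.sin(a),0]); t=np.array([-e[1],e[0],0])
    g=W(k,[0,0,.052])[0]; out=[]
    A=tab(1,0)
    sgn=1 if (W(k,A).mean(0)-g)@e>0 else -1
    for s in(1,-1):   # jaw side s
        f=lambda p:s*((W(k,p)-g)@e)*1e3
        T0=f(tab(s*sgn,0)).max(); T8=f(tab(s*sgn,.008)); i=T8.argmax(); w=W(k,tab(s*sgn,.008))[i]
        c=f(cap).max(); dd=[d for d in np.arange(0,8.1,.1) if f(tab(s*sgn,d/1e3)).max()>=c-1e-9]
        out.append((f"out {T0:.1f} in {T8.max():.1f} cap {c:.1f} maxd {max(dd) if dd else 0:.1f} contactZ {w[2]:.3f} tang {(w-g)@t*1e3:.0f}"))
    return out
if __name__=="__main__":
    for k in(.08,.4,.8,1.25):
        print(k,"knob grip",W(k,[0,0,.052])[0].round(4),"tabang",round(tabang(k)%180,1))
        for ph in (0,10,20,25,30):
            print("  ",ph,info(k,tabang(k)%180+ph))
E
python3 geo.py
```

```text
0.08 knob grip [ 0.5516 -0.0883  0.1201] tabang 15.1
   0 ['out 34.1 in 27.2 cap 30.1 maxd 4.6 contactZ 0.121 tang 12', 'out 35.1 in 28.2 cap 10.7 maxd 8.0 contactZ 0.117 tang -12']
   10 ['out 35.8 in 28.9 cap 29.9 maxd 6.8 contactZ 0.121 tang 7', 'out 36.7 in 29.9 cap 11.1 maxd 8.0 contactZ 0.117 tang -7']
   20 ['out 36.3 in 29.8 cap 29.6 maxd 8.0 contactZ 0.121 tang 2', 'out 37.2 in 30.7 cap 11.9 maxd 8.0 contactZ 0.117 tang -2']
   25 ['out 36.2 in 29.9 cap 29.3 maxd 8.0 contactZ 0.121 tang -0', 'out 37.0 in 30.7 cap 12.5 maxd 8.0 contactZ 0.117 tang 1']
   30 ['out 35.7 in 29.7 cap 29.0 maxd 8.0 contactZ 0.121 tang -3', 'out 36.6 in 30.6 cap 13.1 maxd 8.0 contactZ 0.117 tang 3']
0.4 knob grip [ 0.5516 -0.0883  0.1201] tabang 35.8
   0 ['out 35.1 in 28.0 cap 29.5 maxd 6.2 contactZ 0.124 tang 10', 'out 36.0 in 28.9 cap 12.0 maxd 8.0 contactZ 0.114 tang -9']
   10 ['out 36.3 in 29.3 cap 29.0 maxd 8.0 contactZ 0.124 tang 5', 'out 37.1 in 30.1 cap 13.2 maxd 8.0 contactZ 0.114 tang -4']
   20 ['out 36.3 in 29.6 cap 28.1 maxd 8.0 contactZ 0.124 tang -1', 'out 37.0 in 30.3 cap 14.6 max
[... 969 characters left out ...]
ang 9']
1.25 knob grip [ 0.5516 -0.0883  0.1201] tabang 83.8
   0 ['out 33.5 in 25.6 cap 24.5 maxd 8.0 contactZ 0.135 tang 5', 'out 33.8 in 25.9 cap 19.1 maxd 8.0 contactZ 0.104 tang -4']
   10 ['out 33.8 in 26.1 cap 22.7 maxd 8.0 contactZ 0.135 tang 0', 'out 33.9 in 26.2 cap 20.6 maxd 8.0 contactZ 0.104 tang 1']
   20 ['out 34.1 in 26.7 cap 20.9 maxd 8.0 contactZ 0.109 tang 11', 'out 34.1 in 26.6 cap 22.3 maxd 8.0 contactZ 0.130 tang -10']
   25 ['out 34.7 in 27.5 cap 20.2 maxd 8.0 contactZ 0.109 tang 8', 'out 34.5 in 27.4 cap 23.2 maxd 8.0 contactZ 0.130 tang -7']
   30 ['out 35.0 in 28.2 cap 19.4 maxd 8.0 contactZ 0.109 tang 6', 'out 34.8 in 27.9 cap 24.1 maxd 8.0 contactZ 0.130 tang -5']
```

```bash
python3 go.py .5516 -.0883 .21 37
```

```text
t 2.38 pos [ 0.2795 -0.0707  0.2997] yang 11.8 gap 0.998 F [ 0.1 -0.9  0.6] SHIFT cm [-7.27 26.27  9.02] yaw -25.2 rows 6.9
```

```bash
python3 -m handwheel '[{"claw":8.5,"x":-1,"y":4,"z":0,"yaw":-6},{"claw":8.5,"x":-2,"y":8,"z":1,"yaw":-12},{"claw":8.5,"x":-3.2,"y":12,"z":2,"yaw":-18},{"claw":8.5,"x":-4.4,"y":15.5,"z":3.5,"yaw":-25},{"claw":8.5,"x":-5.4,"y":19,"z":5,"yaw":-25},{"claw":8.5,"x":-6.4,"y":22.5,"z":6.5,"yaw":-25},{"claw":8.5,"x":-7.3,"y":26.3,"z":8,"yaw":-25},{"claw":8.5,"x":-7.3,"y":26.3,"z":9,"yaw":-25}]'; python3 go.py .5516 -.0883 .21 37;  python3 - <<'E'
from h import *
d=snap("wrist","w2"); import pickle; pickle.dump(d,open("w2.pkl","wb"))
snap("side","s2",(250,180,410,330),4)
E
```

```text
time_s: 3.05
tool_pos: [0.5574, -0.0876, 0.2082]
eef_rot: [[-0.6, 0.8, 0.004], [0.8, 0.6, -0.0], [-0.002, 0.003, -1.0]]
contact_force: [-2.9, 0.9, -0.4]
finger_gap: 0.999
t 3.05 pos [ 0.5574 -0.0876  0.2082] yang 36.9 gap 0.999 F [-2.9  0.9 -0.4] SHIFT cm [ 0.3  -0.5  -0.18] yaw -0.1 rows 0.1
```

View pics/w2.png

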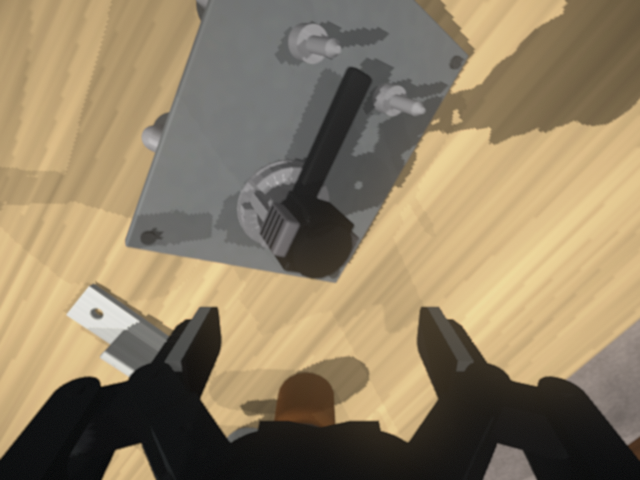

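View pics/s2.png

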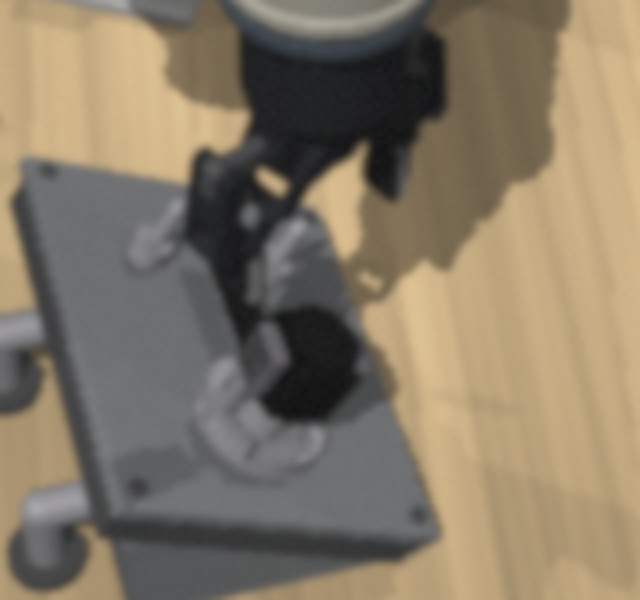

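Run:
```python
from h import *; from geo import *
d=pickle.load(open("w2.pkl","rb")); a,b=pickle.load(open("ab.pkl","rb")); s=r.get_state(); p=s["tool_pos"]
print(proj(d,[p,p+[0,0,-.07],W(.08,[0,0,.075])[0],W(.08,[0,-.112,.028])[0],o+R@np.array([.1,.12,0]),o+R@np.array([-.1,.12,0]),o+R@np.array([.04,-.055,.046]),o+R@np.array([-.04,-.055,.046]),o+R@np.array([-.1,-.12,0])]).round(1))
save(d,"w2c",(120,0,480,300),2.2)
for n,ua,ub,z in [("jar",(187,236),(412,366),.09),("gun",(154,209),(425,425),.1),("bottle",(369,350),(371,125),.17)]: print(n,onz(a,ua,z),onz(b,ub,z),tri([(a,ua),(b,ub)])[0])
```

```text
[[310.  291.8]
 [312.3 242. ]
 [326.4 251.6]
 [361.   71.5]
 [129.2 246. ]
 [336.9 282.2]
 [338.6  52.2]
 [421.7 111.5]
 [468.5  56.9]]
jar [ 0.6948353  -0.28589119  0.09      ] [ 0.69200768 -0.30232206  0.09      ] [ 0.69282506 -0.29511076  0.07719535]
gun [ 0.68522255 -0.42651309  0.1       ] [ 0.68957771 -0.4202535   0.1       ] [ 0.68770954 -0.42217269  0.10597841]
bottle [0.70628283 0.32846231 0.17      ] [0.70305401 0.30565426 0.17      ] [0.70438345 0.32596022 0.15498954]
```

View pics/w2c.png

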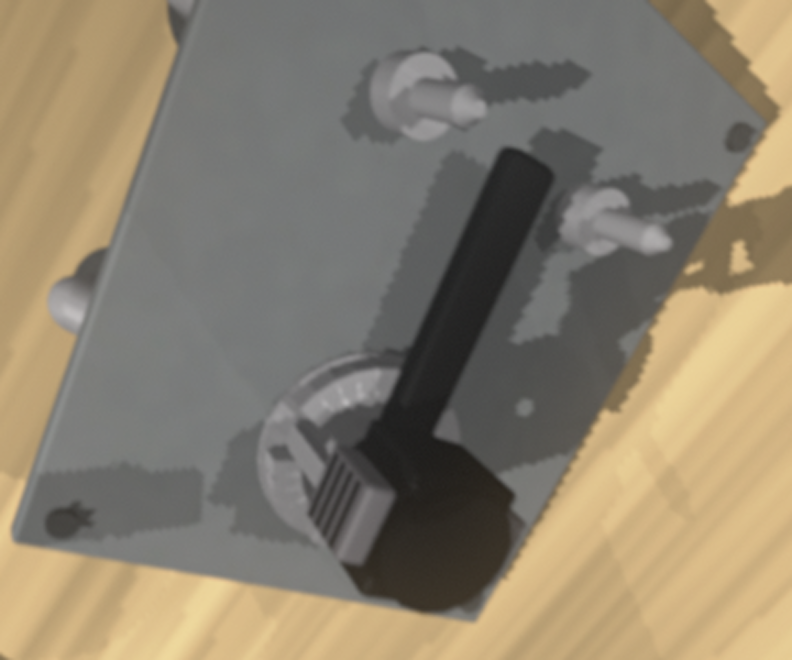

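Run:
```python
from h import *; from geo import *
d=pickle.load(open("w2.pkl","rb")); im=d["img"][:,:,::-1][170:300,220:380].astype(float)
im=np.clip((im/255)**.45*255,0,255).astype(np.uint8); k=5; im=cv2.resize(im,None,fx=k,fy=k,interpolation=cv2.INTER_CUBIC)
def dot(P,c):
    for q in (proj(d,P)-[220,170]+.5)*k: cv2.circle(im,tuple(np.int32(q)),2,c,-1)
dot(W(.08,np.array([[.0215*np.cos(t),.0215*np.sin(t),.075] for t in th])),(0,255,255))
dot(W(.08,np.array([[.036*np.cos(t),.036*np.sin(t),.012] for t in th])),(255,0,255))
dot(W(.08,tab(1,0)),(0,255,0));dot(W(.08,tab(-1,0)),(0,0,255))
cv2.imwrite("pics/w2k.png",im)
```

```text
(no output)
```

View pics/w2k.png

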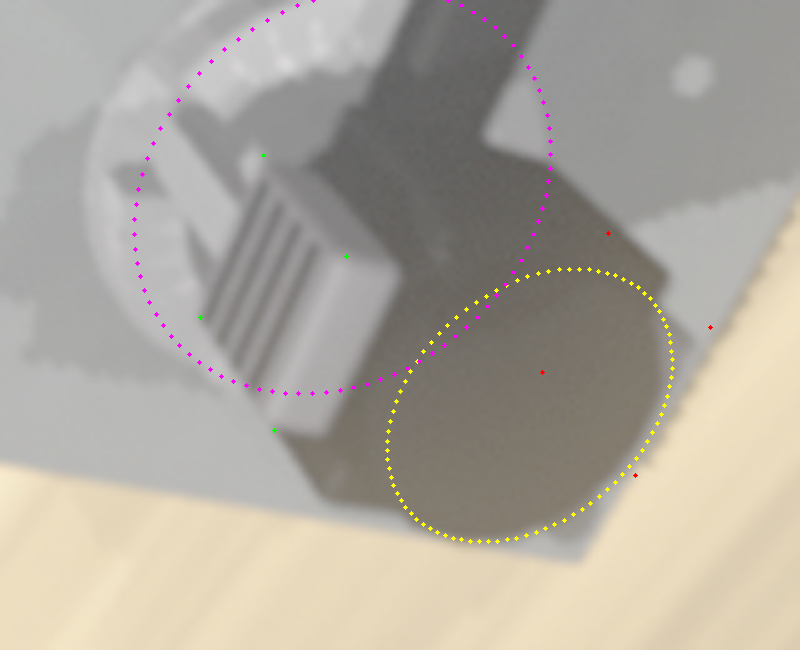

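```bash
python3 -m handwheel '[{"claw":8.5,"x":0.3,"y":-0.5,"z":2,"yaw":0},{"claw":8.5,"x":0.3,"y":-0.5,"z":4,"yaw":0},{"claw":8.5,"x":0.3,"y":-0.5,"z":6,"yaw":0},{"claw":8.5,"x":0.3,"y":-0.5,"z":7.5,"yaw":0},{"claw":8.5,"x":0.3,"y":-0.5,"z":8.6,"yaw":0},{"claw":8.5,"x":0.3,"y":-0.5,"z":9.4,"yaw":0},{"claw":8.5,"x":0.3,"y":-0.5,"z":9.6,"yaw":0}]'; python3 go.py .5516 -.0883 .112 37;  python3 - <<'E'
from h import *
snap("wrist","w3",(100,130,500,430),2)
snap("side","s3",(250,180,410,330),4)
E
```

```text
time_s: 3.73
tool_pos: [0.5446, -0.0871, 0.1119]
eef_rot: [[-0.6, 0.8, -0.003], [0.8, 0.6, 0.001], [0.003, -0.002, -1.0]]
contact_force: [-0.3, -1.1, -1.0]
finger_gap: 0.995
t 3.73 pos [ 0.5446 -0.0871  0.1119] yang 36.9 gap 0.995 F [-0.3 -1.1 -1. ] SHIFT cm [-0.52  0.49 -0.01] yaw -0.1 rows 0.2
```

View pics/w3.png

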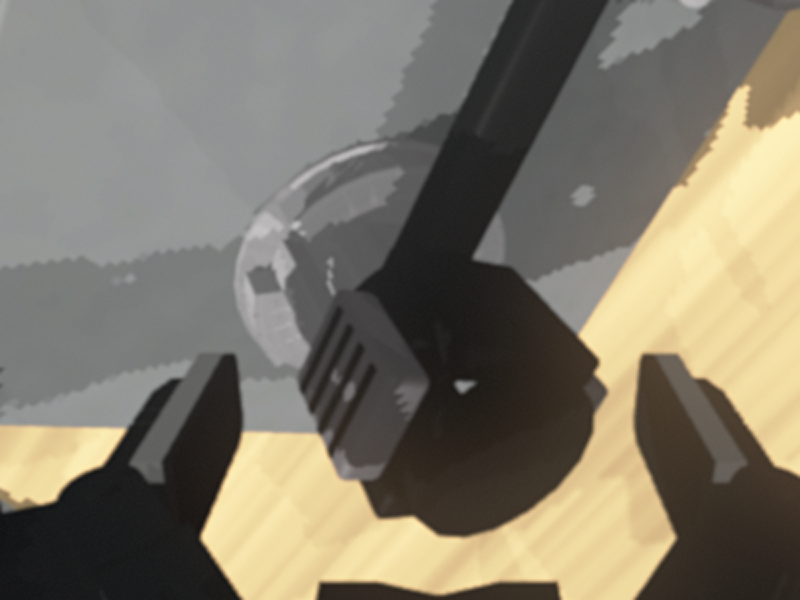

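View pics/s3.png

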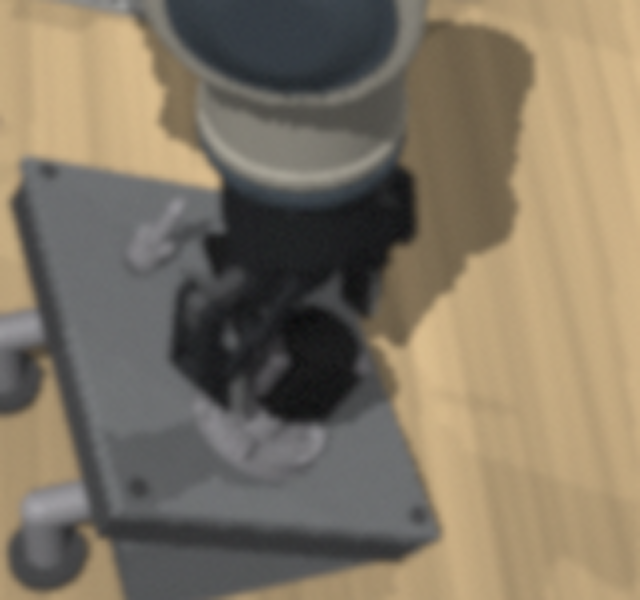

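```bash
python3 -m handwheel '[{"claw":8.5,"x":-0.4,"y":0.4,"z":0,"yaw":0},{"claw":8.5,"x":-0.4,"y":0.4,"z":0,"yaw":0},{"claw":7.6,"x":-0.4,"y":0.4,"z":0,"yaw":0},{"claw":7.6,"x":-0.4,"y":0.4,"z":0,"yaw":0},{"claw":7.6,"x":-0.4,"y":0.4,"z":0,"yaw":0}]' 30; python3 go.py .5516 -.0883 .112 37;  python3 - <<'E'
from h import *
snap("wrist","w4",(100,130,500,430),2)
E
```

```text
time_s: 4.25
tool_pos: [0.551, -0.0882, 0.1128]
eef_rot: [[-0.6, 0.8, -0.002], [0.8, 0.6, 0.001], [0.001, -0.001, -1.0]]
contact_force: [0.6, 0.5, 0.2]
finger_gap: 0.892
t 4.25 pos [ 0.551  -0.0882  0.1128] yang 36.9 gap 0.892 F [0.6 0.5 0.2] SHIFT cm [-0.05  0.04  0.08] yaw -0.1 rows 0.0
```

View pics/w4.png

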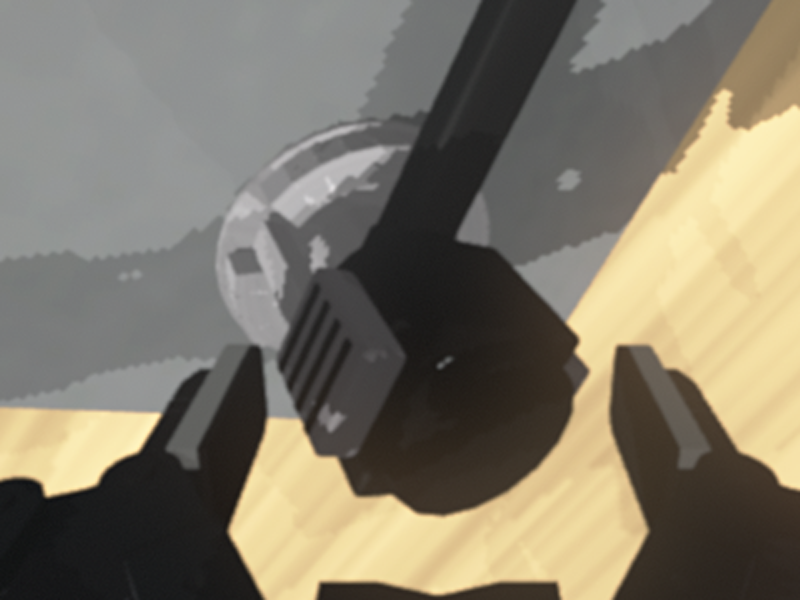

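```bash
python3 -m handwheel '[{"claw":6.8,"x":0,"y":0.1,"z":0,"yaw":0},{"claw":6.4,"x":0,"y":0.1,"z":0,"yaw":0},{"claw":6.2,"x":0,"y":0.1,"z":0,"yaw":0},{"claw":5.8,"x":0,"y":0.1,"z":0,"yaw":0},{"claw":5.5,"x":0,"y":0.1,"z":0,"yaw":0},{"claw":5.5,"x":0,"y":0.1,"z":0,"yaw":0}]' 30; python3 go.py .5516 -.0883 .112 37;  python3 - <<'E'
from h import *
snap("wrist","w5",(100,130,500,430),2)
E
```

```text
time_s: 4.8
tool_pos: [0.5522, -0.0879, 0.1135]
eef_rot: [[-0.6, 0.8, -0.001], [0.8, 0.6, 0.0], [0.0, -0.0, -1.0]]
contact_force: [-2.9, -2.3, 13.3]
finger_gap: 0.657
t 4.8 pos [ 0.5522 -0.0879  0.1135] yang 36.9 gap 0.657 F [-2.9 -2.3 13.3] SHIFT cm [-0.   -0.07  0.15] yaw -0.1 rows 0.0
```

View pics/w5.png

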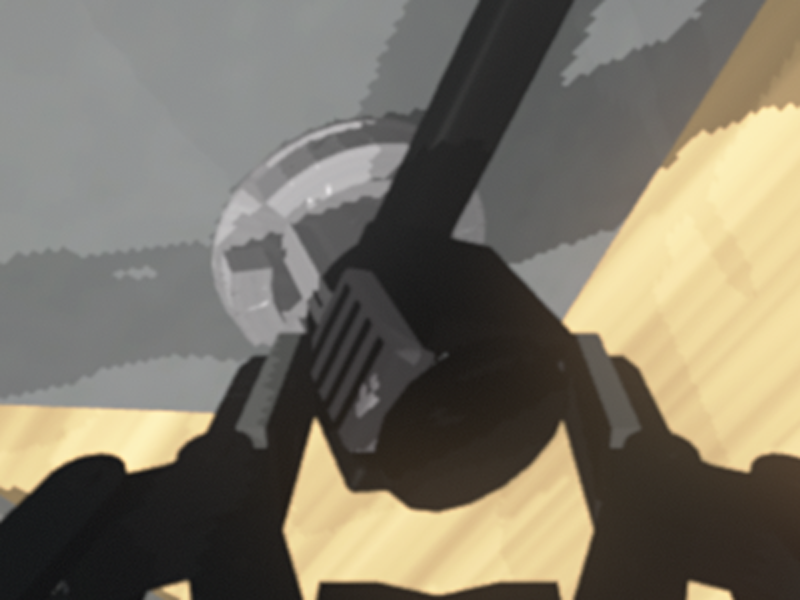

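```bash
python3 -m handwheel '[{"claw":5.0,"x":0,"y":0,"z":0,"yaw":-4},{"claw":5.0,"x":0,"y":0,"z":0,"yaw":-8},{"claw":5.0,"x":0,"y":0,"z":0,"yaw":-12},{"claw":5.0,"x":0,"y":0,"z":0,"yaw":-16},{"claw":5.0,"x":0,"y":0,"z":0,"yaw":-20},{"claw":5.0,"x":0,"y":0,"z":0,"yaw":-24},{"claw":5.0,"x":0,"y":0,"z":0,"yaw":-24}]' 35; python3 go.py .5516 -.0883 .112 37;  python3 - <<'E'
from h import *
snap("wrist","w6",(100,130,500,430),2)
E
```

```text
time_s: 5.43
tool_pos: [0.5536, -0.0879, 0.1152]
eef_rot: [[-0.876, 0.483, 0.003], [0.483, 0.876, -0.0], [-0.003, 0.001, -1.0]]
contact_force: [-0.1, 2.1, 24.9]
finger_gap: 0.649
t 5.43 pos [ 0.5536 -0.0879  0.1152] yang 61.1 gap 0.649 F [-0.1  2.1 24.9] SHIFT cm [ 0.16 -0.13  0.32] yaw 24.1 rows 3.4
```

View pics/w6.png

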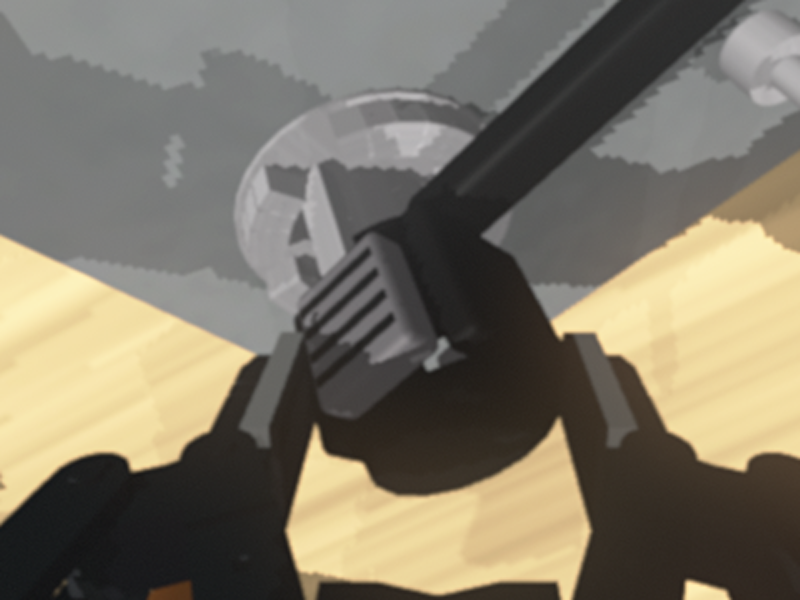

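Run:
```python
from h import *
a=snap("scene","a6",(235,190,345,290),6); b=snap("side","b6",(270,220,380,310),6)
```

```text
(no output)
```

View pics/a6.png

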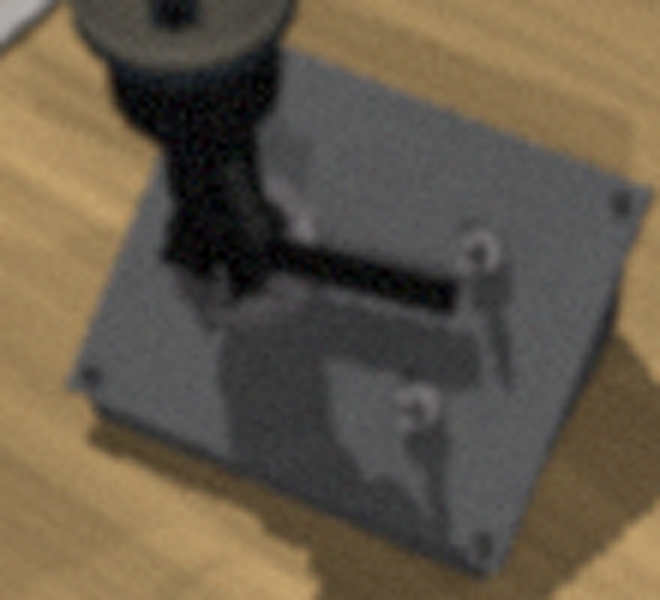

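View pics/b6.png

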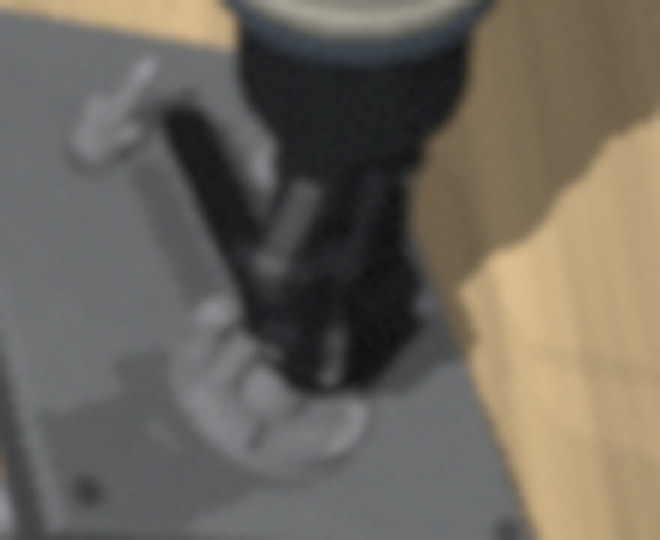

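Run:
```python
from geo import *
for k,ang in((.08,37),(.15,61),(.15,50),(.15,40)): print(k,ang,round(tabang(k)%180,1),info(k,ang))
```

```text
0.08 37 15.1 ['out 36.3 in 29.8 cap 29.5 maxd 8.0 contactZ 0.121 tang 1', 'out 37.2 in 30.7 cap 12.1 maxd 8.0 contactZ 0.117 tang -1']
0.15 61 19.7 ['out 33.6 in 28.4 cap 27.6 maxd 8.0 contactZ 0.122 tang -9', 'out 34.2 in 29.0 cap 15.4 maxd 8.0 contactZ 0.117 tang 10']
0.15 50 19.7 ['out 35.6 in 29.6 cap 28.7 maxd 8.0 contactZ 0.122 tang -4', 'out 36.4 in 30.4 cap 13.8 maxd 8.0 contactZ 0.117 tang 4']
0.15 40 19.7 ['out 36.3 in 29.8 cap 29.3 maxd 8.0 contactZ 0.122 tang 2', 'out 37.2 in 30.7 cap 12.5 maxd 8.0 contactZ 0.117 tang -1']
```

Run:
```python
from h import *
d=eyes.get_image("wrist"); s=r.get_state(); p=s["tool_pos"]; Rt=s["eef_rot"]
# current w6: pad inner tip corners: left (305,333), right (565,333)
for uv in [(305,333),(300,360),(565,333),(275,333),(600,333)]:
    c,v=ray(d,(uv[0]/2+100,uv[1]/2+130)); ct=Rt.T@(c-p); vt=Rt.T@v
    for x in (.011,-.011):
        t=(x-ct[0])/vt[0]; print(uv,x,((ct+t*vt)*1e3).round(1))
```

```text
(305, 333) 0.011 [ 11.  -28.7 -17.1]
(305, 333) -0.011 [-11.  -37.3  23.1]
(300, 360) 0.011 [ 11.  -27.7 -28.1]
(300, 360) -0.011 [-11.  -36.    8.7]
(565, 333) 0.011 [ 11.   26.8 -17.1]
(565, 333) -0.011 [-11.   35.   23.1]
(275, 333) 0.011 [ 11.  -35.1 -17.1]
(275, 333) -0.011 [-11.  -45.7  23.1]
(600, 333) 0.011 [ 11.   34.3 -17.1]
(600, 333) -0.011 [-11.   44.8  23.1]
```

Run:
```python
from h import *
import pickle
d=pickle.load(open("w1.pkl","rb"))
Rt=np.array([[-0.204, 0.979, 0.002], [0.979, 0.204, -0.002], [-0.002, 0.002, -1.0]]); p=np.array([0.4581, -0.0376, 0.3002])
for uv in [(217,308),(420,308),(192,308),(443,308),(213,355),(420,355)]:
    c,v=ray(d,uv); ct=Rt.T@(c-p); vt=Rt.T@v; t=((-.0425 if uv[0]<320 else .0425)-ct[1])/vt[1]; print(uv,((ct+t*vt)*1e3).round(1),"cam",(ct*1e3).round(1))
d=eyes.get_image("wrist");save(d,"w7",(180,250,460,480),2.8)
```

```text
(217, 308) [  7.6 -42.5 -20.9] cam [  83.7    0.4 -149.7]
(420, 308) [  8.   42.5 -21.7] cam [  83.7    0.4 -149.7]
(192, 308) [ 22.6 -42.5 -46.3] cam [  83.7    0.4 -149.7]
(443, 308) [ 22.1  42.5 -45.5] cam [  83.7    0.4 -149.7]
(213, 355) [ -7.4 -42.5 -32. ] cam [  83.7    0.4 -149.7]
(420, 355) [-10.5  42.5 -28.1] cam [  83.7    0.4 -149.7]
```

View pics/w7.png

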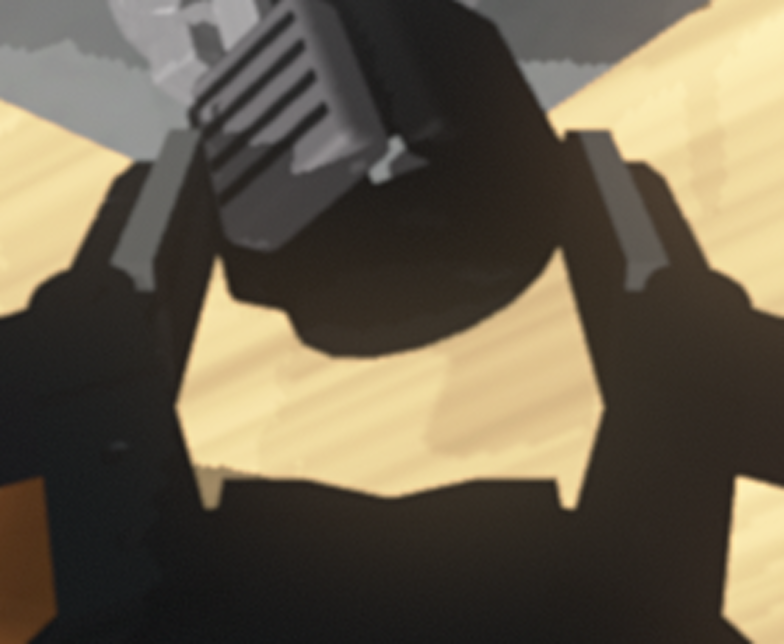

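```bash
python3 go.py .5516 -.0883 .112 42; python3 -m handwheel '[{"claw":8.5,"x":0,"y":0,"z":0,"yaw":0},{"claw":8.5,"x":0,"y":0,"z":0,"yaw":0},{"claw":8.5,"x":0.2,"y":-0.1,"z":0,"yaw":7},{"claw":8.5,"x":0.2,"y":-0.1,"z":0,"yaw":14},{"claw":8.5,"x":0.2,"y":-0.1,"z":0,"yaw":19},{"claw":8.5,"x":0.2,"y":-0.1,"z":0.4,"yaw":19},{"claw":8.5,"x":0.2,"y":-0.1,"z":0.4,"yaw":19}]'; python3 go.py .5516 -.0883 .100 42
python3 - <<'E'
from h import *
d=snap("wrist","w8",(100,100,500,400),2); a=snap("scene","a8",(235,190,345,290),6)
import pickle; pickle.dump(d,open("w8.pkl","wb"))
E
```

```text
t 5.68 pos [ 0.5536 -0.0879  0.1153] yang 60.8 gap 0.644 F [-1.2  3.1 25.5] SHIFT cm [ 0.16 -0.13  0.33] yaw 18.8 rows 2.6
time_s: 6.27
tool_pos: [0.551, -0.0877, 0.1104]
eef_rot: [[-0.669, 0.743, 0.002], [0.743, 0.669, -0.0], [-0.001, 0.001, -1.0]]
contact_force: [-0.3, 0.1, 0.1]
finger_gap: 0.997
t 6.27 pos [ 0.551  -0.0877  0.1104] yang 42.0 gap 0.997 F [-0.3  0.1  0.1] SHIFT cm [-0.08  0.    1.04] yaw 0.0 rows 0.3
```

View pics/w8.png

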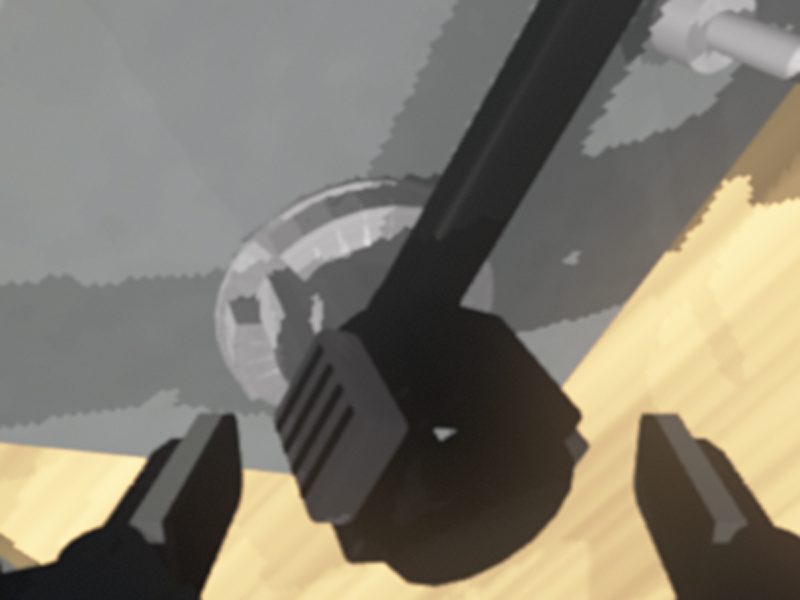

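```bash
python3 -m handwheel '[{"claw":8.5,"x":0,"y":0,"z":0.5,"yaw":0},{"claw":8.5,"x":0,"y":0,"z":1,"yaw":0},{"claw":8.5,"x":0,"y":0,"z":1.3,"yaw":0},{"claw":8.5,"x":0,"y":0,"z":1.3,"yaw":0}]'; python3 go.py .5516 -.0883 .097 42
python3 - <<'E'
from h import *
d=snap("wrist","w9",(100,100,500,400),2); a=snap("side","b9",(250,190,380,310),5)
E
```

```text
time_s: 6.7
tool_pos: [0.5507, -0.0876, 0.0969]
eef_rot: [[-0.67, 0.742, 0.001], [0.742, 0.67, 0.0], [-0.0, 0.001, -1.0]]
contact_force: [0.0, -0.1, -0.6]
finger_gap: 0.994
t 6.7 pos [ 0.5507 -0.0876  0.0969] yang 42.1 gap 0.994 F [ 0.  -0.1 -0.6] SHIFT cm [-0.11  0.02 -0.01] yaw 0.1 rows 0.0
```

View pics/w9.png

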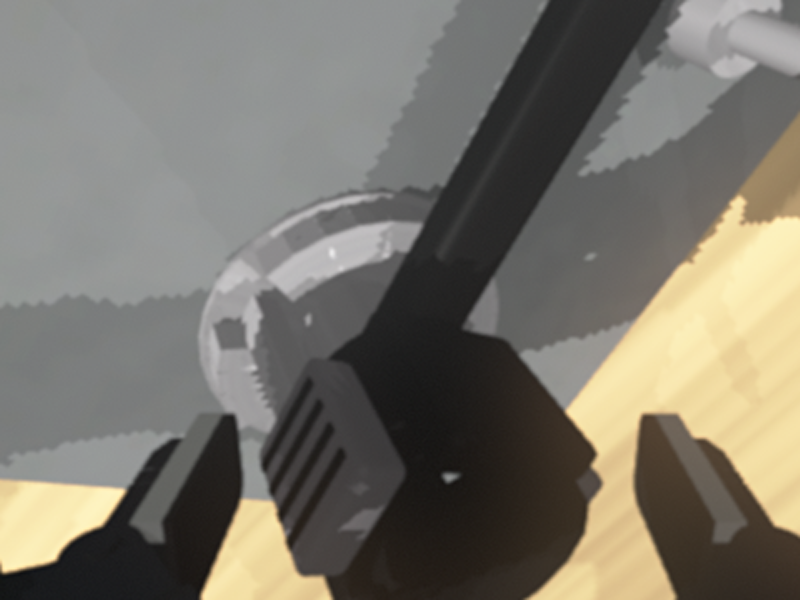

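View pics/b9.png

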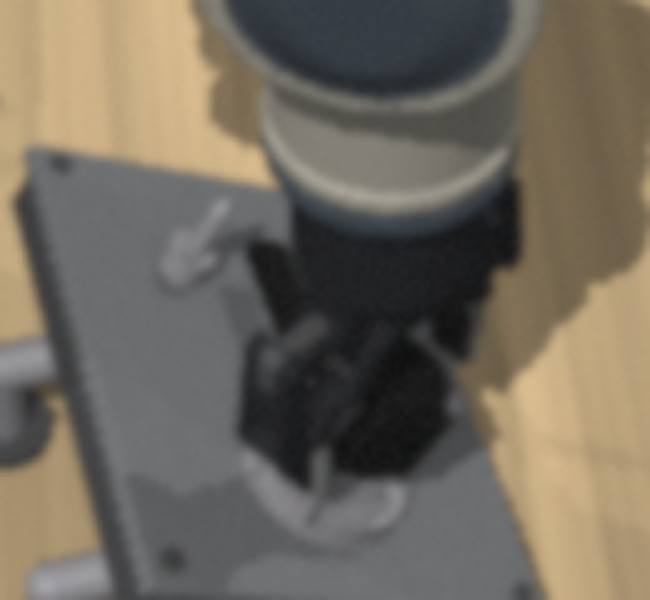

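```bash
python3 -m handwheel '[{"claw":7.4,"x":-0.1,"y":-0.1,"z":0,"yaw":0},{"claw":7.0,"x":-0.1,"y":-0.1,"z":0,"yaw":0},{"claw":6.5,"x":-0.1,"y":-0.1,"z":0,"yaw":0},{"claw":6.0,"x":-0.1,"y":-0.1,"z":0,"yaw":0},{"claw":5.5,"x":-0.1,"y":-0.1,"z":0,"yaw":0},{"claw":5.0,"x":-0.1,"y":-0.1,"z":0,"yaw":0},{"claw":5.0,"x":-0.1,"y":-0.1,"z":0,"yaw":0}]' 30; python3 go.py .5516 -.0883 .097 42
python3 - <<'E'
from h import *
d=snap("wrist","w10",(100,100,500,400),2)
E
```

```text
time_s: 7.38
tool_pos: [0.5511, -0.0897, 0.0987]
eef_rot: [[-0.67, 0.742, 0.003], [0.742, 0.67, -0.001], [-0.003, 0.001, -1.0]]
contact_force: [-5.8, -3.1, 19.5]
finger_gap: 0.727
t 7.38 pos [ 0.5511 -0.0897  0.0987] yang 42.1 gap 0.727 F [-5.8 -3.1 19.5] SHIFT cm [0.07 0.13 0.17] yaw 0.1 rows 0.1
```

View pics/w10.png

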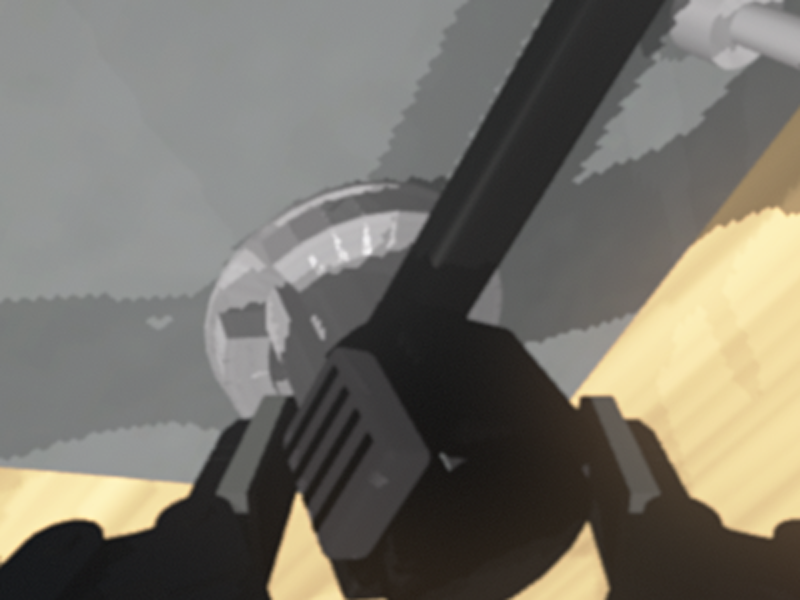

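```bash
python3 -m handwheel '[{"claw":4.5,"x":0,"y":0.1,"z":0.1,"yaw":0},{"claw":4.5,"x":0,"y":0.1,"z":0.1,"yaw":0},{"claw":4.5,"x":0,"y":0.1,"z":0.1,"yaw":-4},{"claw":4.5,"x":0,"y":0.1,"z":0.1,"yaw":-8},{"claw":4.5,"x":0,"y":0.1,"z":0.1,"yaw":-12},{"claw":4.5,"x":0,"y":0.1,"z":0.1,"yaw":-15}]' 50; python3 go.py .5516 -.0883 .097 42
python3 - <<'E'
from h import *
d=snap("wrist","w11",(100,100,500,400),2)
E
```

```text
time_s: 7.93
tool_pos: [0.5516, -0.089, 0.0979]
eef_rot: [[-0.841, 0.541, 0.003], [0.541, 0.841, -0.001], [-0.003, 0.001, -1.0]]
contact_force: [-1.9, -2.3, 6.3]
finger_gap: 0.685
t 7.93 pos [ 0.5516 -0.089   0.0979] yang 57.2 gap 0.685 F [-1.9 -2.3  6.3] SHIFT cm [0.04 0.06 0.09] yaw 15.2 rows 2.1
```

View pics/w11.png

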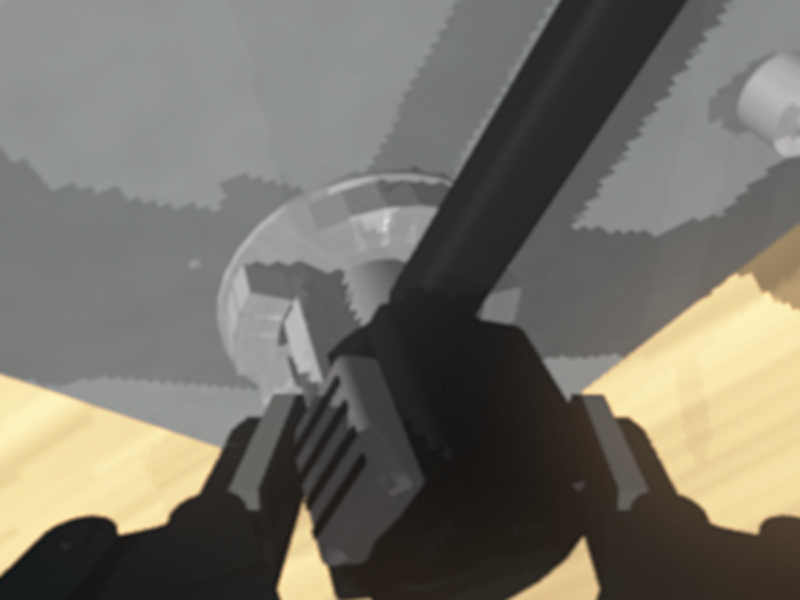

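```bash
python3 -m handwheel '[{"claw":4.5,"x":0,"y":0,"z":0,"yaw":-4},{"claw":4.5,"x":0,"y":0,"z":0,"yaw":-8},{"claw":4.5,"x":0,"y":0,"z":0,"yaw":-12},{"claw":4.5,"x":0,"y":0,"z":0,"yaw":-16},{"claw":4.5,"x":0,"y":0,"z":0,"yaw":-20},{"claw":4.5,"x":0,"y":0,"z":0,"yaw":-20}]' 50; python3 go.py .5516 -.0883 .097 42
python3 - <<'E'
from h import *
d=snap("wrist","w12",(100,100,500,400),2)
E
```

```text
time_s: 8.48
tool_pos: [0.5528, -0.0881, 0.0993]
eef_rot: [[-0.977, 0.215, 0.005], [0.215, 0.977, 0.0], [-0.005, 0.001, -1.0]]
contact_force: [1.0, 13.1, 18.7]
finger_gap: 0.631
t 8.48 pos [ 0.5528 -0.0881  0.0993] yang 77.6 gap 0.631 F [ 1.  13.1 18.7] SHIFT cm [ 0.12 -0.04  0.23] yaw 35.6 rows 5.0
```

View pics/w12.png

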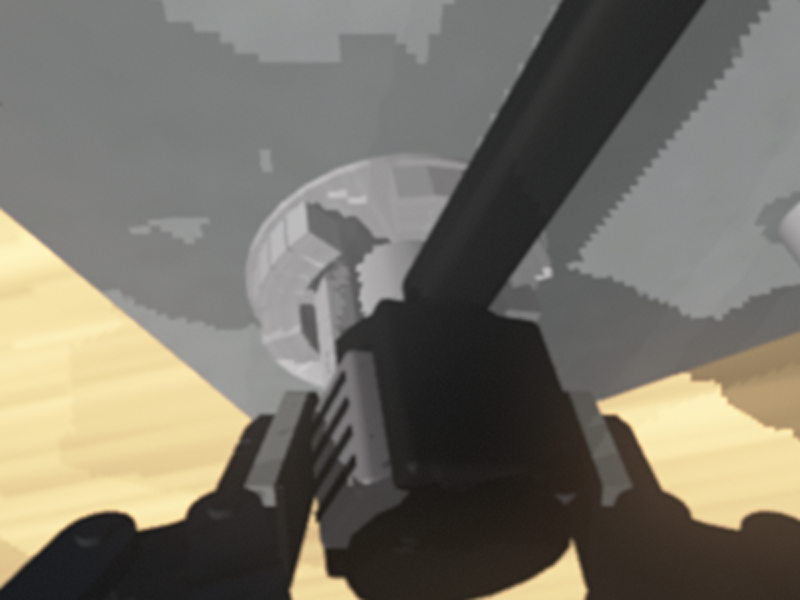

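```bash
python3 -m handwheel '[{"claw":4.5,"x":0.1,"y":0,"z":0,"yaw":-4},{"claw":4.5,"x":0.1,"y":0,"z":0,"yaw":-8},{"claw":4.5,"x":0.1,"y":0,"z":0,"yaw":-12},{"claw":4.5,"x":0.1,"y":0,"z":0,"yaw":-16},{"claw":4.5,"x":0.1,"y":0,"z":0,"yaw":-16}]' 50; python3 go.py .5516 -.0883 .097 42
python3 - <<'E'
from h import *
d=snap("wrist","w13",(100,100,500,400),2); a=snap("scene","a13",(235,190,345,290),6)
E
```

```text
time_s: 8.95
tool_pos: [0.5527, -0.0872, 0.1]
eef_rot: [[-0.998, -0.063, 0.007], [-0.063, 0.998, 0.001], [-0.007, 0.0, -1.0]]
contact_force: [2.4, 8.5, 8.4]
finger_gap: 0.577
t 8.95 pos [ 0.5527 -0.0872  0.1   ] yang 93.6 gap 0.577 F [2.4 8.5 8.4] SHIFT cm [ 0.12 -0.1   0.3 ] yaw 51.6 rows 7.2
```

View pics/w13.png

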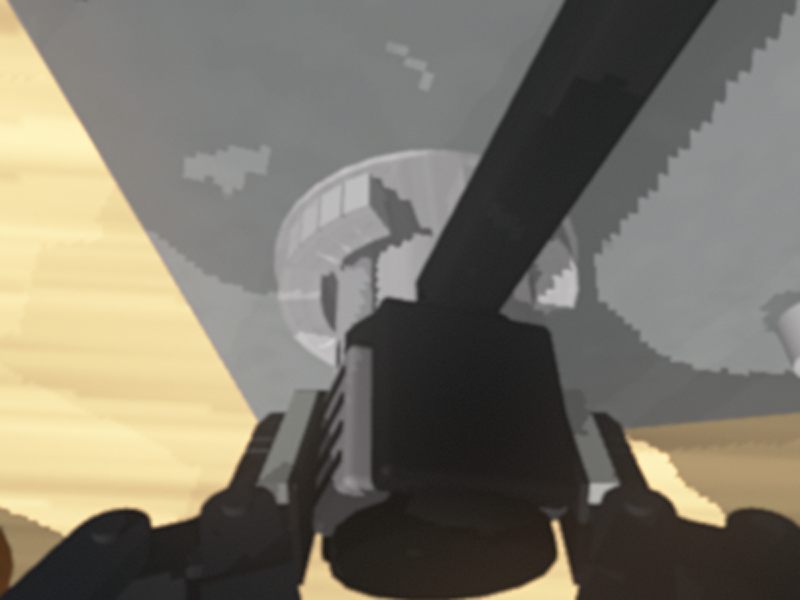

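View pics/a13.png

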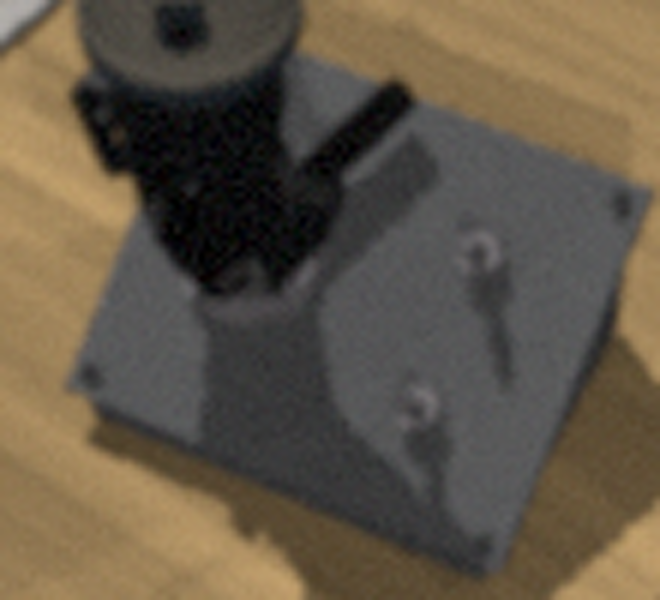

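```bash
python3 - <<'E'
from geo import *
a,b=pickle.load(open("ab.pkl","rb"))
for k in (.8,.9,1,1.1,1.2,1.25): print(k,proj(a,W(k,[0,-.112,.028])).round(1),round(tabang(k)%180,1))
E
python3 -m handwheel '[{"claw":4.5,"x":0.1,"y":-0.1,"z":0,"yaw":-4},{"claw":4.5,"x":0.1,"y":-0.1,"z":0,"yaw":-8},{"claw":4.5,"x":0.1,"y":-0.1,"z":0,"yaw":-12},{"claw":4.5,"x":0.1,"y":-0.1,"z":0,"yaw":-12}]' 50; python3 go.py .5516 -.0883 .097 42
python3 - <<'E'
from h import *
d=snap("wrist","w14",(100,100,500,400),2); a=snap("scene","a14",(235,190,345,290),6)
E
```

```text
0.8 [[307.3 214.4]] 59.8
0.9 [[305.6 211. ]] 65.3
1 [[303.6 207.7]] 70.7
1.1 [[301.3 204.8]] 76.0
1.2 [[298.7 202.1]] 81.2
1.25 [[297.3 200.8]] 83.8
time_s: 9.38
tool_pos: [0.5511, -0.0872, 0.1003]
eef_rot: [[-0.964, -0.266, 0.007], [-0.266, 0.964, 0.003], [-0.007, 0.001, -1.0]]
contact_force: [-5.8, 12.8, 11.4]
finger_gap: 0.564
t 9.38 pos [ 0.5511 -0.0872  0.1003] yang 105.4 gap 0.564 F [-5.8 12.8 11.4] SHIFT cm [-0.02 -0.12  0.33] yaw 63.4 rows 8.9
```

View pics/w14.png

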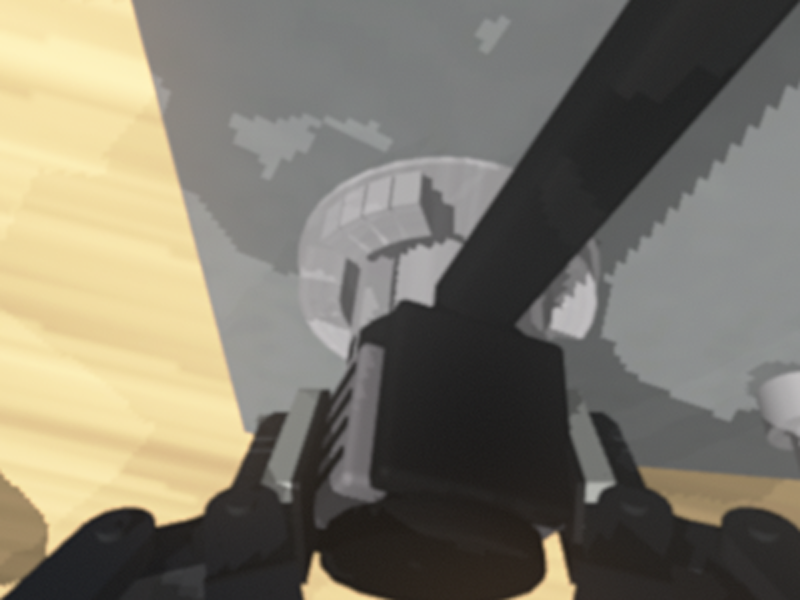

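View pics/a14.png

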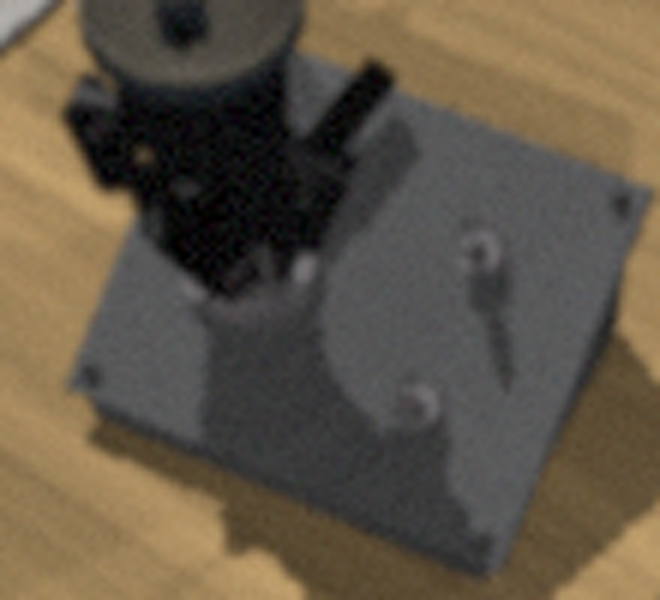

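```bash
python3 -m handwheel '[{"claw":4.5,"x":0,"y":-0.1,"z":0,"yaw":-4},{"claw":4.5,"x":0,"y":-0.1,"z":0,"yaw":-8},{"claw":4.5,"x":0,"y":-0.1,"z":0,"yaw":-8}]' 50; python3 go.py .5516 -.0883 .097 42; python3 -m handwheel '[{"claw":8.5,"x":0,"y":0,"z":0,"yaw":0},{"claw":8.5,"x":0,"y":0,"z":0,"yaw":0},{"claw":8.5,"x":0,"y":0,"z":0,"yaw":0},{"claw":8.5,"x":0,"y":0,"z":0,"yaw":0},{"claw":8.5,"x":0,"y":0,"z":0,"yaw":0},{"claw":8.5,"x":0,"y":0,"z":0,"yaw":0}]'
python3 - <<'E'
from h import *
d=snap("wrist","w15",(100,100,500,400),2); a=snap("scene","a15",(235,190,345,290),6)
E
```

```text
time_s: 9.73
tool_pos: [0.5479, -0.0876, 0.1005]
eef_rot: [[-0.92, -0.393, 0.001], [-0.393, 0.92, 0.004], [-0.002, 0.004, -1.0]]
contact_force: [-24.7, 0.5, 25.0]
finger_gap: 0.565
t 9.73 pos [ 0.5479 -0.0876  0.1005] yang 113.1 gap 0.565 F [-24.7   0.5  25. ] SHIFT cm [-0.32 -0.21  0.35] yaw 71.1 rows 9.9
time_s: 10.23
tool_pos: [0.5482, -0.0876, 0.1006]
eef_rot: [[-0.92, -0.393, 0.001], [-0.393, 0.92, 0.004], [-0.003, 0.003, -1.0]]
contact_force: [-0.2, 0.6, 0.3]
finger_gap: 0.992
```

View pics/w15.png

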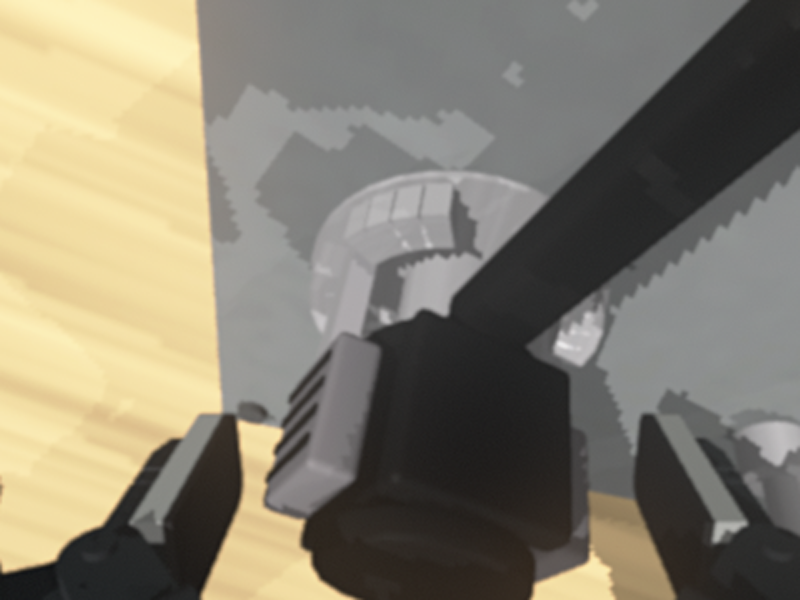

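View pics/a15.png

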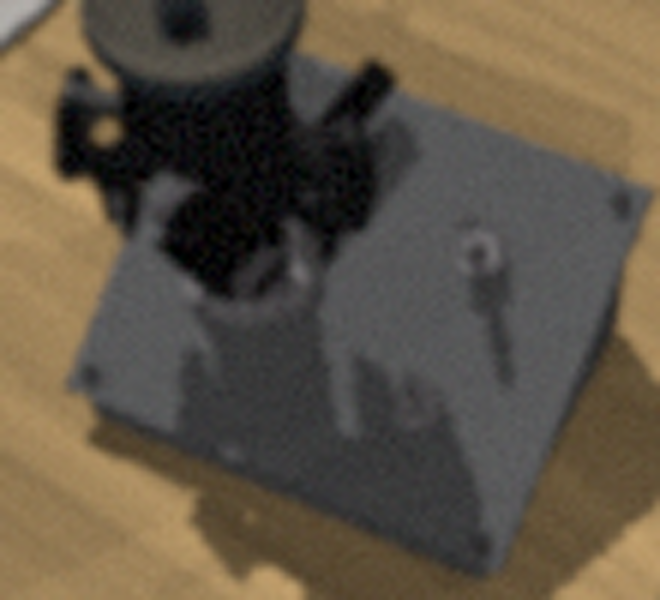

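```bash
python3 -m handwheel '[{"claw":8.5,"x":0,"y":0,"z":-2,"yaw":0},{"claw":8.5,"x":0,"y":0,"z":-5,"yaw":0},{"claw":8.5,"x":0,"y":0,"z":-9,"yaw":0},{"claw":8.5,"x":0,"y":0,"z":-13,"yaw":0},{"claw":8.5,"x":0,"y":0,"z":-17,"yaw":0}]'; python3 go.py .47 .33 .27
python3 - <<'E'
from h import *
import pickle
a,b=pickle.load(open("ab.pkl","rb"))
save(a,"plates_a",(190,170,260,230),7); save(b,"plates_b",(250,390,370,445),6); save(a,"plates_c",(370,270,450,330),7); save(b,"plates_d",(230,140,330,200),7)
p,q=onz(a,(395.5,308.75),.008),onz(a,(418,295.5),.008); print(p,q,np.linalg.norm(p-q))
snap("wrist","w16")
E
```

```text
time_s: 10.75
tool_pos: [0.5475, -0.0882, 0.2725]
eef_rot: [[-0.92, -0.393, 0.001], [-0.393, 0.92, 0.004], [-0.002, 0.004, -1.0]]
contact_force: [0.4, -0.2, -0.3]
finger_gap: 0.998
t 10.75 pos [ 0.5475 -0.0882  0.2725] yang 113.1 gap 0.998 F [ 0.4 -0.2 -0.3] SHIFT cm [-9.31 41.5   0.43] yaw 0 rows 10.2
[0.50399076 0.31556569 0.008     ] [0.43016133 0.34835973 0.008     ] 0.08078511068555
```

View pics/plates_a.png

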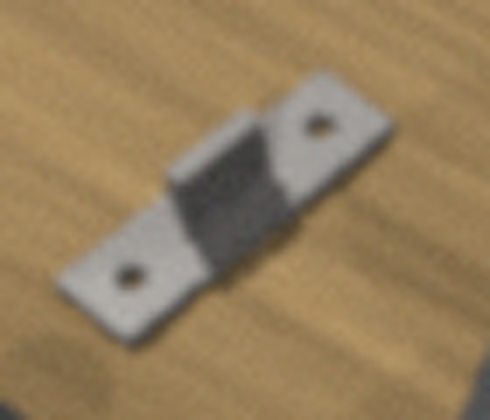

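View pics/plates_c.png

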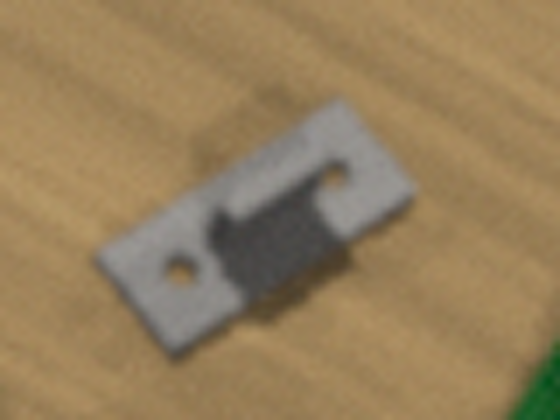

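View pics/plates_d.png

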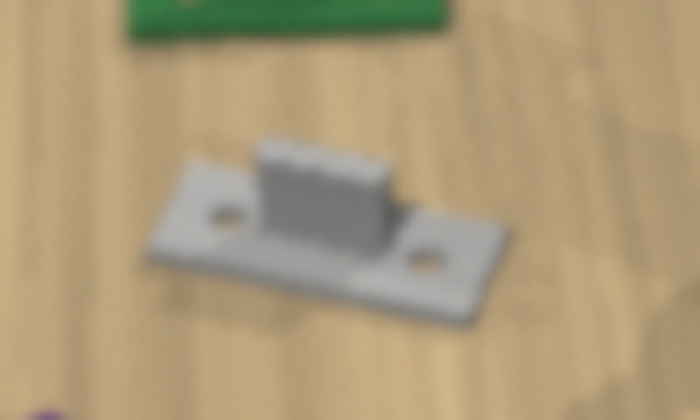

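View pics/w16.png

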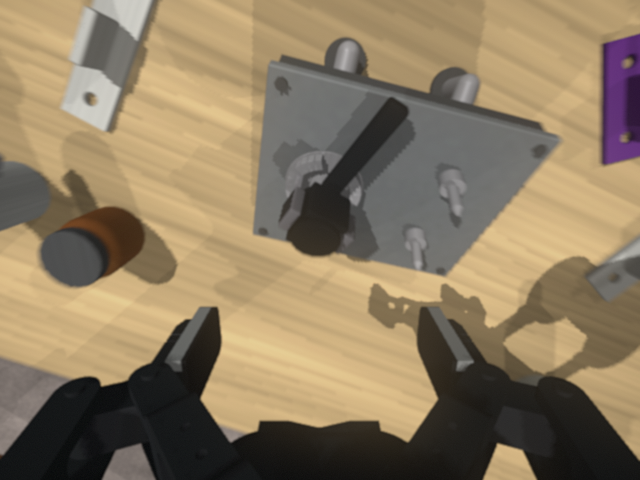

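Run:
```python
from h import *
b=snap("side"); s=r.get_state(); p=s["tool_pos"];Rt=s["eef_rot"]
pts=[p+Rt@np.array(v) for v in ([0,0,0],[0,-.0425,.001],[0,.0425,.001],[0,-.0425,-.021],[0,.0425,-.021])]
q=proj(b,pts); print(q.round(1))
c=np.int32(q[0]); x0,y0=c[0]-60,c[1]-60
im=np.clip((b["img"][:,:,::-1][y0:y0+110,x0:x0+120]/255.)**.5*255,0,255).astype(np.uint8); im=cv2.resize(im,None,fx=6,fy=5.4 if 0 else 6,interpolation=cv2.INTER_CUBIC)[:600]
for i,u in enumerate(q): cv2.circle(im,tuple(np.int32((u-[x0,y0]+.5)*6)),4,[(0,0,255),(0,255,0),(0,255,0),(255,0,255),(255,0,255)][i],-1)
cv2.imwrite("pics/b17.png",im)
```

```text
[[328.  222.2]
 [339.4 238.1]
 [317.  207.8]
 [339.7 230.4]
 [317.  199.9]]
```

View pics/b17.png

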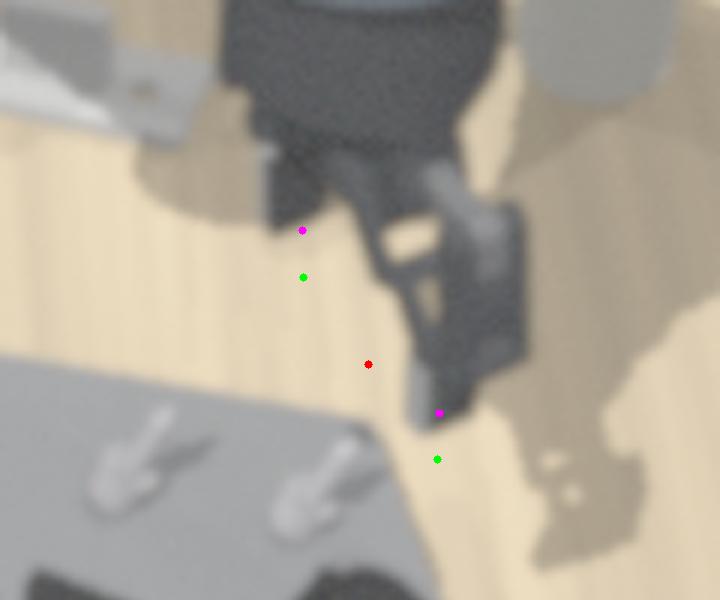

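```bash
python3 go.py .467 .332 .20 66.1; python3 -m handwheel '[{"claw":8.5,"x":-0.9,"y":4,"z":0,"yaw":6},{"claw":8.5,"x":-1.8,"y":8,"z":0,"yaw":12},{"claw":8.5,"x":-2.7,"y":12,"z":0,"yaw":18},{"claw":8.5,"x":-3.6,"y":16,"z":0,"yaw":24},{"claw":8.5,"x":-4.5,"y":20,"z":0,"yaw":30},{"claw":8.5,"x":-5.4,"y":24,"z":0,"yaw":36},{"claw":8.5,"x":-6.3,"y":28,"z":1,"yaw":42},{"claw":8.5,"x":-7.2,"y":32,"z":2,"yaw":47}]' ; python3 go.py .467 .332 .20 66.1
```

```text
t 10.85 pos [ 0.5506 -0.089   0.277 ] yang 113.1 gap 0.995 F [ 0.  -0.5 -1.6] SHIFT cm [-8.78 42.02  7.67] yaw 47.0 rows 10.5
time_s: 11.52
tool_pos: [0.4935, 0.2217, 0.2603]
eef_rot: [[-0.912, 0.409, 0.012], [0.409, 0.912, 0.002], [-0.01, 0.007, -1.0]]
contact_force: [1.3, 0.1, 0.2]
finger_gap: 0.994
t 11.52 pos [0.4935 0.2217 0.2603] yang 65.8 gap 0.994 F [1.3 0.1 0.2] SHIFT cm [7.   8.94 6.02] yaw -0.3 rows 3.1
```

```bash
python3 -m handwheel '[{"claw":8.5,"x":2.5,"y":3,"z":1,"yaw":-0.3},{"claw":8.5,"x":5,"y":6,"z":2.5,"yaw":-0.3},{"claw":8.5,"x":7,"y":9,"z":4,"yaw":-0.3},{"claw":8.5,"x":7,"y":9,"z":6,"yaw":-0.3},{"claw":8.5,"x":7,"y":9,"z":6,"yaw":-0.3},{"claw":8.5,"x":7,"y":9,"z":6,"yaw":-0.3}]' ; python3 go.py .467 .332 .20 66.1
python3 - <<'E'
from h import *
d=snap("wrist","w18"); import pickle; pickle.dump(d,open("w18.pkl","wb"))
E
```

```text
time_s: 12.02
tool_pos: [0.4666, 0.3322, 0.1995]
eef_rot: [[-0.915, 0.404, 0.01], [0.404, 0.915, 0.0], [-0.009, 0.005, -1.0]]
contact_force: [0.4, -0.8, 0.2]
finger_gap: 0.995
t 12.02 pos [0.4666 0.3322 0.1995] yang 66.2 gap 0.995 F [ 0.4 -0.8  0.2] SHIFT cm [-0.05 -0.   -0.05] yaw 0.1 rows 0.0
```

View pics/w18.png

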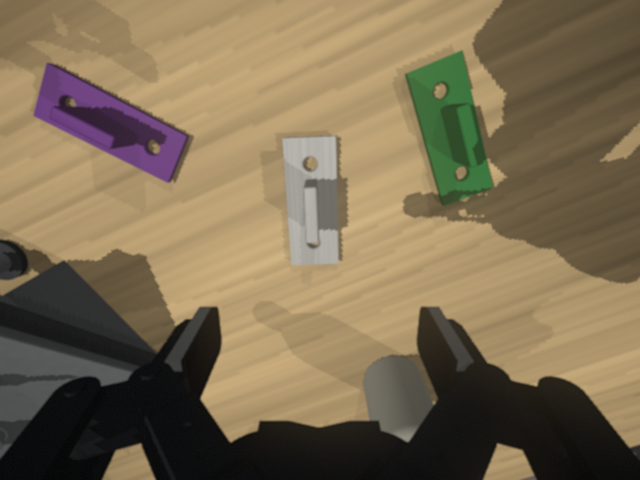

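Run:
```python
from h import *
import pickle
d=pickle.load(open("w18.pkl","rb")); save(d,"w18c",(265,120,365,280),3.7)
```

```text
(no output)
```

View pics/w18c.png

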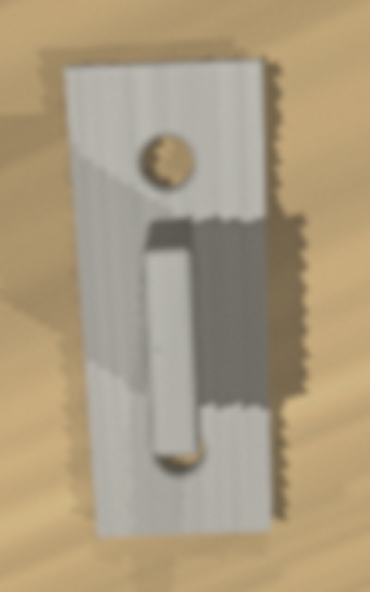

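Run:
```python
from h import *
import pickle
d=pickle.load(open("w18.pkl","rb"))
f=lambda L,z:np.array([onz(d,(265+u/3.7,120+v/3.7),z) for u,v in L])
C=f([(67,68),(262,60),(270,528),(97,535)],.008); F=f([(147,250),(192,248),(200,453),(155,455)],.05)
print(C.mean(0),np.linalg.norm(C-np.roll(C,-1,0),axis=1)); print(F.mean(0),np.linalg.norm(F-np.roll(F,-1,0),axis=1))
for Q in(C,F):
    v=Q[2]+Q[3]-Q[0]-Q[1]; print(np.degrees(np.arctan2(v[1],v[0])))
```

```text
[0.46506002 0.32582849 0.008     ] [0.04957022 0.12949744 0.04980793 0.12966194]
[0.46496705 0.32628568 0.05      ] [0.01051716 0.05108922 0.01111569 0.0511187 ]
-21.94151091753076
-22.070840434173444
```

```bash
python3 go.py .465 .326 .04 68; python3 -m handwheel '[{"claw":8.5,"x":-0.1,"y":-0.6,"z":4,"yaw":-1.8},{"claw":8.5,"x":-0.1,"y":-0.6,"z":8,"yaw":-1.8},{"claw":6,"x":-0.1,"y":-0.6,"z":12,"yaw":-1.8},{"claw":5,"x":-0.1,"y":-0.6,"z":14,"yaw":-1.8},{"claw":5,"x":-0.1,"y":-0.6,"z":16,"yaw":-1.8},{"claw":5,"x":-0.1,"y":-0.6,"z":16,"yaw":-1.8}]' ; python3 go.py .465 .326 .017 68
python3 - <<'E'
from h import *
d=snap("wrist","w19"); snap("side","b19",(230,110,350,200),6)
E
```

```text
t 12.07 pos [0.4674 0.332  0.2005] yang 66.1 gap 0.995 F [ 0.1  0.5 -0.1] SHIFT cm [ 0.14 -0.74 16.05] yaw -1.9 rows 3.9
time_s: 12.57
tool_pos: [0.4674, 0.3246, 0.0385]
eef_rot: [[-0.926, 0.378, 0.009], [0.378, 0.926, -0.0], [-0.008, 0.003, -1.0]]
contact_force: [0.8, -1.3, -0.3]
finger_gap: 0.585
t 12.57 pos [0.4674 0.3246 0.0385] yang 67.8 gap 0.585 F [ 0.8 -1.3 -0.3] SHIFT cm [0.29 0.03 2.15] yaw -0.2 rows 0.5
```

View pics/w19.png

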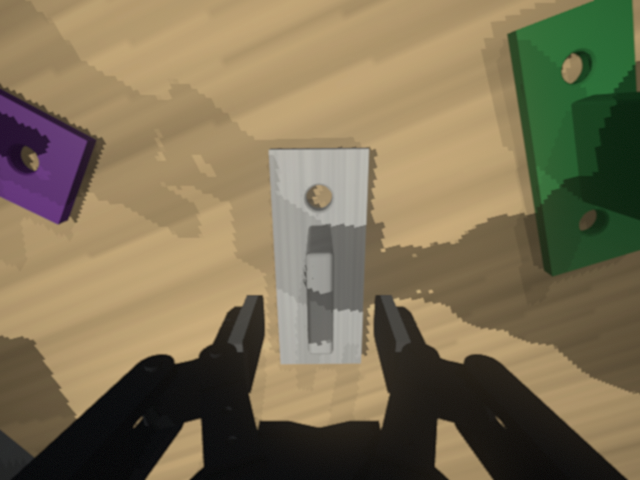

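View pics/b19.png

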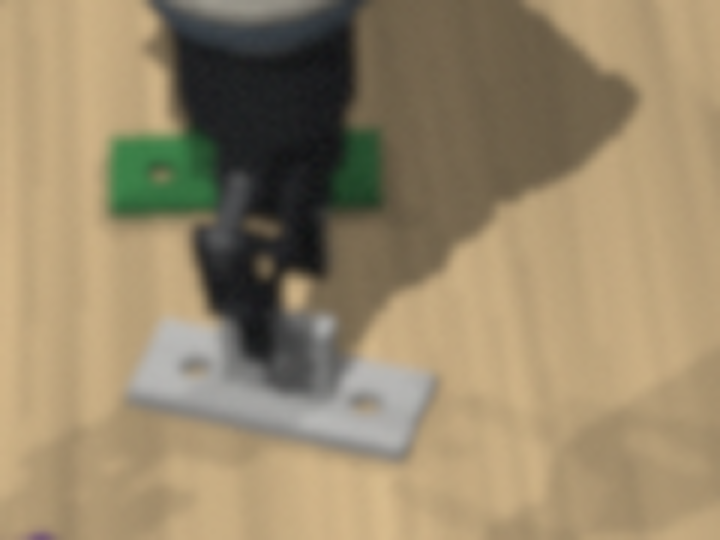

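```bash
python3 -m handwheel '[{"claw":5,"x":0.25,"y":0,"z":0.8,"yaw":0},{"claw":5,"x":0.25,"y":0,"z":1.5,"yaw":0},{"claw":5,"x":0.25,"y":0,"z":1.5,"yaw":0}]' ; python3 go.py .465 .326 .017 68
python3 - <<'E'
from h import *
s=r.get_state(); d=snap("wrist","w20",(200,180,440,400),3); b=snap("side","b20",(230,110,350,200),6)
p=s["tool_pos"];Rt=s["eef_rot"]
print(onz(b,(230+258/6,110+355/6),.05))
E
```

```text
time_s: 12.92
tool_pos: [0.4666, 0.3266, 0.0265]
eef_rot: [[-0.926, 0.377, 0.013], [0.377, 0.926, 0.002], [-0.011, 0.006, -1.0]]
contact_force: [-0.6, -0.1, 0.2]
finger_gap: 0.586
t 12.92 pos [0.4666 0.3266 0.0265] yang 67.8 gap 0.586 F [-0.6 -0.1  0.2] SHIFT cm [ 0.13 -0.12  0.95] yaw -0.2 rows 0.2
[0.45464358 0.29734441 0.05      ]
```

View pics/w20.png

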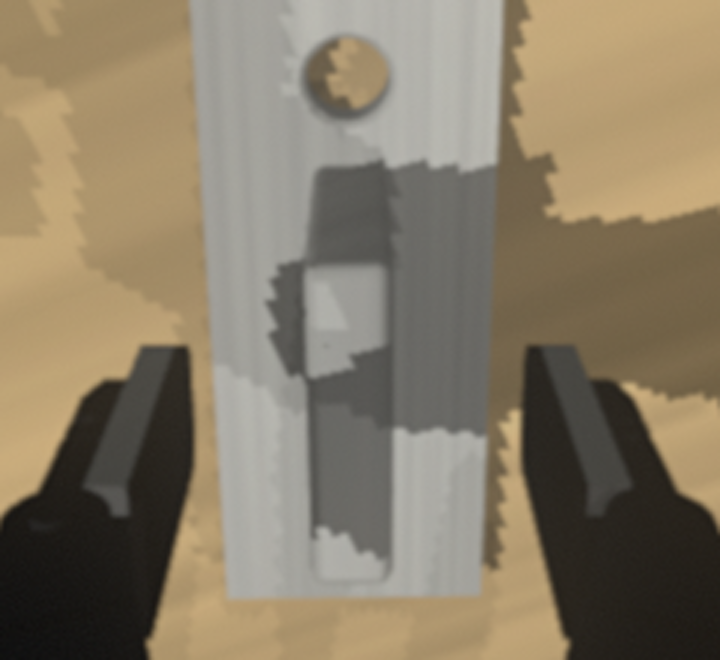

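View pics/b20.png

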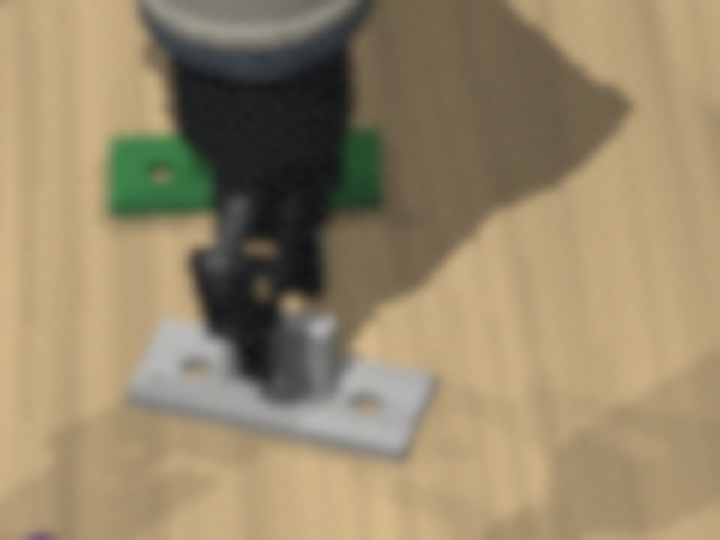

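```bash
python3 -m handwheel '[{"claw":5,"x":0.1,"y":-0.1,"z":0.5,"yaw":0},{"claw":5,"x":0.1,"y":-0.1,"z":0.9,"yaw":0},{"claw":5,"x":0.1,"y":-0.1,"z":0.9,"yaw":0}]' ; python3 go.py .465 .326 .017 68
python3 - <<'E'
from h import *
d=snap("wrist","w21",(200,180,440,400),3); b=snap("side","b21",(230,110,350,200),6); snap("scene","a21",(360,240,450,320),7)
E
```

```text
time_s: 13.27
tool_pos: [0.465, 0.3261, 0.0172]
eef_rot: [[-0.926, 0.377, 0.012], [0.377, 0.926, 0.001], [-0.01, 0.006, -1.0]]
contact_force: [-0.4, 0.3, -0.3]
finger_gap: 0.582
t 13.27 pos [0.465  0.3261 0.0172] yang 67.8 gap 0.582 F [-0.4  0.3 -0.3] SHIFT cm [-0.   -0.01  0.02] yaw -0.2 rows 0.0
```

View pics/b21.png

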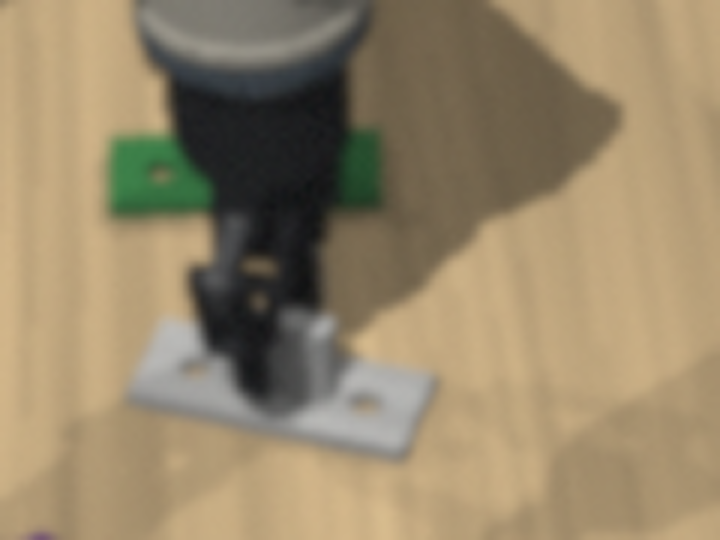

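View pics/a21.png

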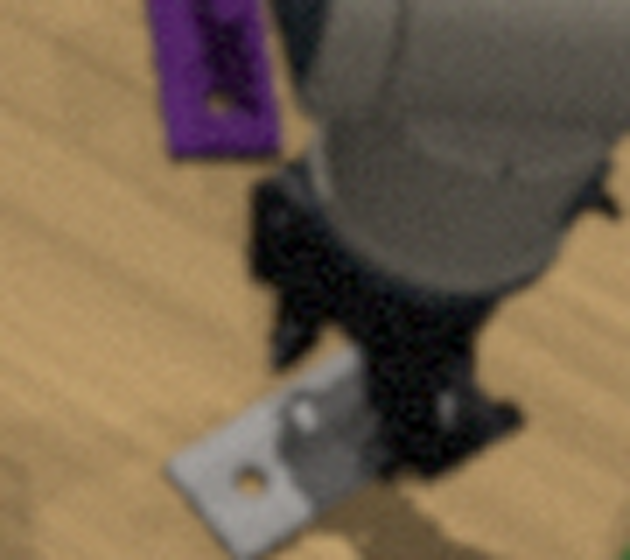

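```bash
python3 -m handwheel '[{"claw":3,"x":0,"y":0,"z":0,"yaw":0},{"claw":1.5,"x":0,"y":0,"z":0,"yaw":0},{"claw":0.8,"x":0,"y":0,"z":0,"yaw":0},{"claw":0.8,"x":0,"y":0,"z":0,"yaw":0},{"claw":0.8,"x":0,"y":0,"z":0,"yaw":0},{"claw":0.8,"x":0,"y":0,"z":0,"yaw":0}]' 25; python3 -m handwheel '[{"claw":0.8,"x":0,"y":0,"z":-2,"yaw":0},{"claw":0.8,"x":0,"y":0,"z":-4,"yaw":0},{"claw":0.8,"x":0,"y":0,"z":-8,"yaw":0},{"claw":0.8,"x":0,"y":0,"z":-8,"yaw":0}]' 25
python3 - <<'E'
from h import *
d=snap("wrist","w22",(160,150,480,400),2.5); b=snap("side","b22",(230,90,350,180),6)
E
```

```text
time_s: 13.92
tool_pos: [0.4655, 0.3263, 0.018]
eef_rot: [[-0.926, 0.377, 0.013], [0.377, 0.926, 0.002], [-0.011, 0.006, -1.0]]
contact_force: [-0.8, -1.2, 6.2]
finger_gap: 0.134
time_s: 14.25
tool_pos: [0.4667, 0.3275, 0.1033]
eef_rot: [[-0.926, 0.377, 0.019], [0.377, 0.926, 0.005], [-0.015, 0.012, -1.0]]
contact_force: [2.1, 1.2, -0.3]
finger_gap: 0.137
```

View pics/w22.png

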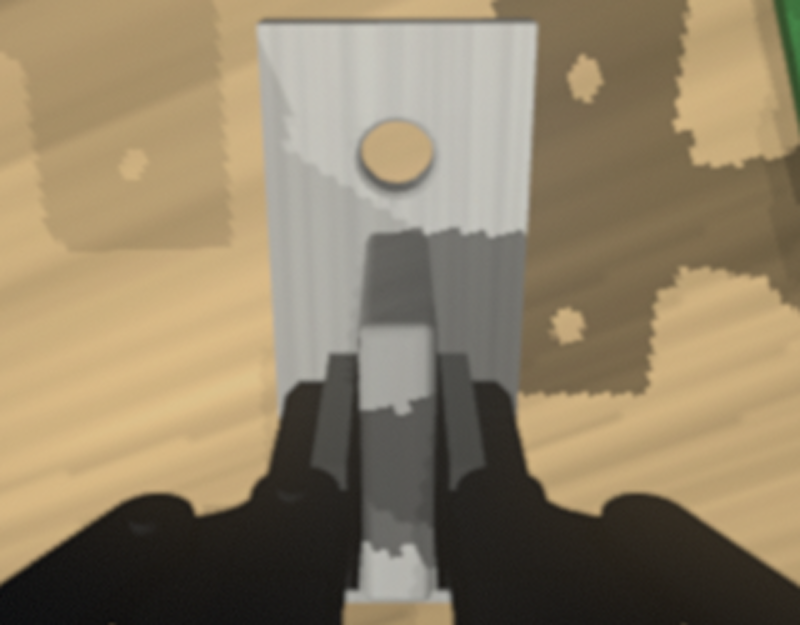

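View pics/b22.png

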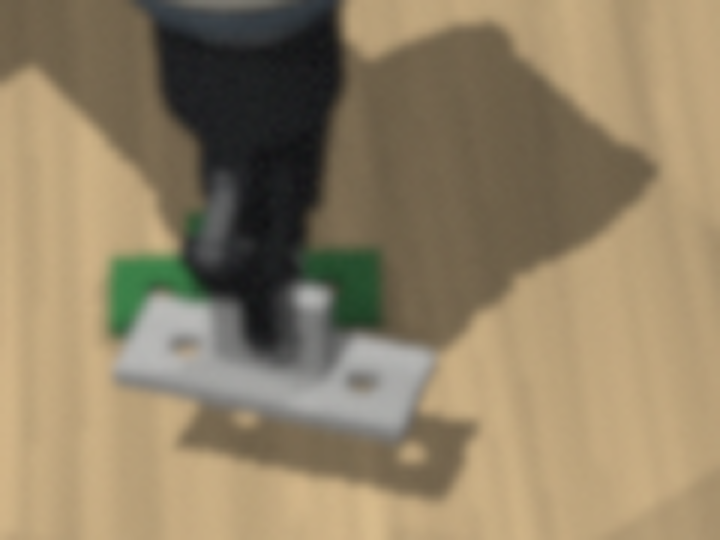

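```bash
python3 - <<'E'
from geo import *
print((o+R@np.array([0,-.1,0])).round(4),(o+R@np.array([0,-.1,.035])).round(4), yawu)
E
python3 go.py .50 .06 .20 99.8
```

```text
[0.4995 0.06   0.075 ] [0.5167 0.063  0.1053] 9.821501362726735
t 14.35 pos [0.4652 0.3266 0.0992] yang 67.8 gap 0.135 F [ 0.4 -0.5 -1.5] SHIFT cm [-13.41 -23.29 -10.11] yaw -32.0 rows 6.9
```

```bash
python3 -m handwheel '[{"claw":0.8,"x":0,"y":0,"z":-4,"yaw":-4},{"claw":0.8,"x":0,"y":-1,"z":-8,"yaw":-8},{"claw":0.8,"x":-2,"y":-4,"z":-10.2,"yaw":-12},{"claw":0.8,"x":-4,"y":-7.5,"z":-10.2,"yaw":-16},{"claw":0.8,"x":-6,"y":-11,"z":-10.2,"yaw":-20},{"claw":0.8,"x":-8,"y":-14,"z":-10.2,"yaw":-24},{"claw":0.8,"x":-10,"y":-17,"z":-10.2,"yaw":-28},{"claw":0.8,"x":-12,"y":-20,"z":-10.2,"yaw":-32}]' 25;python3 go.py .515 .063 .17 99.8
```

```text
time_s: 15.02
tool_pos: [0.4987, 0.094, 0.1997]
eef_rot: [[-0.985, -0.174, 0.013], [-0.174, 0.985, 0.003], [-0.014, 0.001, -1.0]]
contact_force: [1.8, -0.3, -1.0]
finger_gap: 0.136
t 15.02 pos [0.4987 0.094  0.1997] yang 100.0 gap 0.136 F [ 1.8 -0.3 -1. ] SHIFT cm [-1.03 -3.34  2.98] yaw 0.2 rows 1.1
```

```bash
python3 -m handwheel '[{"claw":0.8,"x":-0.5,"y":-1.7,"z":1,"yaw":0},{"claw":0.8,"x":-1,"y":-3.3,"z":2,"yaw":0},{"claw":0.8,"x":-1,"y":-3.3,"z":4,"yaw":0},{"claw":0.8,"x":-1,"y":-3.3,"z":6,"yaw":0},{"claw":0.8,"x":-1,"y":-3.3,"z":7,"yaw":0},{"claw":0.8,"x":-1,"y":-3.3,"z":7,"yaw":0}]' 25;python3 go.py .5167 .063 .09 99.8;  python3 - <<'E'
from h import *
d=snap("wrist","w23",(100,50,500,350),2); b=snap("side","b23",(230,150,390,280),5)
E
```

```text
time_s: 15.52
tool_pos: [0.514, 0.0634, 0.1273]
eef_rot: [[-0.985, -0.174, 0.009], [-0.174, 0.985, 0.003], [-0.01, 0.001, -1.0]]
contact_force: [0.0, 0.7, -1.7]
finger_gap: 0.136
t 15.52 pos [0.514  0.0634 0.1273] yang 100.0 gap 0.136 F [ 0.   0.7 -1.7] SHIFT cm [-0.22 -0.09  3.73] yaw 0.2 rows 0.9
```

View pics/w23.png

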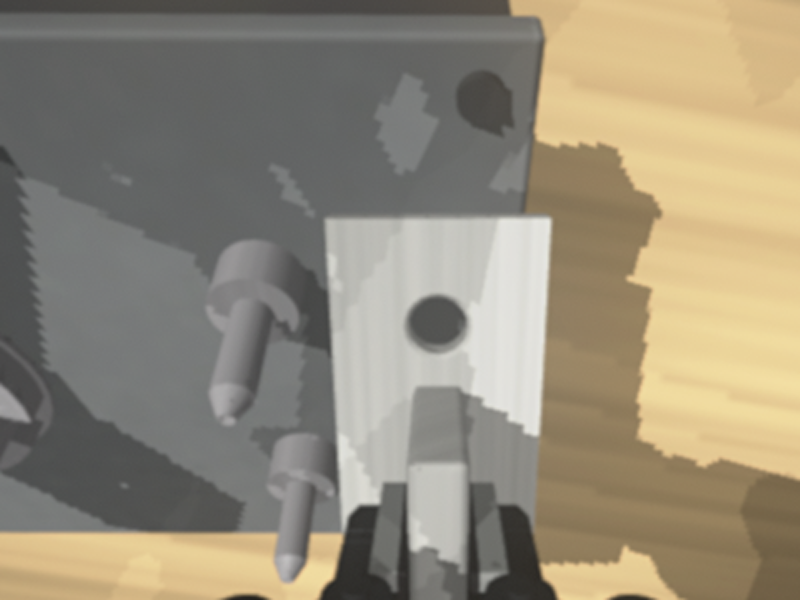

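View pics/b23.png

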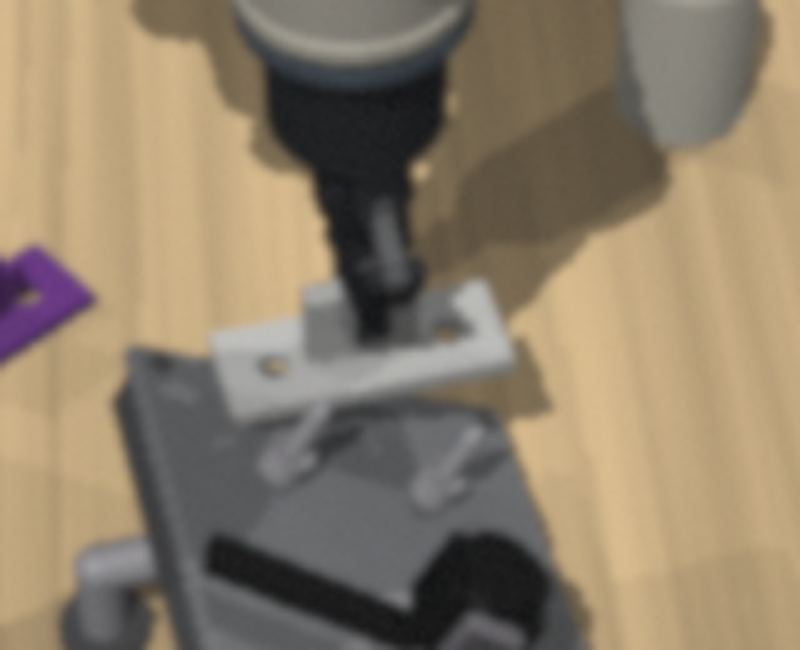

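```bash
python3 -m handwheel '[{"claw":0.8,"x":-0.2,"y":0.3,"z":0.7,"yaw":0},{"claw":0.8,"x":-0.2,"y":0.3,"z":1.3,"yaw":0},{"claw":0.8,"x":-0.2,"y":0.3,"z":2,"yaw":0},{"claw":0.8,"x":-0.2,"y":0.3,"z":2,"yaw":0}]' 25;python3 go.py .5167 .063 .09 99.8; python3 -m handwheel '[{"claw":0.8,"x":0,"y":0,"z":0.5,"yaw":0},{"claw":0.8,"x":0,"y":0,"z":1,"yaw":0},{"claw":0.8,"x":0,"y":0,"z":1.3,"yaw":0},{"claw":0.8,"x":0,"y":0,"z":1.3,"yaw":0}]' 25
python3 - <<'E'
from h import *
d=snap("wrist","w24",(100,50,500,350),2); b=snap("side","b24",(230,150,390,280),5)
E
```

```text
time_s: 15.95
tool_pos: [0.5203, 0.0674, 0.1103]
eef_rot: [[-0.984, -0.175, 0.019], [-0.175, 0.985, 0.003], [-0.02, -0.0, -1.0]]
contact_force: [9.8, 1.2, 4.1]
finger_gap: 0.134
t 15.95 pos [0.5203 0.0674 0.1103] yang 100.1 gap 0.134 F [9.8 1.2 4.1] SHIFT cm [ 0.48 -0.37  2.02] yaw 0.3 rows 0.5
time_s: 16.28
tool_pos: [0.5233, 0.0679, 0.0978]
eef_rot: [[-0.984, -0.175, 0.025], [-0.175, 0.985, 0.003], [-0.025, -0.001, -1.0]]
contact_force: [8.3, 0.1, 3.3]
finger_gap: 0.142
```

View pics/w24.png

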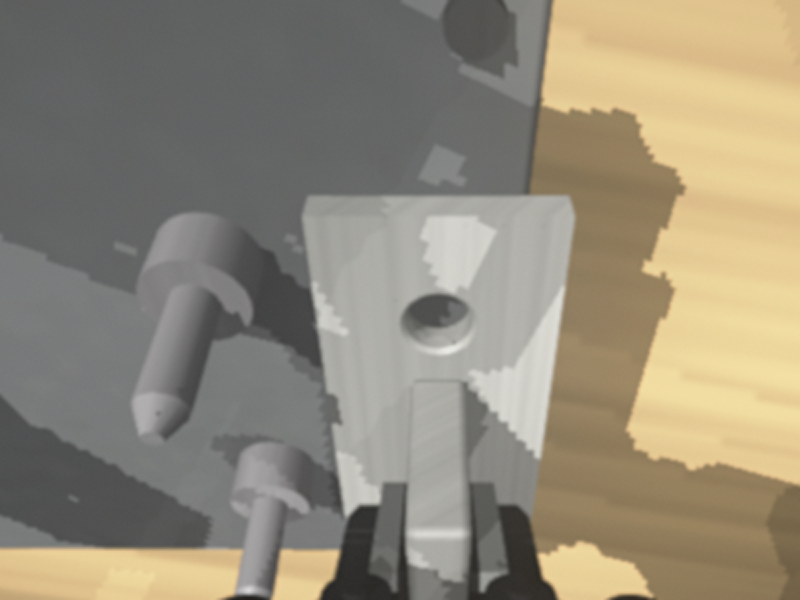

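View pics/b24.png

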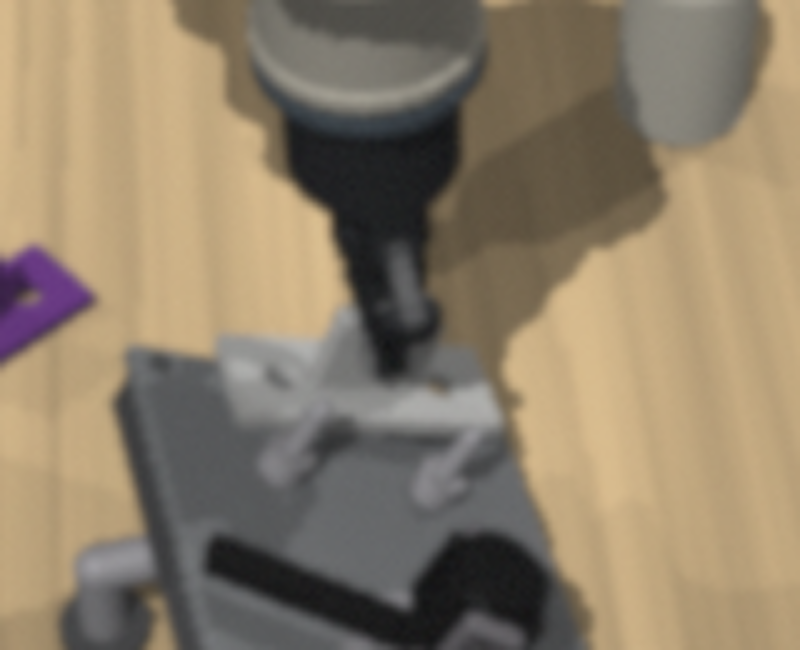

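```bash
python3 -m handwheel '[{"claw":0.8,"x":0.1,"y":0,"z":0.4,"yaw":0},{"claw":0.8,"x":0.1,"y":0,"z":0.8,"yaw":0},{"claw":0.8,"x":0.1,"y":0,"z":0.8,"yaw":0}]' 25;python3 -m handwheel '[{"claw":0.8,"x":0.1,"y":0,"z":0.3,"yaw":0},{"claw":0.8,"x":0.1,"y":0,"z":0.5,"yaw":0},{"claw":0.8,"x":0.1,"y":0,"z":0.5,"yaw":0}]' 25
python3 - <<'E'
from h import *
d=snap("wrist","w25",(100,50,500,350),2); b=snap("side","b25",(230,150,390,280),5)
E
```

```text
time_s: 16.63
tool_pos: [0.5239, 0.0681, 0.0901]
eef_rot: [[-0.984, -0.176, 0.028], [-0.175, 0.984, 0.004], [-0.028, -0.001, -1.0]]
contact_force: [8.5, 1.3, 3.7]
finger_gap: 0.135
time_s: 16.88
tool_pos: [0.5248, 0.0682, 0.0858]
eef_rot: [[-0.984, -0.176, 0.031], [-0.176, 0.984, 0.004], [-0.032, -0.002, -1.0]]
contact_force: [6.5, -0.3, 12.4]
finger_gap: 0.138
```

View pics/w25.png

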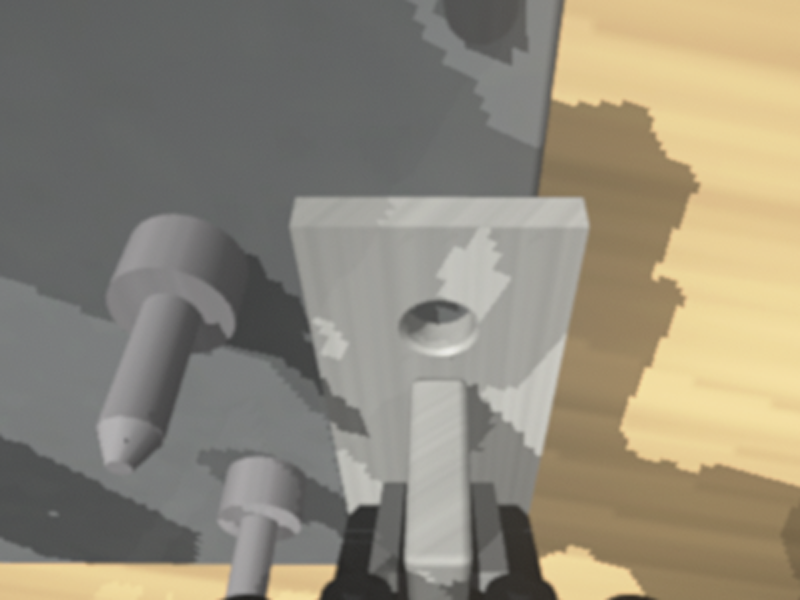

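View pics/b25.png

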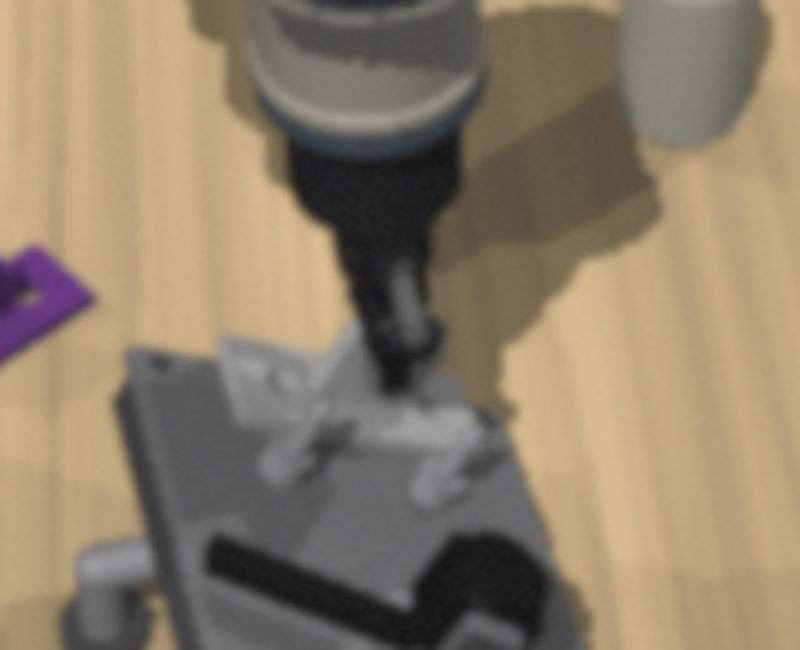

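```bash
python3 -m handwheel '[{"claw":0.8,"x":0,"y":0,"z":0.3,"yaw":0},{"claw":0.8,"x":0,"y":0,"z":0.3,"yaw":0},{"claw":0.8,"x":0,"y":0,"z":0.3,"yaw":0}]' 25
python3 - <<'E'
from h import *
import pickle
d=snap("wrist","w26",(120,120,420,345),2.66); pickle.dump((d,r.get_state()),open("w26.pkl","wb"))
E
```

```text
time_s: 17.23
tool_pos: [0.5272, 0.0685, 0.0843]
eef_rot: [[-0.984, -0.176, 0.037], [-0.175, 0.984, 0.004], [-0.037, -0.003, -0.999]]
contact_force: [3.5, 0.6, 25.1]
finger_gap: 0.14
```

View pics/w26.png

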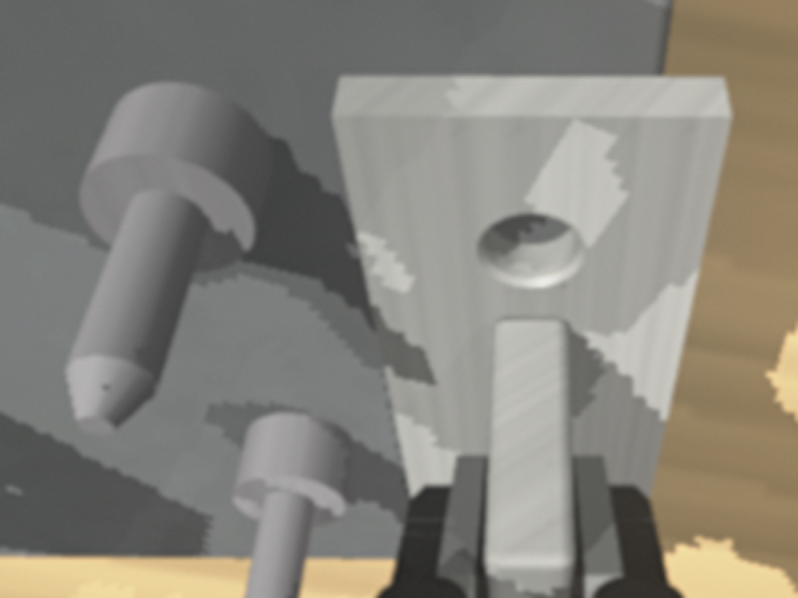

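```bash
cat > rel.py <<'E'
from geo import *
d,s=pickle.load(open("w26.pkl","rb"))
px=lambda u,v:np.array([120+u/2.66,120+v/2.66])
pinP=np.array([[40,-55,46],[40,-55,40],[-40,-55,14]])/1e3; pinU=np.array([px(97,422),px(112,368),px(290,494)])
edgeU=None
plP=np.array([[40,0,8],[65,25,8],[65,-25,8],[65,25,0],[65,-25,0],[26,6,50],[26,-6,50],[26,6,8],[26,-6,8]])/1e3
plU=np.array([px(531,250),px(332,117),px(730,117),px(340,77),px(725,77),px(487,567),px(573,567),px(497,320),px(565,320)])
def f(p):
    oo=o+p[:3]; c,sn=np.cos(p[5]),np.sin(p[5]); t=p[6]
    Q=plP.copy(); Q=Q@np.array([[np.cos(t),0,-np.sin(t)],[0,1,0],[np.sin(t),0,np.cos(t)]])  # small pitch
    Q=Q@np.array([[c,-sn,0],[sn,c,0],[0,0,1]]).T+[p[3],p[4],0]
    return np.r_[(proj(d,oo+pinP@R.T)-pinU).ravel(),(proj(d,oo+Q@R.T)-plU).ravel(),p[:3]/.003*.5,p[6]/.02]
q=least_squares(f,[0,0,0,0,-.1,0,0]); print("deck shift mm",q.x[:3]*1e3,"plate x,y mm",q.x[3:5]*1e3,"yaw deg",np.degrees(q.x[5]),"pitch",np.degrees(q.x[6])); print(f(q.x)[:-4].reshape(-1,2).round(1).tolist())
if __name__=="__main__":
    np.save("plate_in_deck.npy",q.x)
    dl=np.array([0-q.x[3],-.055-q.x[4],.014]); print("needed deck move",dl*1e3, "world",R@dl)
E
python3 rel.py
```

```text
deck shift mm [-2.94849845  1.29777403  8.04786394] plate x,y mm [ -16.35338412 -101.46636246] yaw deg 0.27281249643623795 pitch 0.8831172412624496
[[-0.5, -1.8], [-0.0, 1.2], [0.9, 1.8], [0.1, 1.6], [-0.0, -0.0], [0.3, 0.2], [0.2, 0.4], [-0.9, 0.6], [-1.3, -0.1], [1.4, 0.0], [-1.4, -1.8], [1.6, -1.7]]
needed deck move [16.35338412 46.46636246 14.        ] world [ 0.00086873 -0.04700711  0.02030105]
```

```bash
python3 go.py .5568 .0731 .1363 99.8
```

```text
t 17.28 pos [0.5272 0.0685 0.0843] yang 100.1 gap 0.135 F [ 3.7 -0.  23.7] SHIFT cm [-3.18 -0.08 -5.09] yaw 0.3 rows 1.4
```

```bash
python3 -m handwheel '[{"claw":0.8,"x":-0.5,"y":0,"z":-0.8,"yaw":0},{"claw":0.8,"x":-1.2,"y":0,"z":-2,"yaw":0},{"claw":0.8,"x":-2,"y":0,"z":-3.3,"yaw":0},{"claw":0.8,"x":-3.2,"y":-0.1,"z":-5.1,"yaw":0.2},{"claw":0.8,"x":-3.2,"y":-0.1,"z":-5.1,"yaw":0.2}]' 40; python3 go.py .5499 .0251 .1445 99.8
```

```text
time_s: 17.7
tool_pos: [0.5598, 0.0733, 0.139]
eef_rot: [[-0.984, -0.172, 0.041], [-0.172, 0.985, 0.004], [-0.042, -0.003, -0.999]]
contact_force: [1.2, -0.2, -0.2]
finger_gap: 0.133
t 17.7 pos [0.5598 0.0733 0.139 ] yang 99.9 gap 0.133 F [ 1.2 -0.2 -0.2] SHIFT cm [ 1.78 -4.58 -0.62] yaw 0.1 rows 1.2
```

```bash
python3 -m handwheel '[{"claw":0.8,"x":0,"y":0,"z":-0.8,"yaw":0},{"claw":0.8,"x":0.8,"y":-2,"z":-0.8,"yaw":0},{"claw":0.8,"x":1.8,"y":-4.6,"z":-0.8,"yaw":0},{"claw":0.8,"x":1.8,"y":-4.6,"z":-0.8,"yaw":0},{"claw":0.8,"x":1.8,"y":-4.6,"z":-0.8,"yaw":0}]' 40; python3 go.py .5499 .0251 .1445 99.8
python3 - <<'E'
from h import *
import pickle
d=snap("wrist","w27",(120,70,520,370),2); pickle.dump((d,r.get_state()),open("w27.pkl","wb"))
b=snap("side","b27",(240,160,400,290),5)
E
```

```text
time_s: 18.12
tool_pos: [0.5484, 0.0241, 0.1458]
eef_rot: [[-0.985, -0.171, 0.04], [-0.17, 0.985, 0.004], [-0.04, -0.003, -0.999]]
contact_force: [0.2, -0.2, -0.7]
finger_gap: 0.136
t 18.12 pos [0.5484 0.0241 0.1458] yang 99.8 gap 0.136 F [ 0.2 -0.2 -0.7] SHIFT cm [-0.16  0.07  0.13] yaw 0.0 rows 0.1
```

View pics/w27.png

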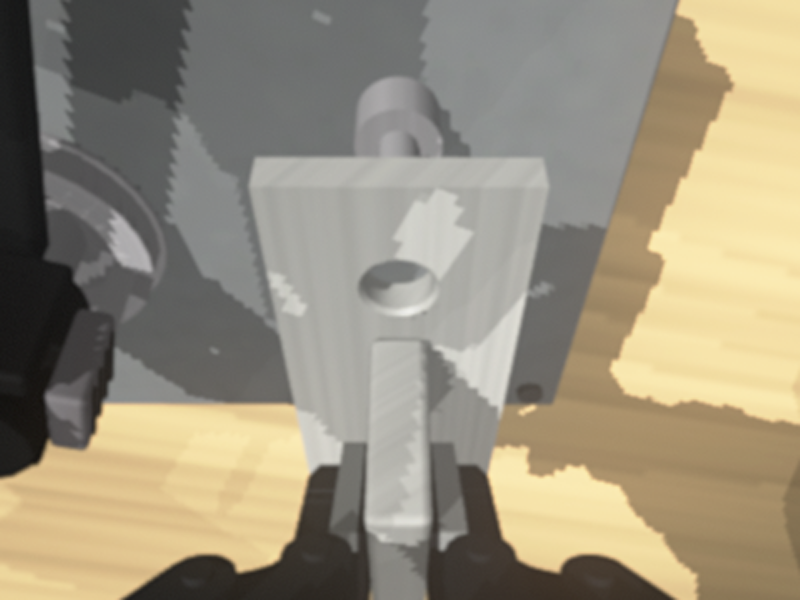

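View pics/b27.png

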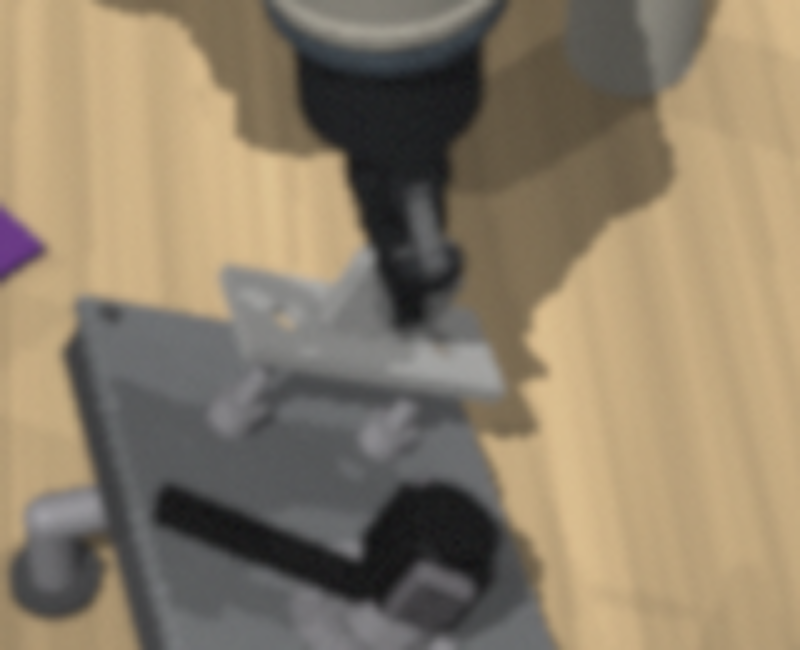

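Run:
```python
from geo import *
from scipy.spatial.transform import Rotation as Ro
d,s=pickle.load(open("w27.pkl","rb"))
px=lambda u,v:np.array([120+u/2,70+v/2])
dP=np.array([[40,-55,14],[-100,-120,0]])/1e3; dU=np.array([px(400,136),px(553,403)])
plP=np.array([[40,0,8],[65,25,8],[65,-25,8],[65,25,0],[65,-25,0],[26,6,50],[26,-6,50],[26,6,8],[26,-6,8]])/1e3
plU=np.array([px(399,287),px(249,187),px(548,187),px(256,157),px(546,157),px(365,525),px(432,525),px(372,340),px(426,340)])
def f(p,pr=1):
    oo=o+p[:3]; Q=plP@Ro.from_rotvec(p[6:9]).as_matrix().T+p[3:6]
    return np.r_[(proj(d,oo+dP@R.T)-dU).ravel(),(proj(d,oo+Q@R.T)-plU).ravel(),pr*p[:3]/.003*.5]
q=least_squares(f,[0,0,0,0,-.055,.06,0,0,0]); print("deck shift",(q.x[:3]*1e3).round(1),"plate",(q.x[3:6]*1e3).round(1),"rot",np.degrees(q.x[6:]).round(1));print(f(q.x)[:-3].reshape(-1,2).round(1).tolist())
```

```text
deck shift [-2.9  0.2  5.9] plate [  3.8 -55.2  62.6] rot [-0.1  2.1  0. ]
[[-0.6, 0.6], [1.0, -1.0], [0.2, 1.9], [0.4, -0.7], [0.6, -0.4], [0.2, 0.2], [-1.5, 0.4], [-0.9, 0.2], [0.9, 0.4], [-0.7, -1.2], [1.0, -1.1]]
```

```bash
cat > dk.py <<'E'
# dk.py dx dy dz (mm, deck axes) [yangle] -> rows
import sys
from geo import *
s=r.get_state();Rt=s["eef_rot"];dl=np.array(list(map(float,sys.argv[1:4])))/1e3
print("t",round(s["time_s"],2),"SHIFT cm",(Rt.T@R@dl*100).round(2),"F",s["contact_force"].round(1),"yang",np.degrees(np.arctan2(Rt[1,1],Rt[0,1])).round(1),"pos",s["tool_pos"].round(4))
E
python3 dk.py -3 -0.3 -14
```

```text
t 18.22 SHIFT cm [0.5  0.03 1.34] F [-0.3 -0.2 -1.1] yang 99.9 pos [0.549  0.0252 0.146 ]
```

```bash
python3 -m handwheel '[{"claw":0.8,"x":0.25,"y":-0.03,"z":0.7,"yaw":0},{"claw":0.8,"x":0.5,"y":-0.03,"z":1.34,"yaw":0},{"claw":0.8,"x":0.5,"y":-0.03,"z":1.34,"yaw":0},{"claw":0.8,"x":0.5,"y":-0.03,"z":1.34,"yaw":0},{"claw":0.8,"x":0.5,"y":-0.03,"z":1.34,"yaw":0}]' 40
python3 - <<'E'
from h import *
import pickle
d=snap("wrist","w28",(120,70,520,370),2); pickle.dump((d,r.get_state()),open("w28.pkl","wb"))
save(d,"w28c",(270,170,370,245),8)
a=snap("scene","a28",(270,200,350,260),8)
E
python3 dk.py 0 0 0
```

```text
time_s: 18.63
tool_pos: [0.5446, 0.0243, 0.1322]
eef_rot: [[-0.984, -0.172, 0.04], [-0.172, 0.985, 0.004], [-0.04, -0.002, -0.999]]
contact_force: [0.3, 0.1, -0.7]
finger_gap: 0.135
t 18.73 SHIFT cm [0. 0. 0.] F [ 0.1 -0.1 -0.5] yang 99.9 pos [0.5449 0.0242 0.1325]
```

View pics/w28.png

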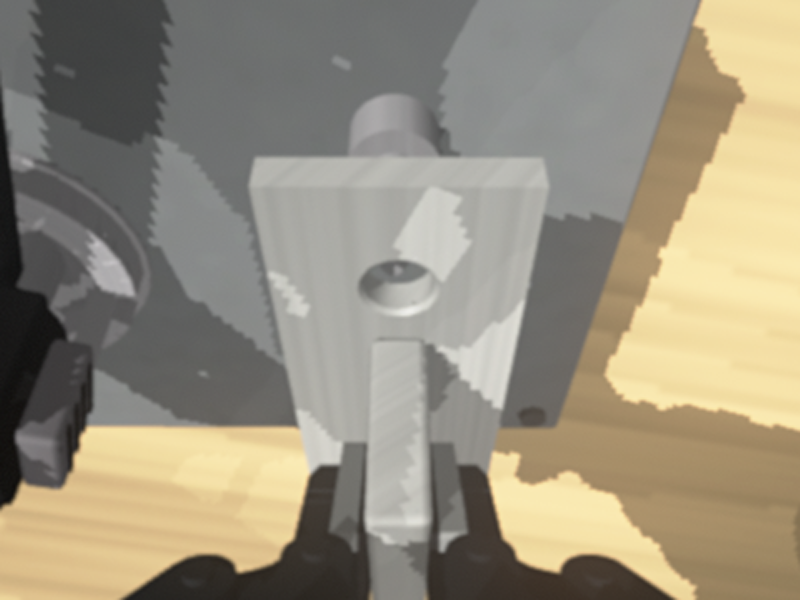

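View pics/w28c.png

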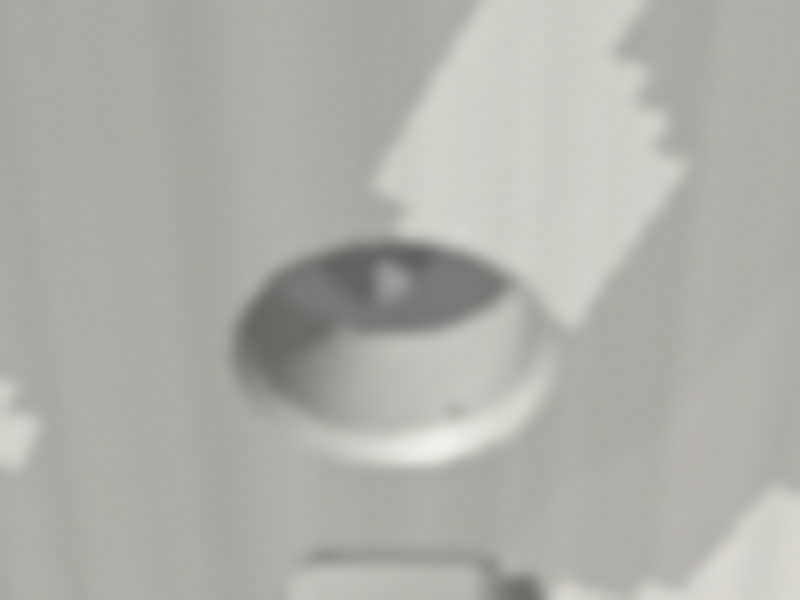

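View pics/a28.png

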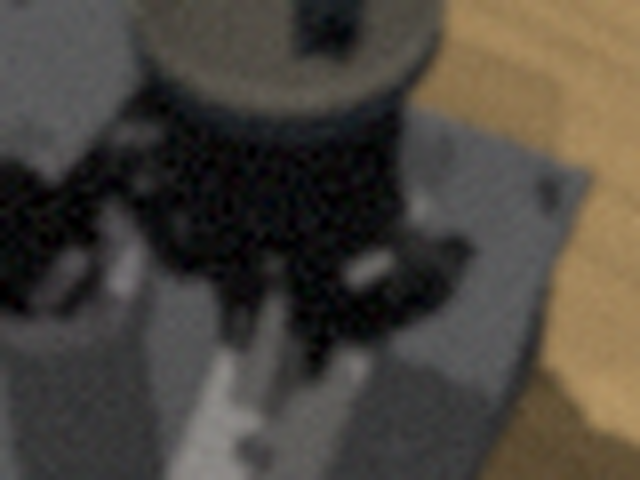

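```bash
cat > tip.py <<'E'
from geo import *
from scipy.spatial.transform import Rotation as Ro
def run(d,plU,tipuv,sh=None):
    plP=np.array([[40,0,8],[65,25,8],[65,-25,8],[65,25,0],[65,-25,0],[26,6,50],[26,-6,50],[26,6,8],[26,-6,8]])/1e3
    def f(p): return (proj(d,p[:3]+plP@(Ro.from_rotvec(p[3:6])*Ro.from_matrix(R)).as_matrix().T)-plU).ravel()
    q=least_squares(f,np.r_[o+R@np.array([0,-.055,.05]),0,0,0],x_scale=[.01]*3+[.1]*3)
    M=(Ro.from_rotvec(q.x[3:6])*Ro.from_matrix(R)).as_matrix(); print("res",f(q.x).reshape(-1,2).round(1).tolist())
    print("plate in deckmodel",((R.T@(q.x[:3]-o))*1e3).round(1),"rot(deck)",np.degrees(Ro.from_matrix(R.T@M).as_rotvec()).round(1))
    c,v=ray(d,tipuv); c2=M.T@(c-q.x[:3]); v2=M.T@v
    for h in (0,-.001,-.002,-.003,-.004): t=(h-c2[2])/v2[2]; print("h",h,"tip rel hole mm",((c2+t*v2-[.04,0,0])*1e3).round(1)[:2])
    if sh is not None:
        c,v=ray(d,sh); c2=M.T@(c-q.x[:3]); v2=M.T@v
        for h in (-.030,-.034,-.038): t=(h-c2[2])/v2[2]; print("shoulder h",h,((c2+t*v2-[.04,0,0])*1e3).round(1)[:2])
E
python3 - <<'E'
from tip import *
d,s=pickle.load(open("w28.pkl","rb"))
px=lambda u,v:np.array([120+u/2,70+v/2])
plU=np.array([px(399,287),px(249,187),px(548,187),px(256,157),px(546,157),px(365,525),px(432,525),px(372,340),px(426,340)])
run(d,plU,(270+386/8,170+280/8))
E
```

```text
res [[0.2, 1.9], [0.4, -0.7], [0.6, -0.4], [0.2, 0.2], [-1.5, 0.4], [-0.9, 0.2], [0.9, 0.4], [-0.7, -1.2], [1.0, -1.1]]
plate in deckmodel [  5.5 -56.8  52.7] rot(deck) [-0.1  2.1  0.1]
h 0 tip rel hole mm [-2.1  0.6]
h -0.001 tip rel hole mm [-3.1  0.6]
h -0.002 tip rel hole mm [-4.   0.6]
h -0.003 tip rel hole mm [-5.   0.6]
h -0.004 tip rel hole mm [-6.   0.6]
```

```bash
python3 dk.py -3 0 -3
```

```text
t 18.73 SHIFT cm [-0.09  0.    0.41] F [ 0.1 -0.1 -0.5] yang 99.9 pos [0.5449 0.0242 0.1325]
```

```bash
python3 -m handwheel '[{"claw":0.8,"x":-0.25,"y":-0.06,"z":0.15,"yaw":0},{"claw":0.8,"x":-0.09,"y":-0.06,"z":0.41,"yaw":0},{"claw":0.8,"x":-0.09,"y":-0.06,"z":0.41,"yaw":0},{"claw":0.8,"x":-0.09,"y":-0.06,"z":0.41,"yaw":0}]' 40
python3 - <<'E'
from h import *
import pickle
d=snap("wrist","w29",(120,70,520,370),2); pickle.dump((d,r.get_state()),open("w29.pkl","wb"))
save(d,"w29c",(270,170,370,245),8)
E
python3 dk.py 0 0 -10
```

```text
time_s: 19.07
tool_pos: [0.5459, 0.0238, 0.1282]
eef_rot: [[-0.984, -0.172, 0.04], [-0.172, 0.985, 0.004], [-0.04, -0.003, -0.999]]
contact_force: [-0.2, -0.6, -1.8]
finger_gap: 0.132
t 19.12 SHIFT cm [0.53 0.   0.84] F [ 0.8  0.5 -1. ] yang 99.9 pos [0.546  0.0238 0.1284]
```

View pics/w29c.png

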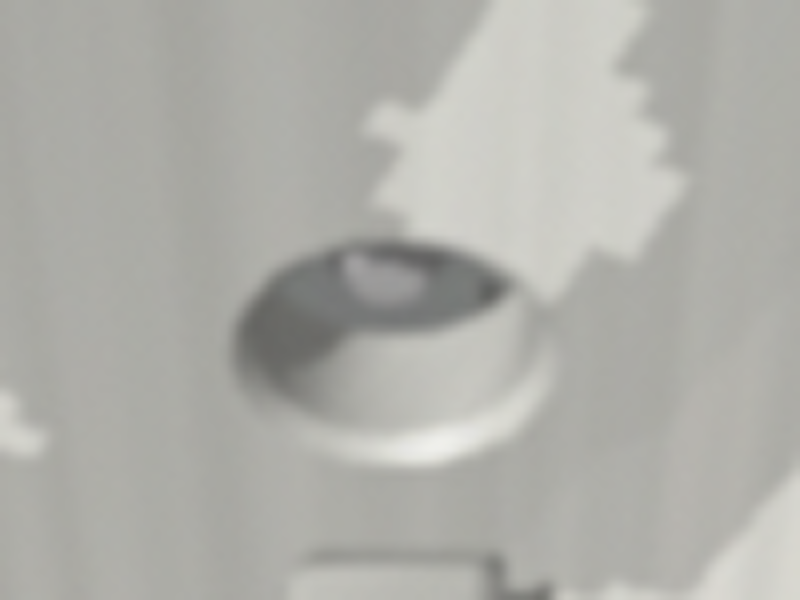

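```bash
python3 dk.py -3 0.5 -3; python3 -m handwheel '[{"claw":0.8,"x":-0.25,"y":-0.03,"z":0.15,"yaw":0},{"claw":0.8,"x":-0.09,"y":-0.03,"z":0.41,"yaw":0},{"claw":0.8,"x":-0.09,"y":-0.03,"z":0.41,"yaw":0},{"claw":0.8,"x":-0.09,"y":-0.03,"z":0.41,"yaw":0}]' 40
python3 - <<'E'
from h import *
import pickle
d=snap("wrist","w30",(120,70,520,370),2); pickle.dump((d,r.get_state()),open("w30.pkl","wb"))
save(d,"w30c",(270,170,370,245),8)
E
python3 dk.py 0 0 -10
```

```text
t 19.12 SHIFT cm [-0.09 -0.05  0.41] F [ 0.8  0.5 -1. ] yang 99.9 pos [0.546  0.0238 0.1284]
time_s: 19.45
tool_pos: [0.5469, 0.0235, 0.1242]
eef_rot: [[-0.984, -0.172, 0.04], [-0.172, 0.985, 0.004], [-0.04, -0.003, -0.999]]
contact_force: [-1.9, -1.8, 3.2]
finger_gap: 0.134
t 19.5 SHIFT cm [0.53 0.   0.85] F [-2.2 -1.6  2.7] yang 99.9 pos [0.5469 0.0235 0.1242]
```

View pics/w30c.png

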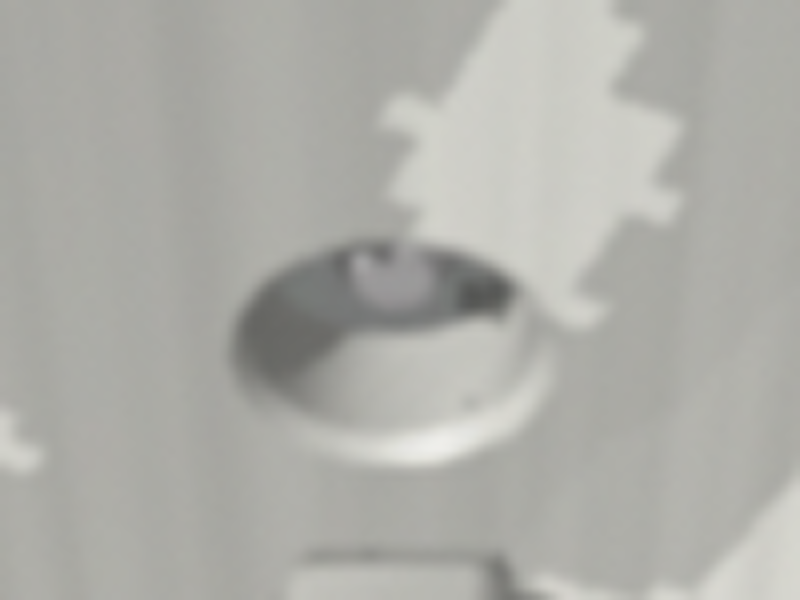

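View pics/w30.png

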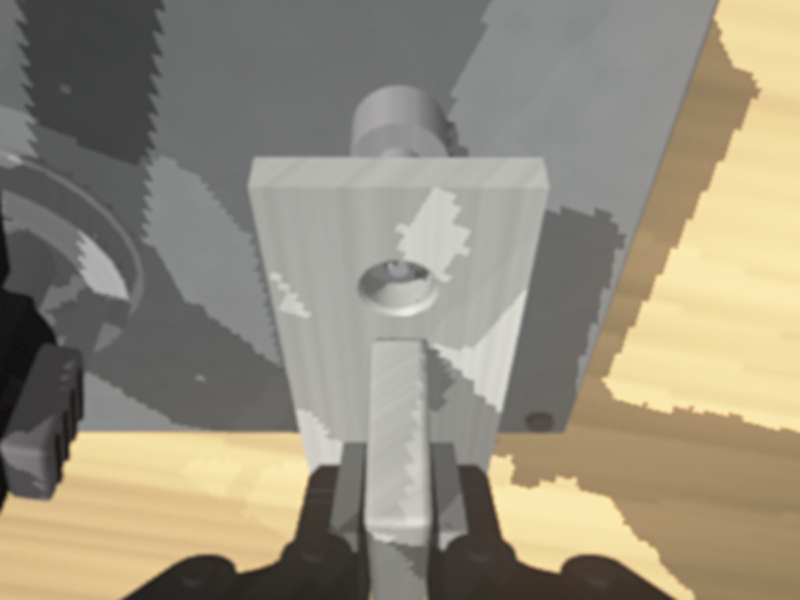

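```bash
cat > fit3.py <<'E'
from geo import *
from scipy.spatial.transform import Rotation as Ro
def run(d,plU,dP,dU,w):
    plP=np.array([[40,0,8],[65,25,8],[65,-25,8],[65,25,0],[65,-25,0],[26,6,50],[26,-6,50],[26,6,8],[26,-6,8]])/1e3
    def f(p):
        oo=o+p[:3]; Q=plP@Ro.from_rotvec(p[6:9]).as_matrix().T+p[3:6]
        return np.r_[(w[:,None]*(proj(d,oo+dP@R.T)-dU)).ravel(),(proj(d,oo+Q@R.T)-plU).ravel(),p[:3]/.02]
    q=least_squares(f,[0,0,0,0,-.055,.05,0,0,0],x_scale=[.01]*6+[.1]*3); print("deck shift",(q.x[:3]*1e3).round(1),"plate",(q.x[3:6]*1e3).round(1),"rot",np.degrees(q.x[6:]).round(1));print(f(q.x)[:-3].reshape(-1,2).round(1).tolist())
    J=q.jac; C=np.linalg.inv(J.T@J); print("sd mm",(np.sqrt(np.diag(C))[3:6]*1e3).round(1))
E
python3 - <<'E'
from fit3 import *
d,s=pickle.load(open("w30.pkl","rb")); save(d,"w30d",(230,90,420,170),4.2)
px=lambda u,v:np.array([120+u/2,70+v/2])
plU=np.array([px(399,288.5),px(249,187),px(548,187),px(256,157),px(546,157),px(365,525),px(432,525),px(372,340),px(426,340)])
dP=np.array([[40,-55,46],[51,-55,0],[40,-44,10],[40,-66,10],[-100,-120,0]])/1e3
dU=np.array([(270+388/8,170+285/8),px(400,85),px(351,128),px(446,128),px(565,431)])
run(d,plU,dP,dU,np.array([1,1,1,1,.5]))
E
```

```text
deck shift [-3.5 -0.3 10. ] plate [ -8.3 -55.4  40. ] rot [-0.1  2.3  0.1]
[[0.4, -5.6], [-0.7, -7.3], [-1.5, 6.9], [1.5, 7.0], [0.8, 0.6], [0.2, 1.3], [0.4, -0.6], [0.6, -0.4], [0.2, 0.3], [-1.6, 0.5], [-1.0, 0.3], [0.9, 0.4], [-0.7, -1.0], [1.0, -0.9]]
sd mm [1.1 0.6 1.5]
```

View pics/w30d.png

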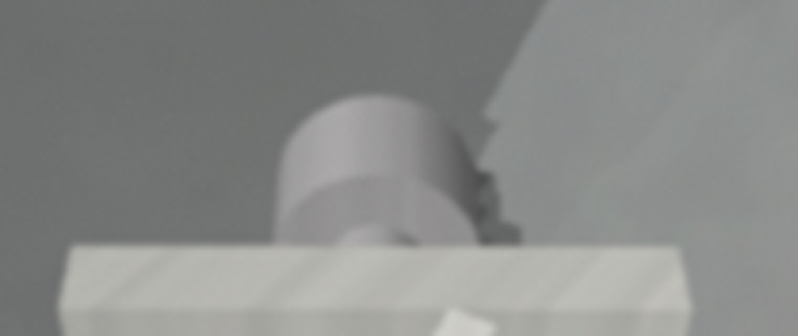

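```bash
sed -i 's/w\[:,None\]\*/w*/' fit3.py
python3 - <<'E'
from fit3 import *
d,s=pickle.load(open("w30.pkl","rb"))
px=lambda u,v:np.array([120+u/2,70+v/2]); p4=lambda u,v:np.array([230+u/4.2,90+v/4.2])
plU=np.array([px(399,288.5),px(249,187),px(548,187),px(256,157),px(546,157),px(365,525),px(432,525),px(372,340),px(426,340)])
dP=np.array([[40,-55,46],[51,-55,0],[51,-55,14],[40,-44,14],[40,-66,14],[-100,-120,0]])/1e3
dU=np.array([(270+388/8,170+285/8),p4(375,95),p4(375,176),p4(275,200),p4(478,200),px(565,431)])
for w6 in (1,0.01): run(d,plU,dP,dU,np.array([[1,1],[1,1],[1,1],[1,0],[1,0],[w6,w6]]))
E
```

```text
deck shift [-0.1  0.3  3.9] plate [ -2.3 -55.3  43.6] rot [-0.1  2.3  0.1]
[[0.6, -1.1], [0.1, 0.7], [0.1, -0.1], [-0.7, 0.0], [0.1, 0.0], [-0.5, 1.2], [0.2, 1.3], [0.4, -0.6], [0.6, -0.4], [0.2, 0.3], [-1.6, 0.5], [-1.0, 0.3], [0.9, 0.4], [-0.7, -1.0], [1.0, -0.9]]
sd mm [1.  0.5 1.2]
deck shift [-0.3  0.3  5.5] plate [ -3.2 -55.3  42.2] rot [-0.1  2.3  0.1]
[[0.5, -0.3], [0.1, 0.5], [0.0, -0.1], [-1.0, 0.0], [0.3, 0.0], [-0.0, 0.0], [0.2, 1.3], [0.4, -0.6], [0.6, -0.4], [0.2, 0.3], [-1.6, 0.5], [-1.0, 0.3], [0.9, 0.4], [-0.7, -1.0], [1.0, -0.9]]
sd mm [1.2 0.5 1.6]
```

```bash
python3 dk.py 2.5 0 0; python3 dk.py 2.5 0.2 -8
```

```text
t 19.5 SHIFT cm [ 0.21 -0.   -0.13] F [-2.2 -1.6  2.7] yang 99.9 pos [0.5469 0.0235 0.1242]
t 19.5 SHIFT cm [ 0.64 -0.02  0.54] F [-2.2 -1.6  2.7] yang 99.9 pos [0.5469 0.0235 0.1242]
```

```bash
python3 -m handwheel '[{"claw":0.8,"x":0.21,"y":0,"z":-0.13,"yaw":0},{"claw":0.8,"x":0.35,"y":0,"z":0.1,"yaw":0},{"claw":0.8,"x":0.5,"y":0,"z":0.3,"yaw":0},{"claw":0.8,"x":0.64,"y":0,"z":0.54,"yaw":0},{"claw":0.8,"x":0.64,"y":0,"z":0.54,"yaw":0}]' 40
python3 - <<'E'
from h import *
import pickle
d=snap("wrist","w31",(120,70,520,370),2); pickle.dump((d,r.get_state()),open("w31.pkl","wb"))
save(d,"w31c",(230,80,420,245),4.2)
E
python3 dk.py 0 0 -10
```

```text
time_s: 19.92
tool_pos: [0.5402, 0.0225, 0.1179]
eef_rot: [[-0.984, -0.172, 0.039], [-0.172, 0.985, 0.004], [-0.039, -0.002, -0.999]]
contact_force: [-0.4, 0.1, -1.5]
finger_gap: 0.133
t 19.97 SHIFT cm [0.53 0.   0.85] F [ 0.1 -0.6 -1. ] yang 99.9 pos [0.5404 0.0225 0.1182]
```

View pics/w31c.png

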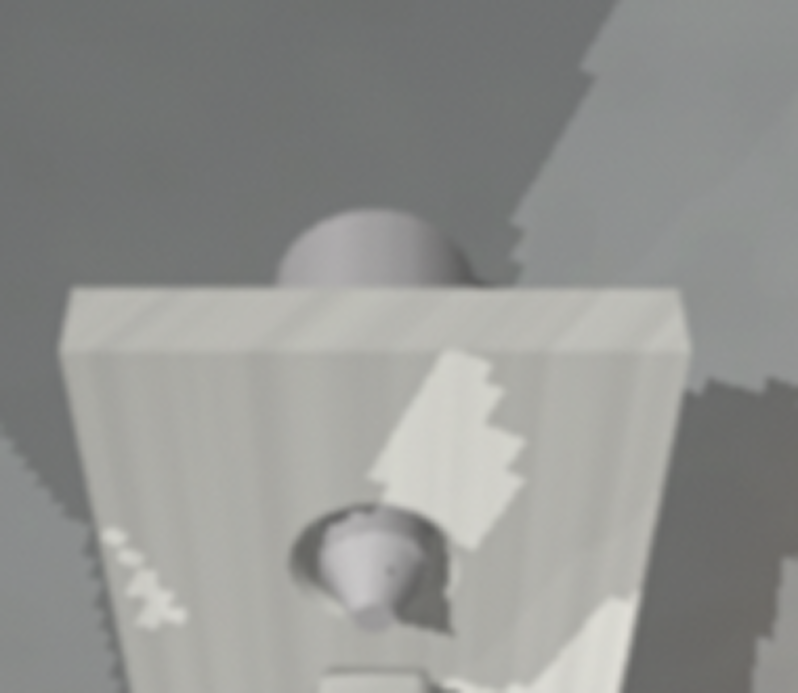

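```bash
python3 -m handwheel '[{"claw":0.8,"x":0.27,"y":0,"z":0.43,"yaw":0},{"claw":0.8,"x":0.53,"y":0,"z":0.85,"yaw":0},{"claw":0.8,"x":0.53,"y":0,"z":0.85,"yaw":0},{"claw":0.8,"x":0.53,"y":0,"z":0.85,"yaw":0}]' 40
python3 - <<'E'
from h import *
import pickle
d=snap("wrist","w32",(230,80,420,245),4.2); pickle.dump((d,r.get_state()),open("w32.pkl","wb"))
E
python3 dk.py 0 0 -8
```

```text
time_s: 20.3
tool_pos: [0.5352, 0.0216, 0.1091]
eef_rot: [[-0.984, -0.172, 0.039], [-0.172, 0.985, 0.004], [-0.039, -0.002, -0.999]]
contact_force: [-0.9, -0.5, -1.2]
finger_gap: 0.136
t 20.35 SHIFT cm [0.43 0.   0.68] F [-0.1 -0.2 -0.6] yang 99.9 pos [0.5354 0.0216 0.1094]
```

View pics/w32.png

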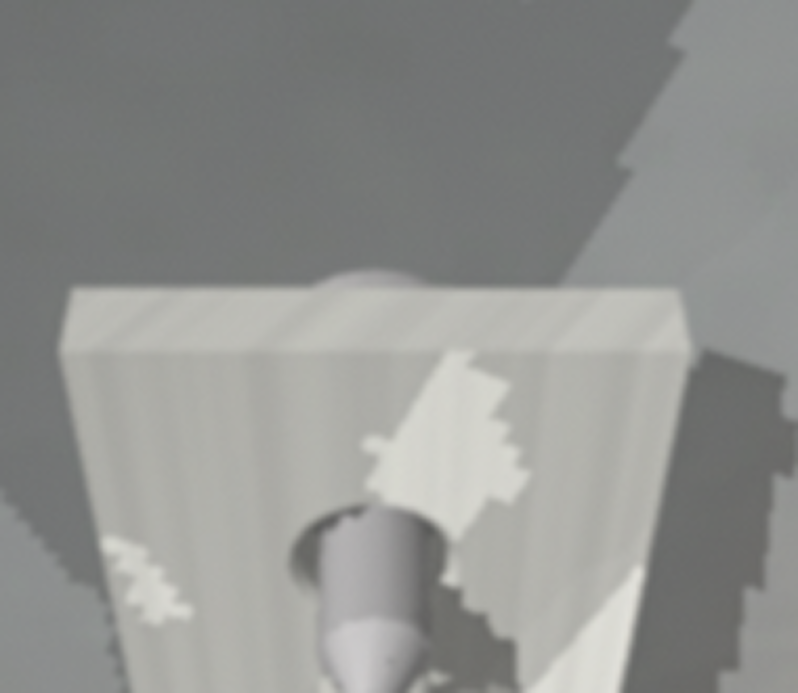

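```bash
python3 -m handwheel '[{"claw":0.8,"x":0.22,"y":0,"z":0.34,"yaw":0},{"claw":0.8,"x":0.43,"y":0,"z":0.68,"yaw":0},{"claw":0.8,"x":0.43,"y":0,"z":0.68,"yaw":0},{"claw":0.8,"x":0.43,"y":0,"z":0.68,"yaw":0}]' 40; python3 dk.py 0 0 -4;python3 -m handwheel '[{"claw":0.8,"x":0.1,"y":0,"z":0.17,"yaw":0},{"claw":0.8,"x":0.21,"y":0,"z":0.34,"yaw":0},{"claw":0.8,"x":0.21,"y":0,"z":0.34,"yaw":0}]' 40
python3 - <<'E'
from h import *
import pickle
d=snap("wrist","w33",(230,80,420,245),4.2); pickle.dump((d,r.get_state()),open("w33.pkl","wb"))
b=snap("side","b33",(240,180,380,290),5.5)
E
python3 dk.py 0 0 -4
```

```text
time_s: 20.68
tool_pos: [0.5319, 0.0208, 0.1024]
eef_rot: [[-0.984, -0.172, 0.04], [-0.172, 0.985, 0.004], [-0.04, -0.003, -0.999]]
contact_force: [3.0, 0.2, 0.9]
finger_gap: 0.133
t 20.68 SHIFT cm [0.21 0.   0.34] F [3.  0.2 0.9] yang 99.9 pos [0.5319 0.0208 0.1024]
time_s: 20.93
tool_pos: [0.533, 0.0207, 0.1014]
eef_rot: [[-0.984, -0.172, 0.048], [-0.171, 0.985, 0.005], [-0.048, -0.004, -0.999]]
contact_force: [1.2, 6.3, 39.3]
finger_gap: 0.132
t 21.03 SHIFT cm [0.22 0.   0.34] F [ 0.9  5.3 40. ] yang 99.9 pos [0.533  0.0207 0.1014]
```

View pics/w33.png

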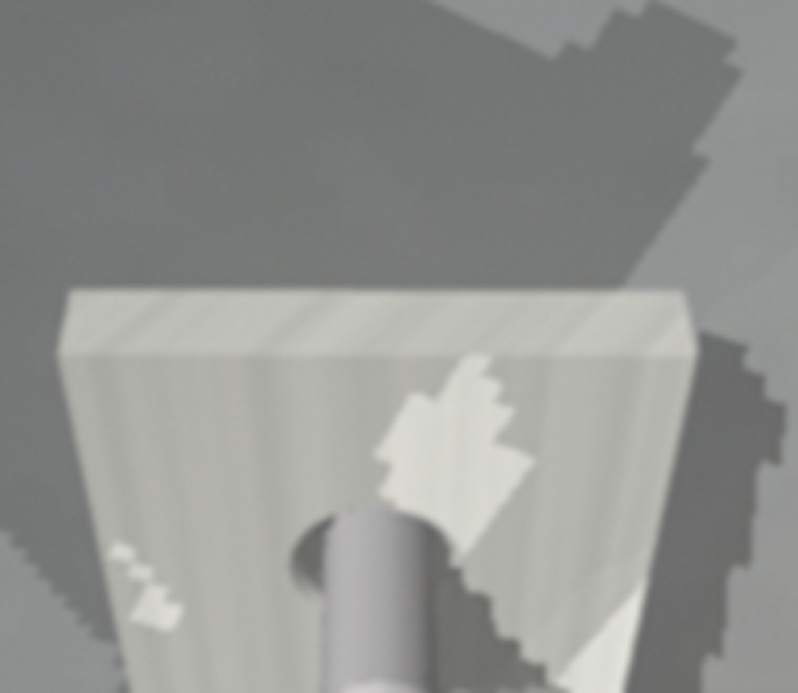

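View pics/b33.png

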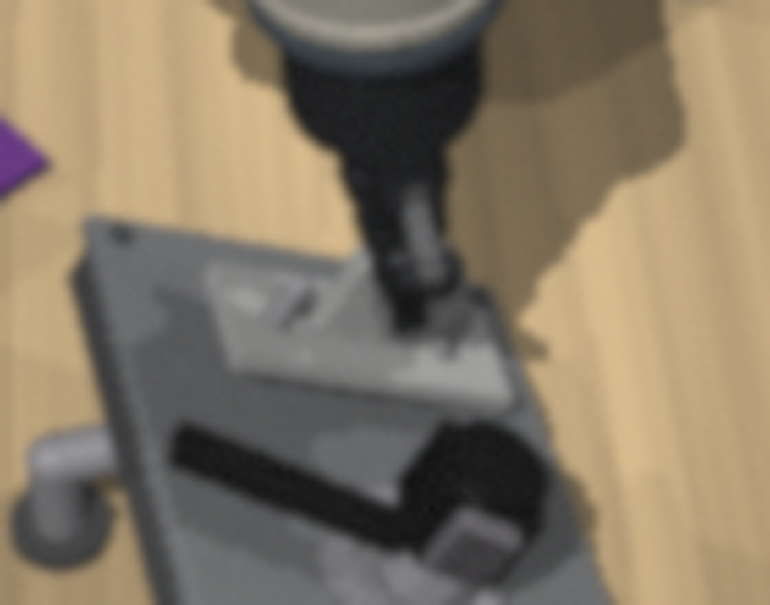

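```bash
python3 -m handwheel '[{"claw":0.8,"x":0,"y":0,"z":-0.1,"yaw":0},{"claw":0.8,"x":0,"y":0,"z":-0.1,"yaw":0}]' 40; python3 -m handwheel '[{"claw":1.5,"x":0,"y":0,"z":0,"yaw":0},{"claw":2.5,"x":0,"y":0,"z":0,"yaw":0},{"claw":3,"x":0,"y":0,"z":0,"yaw":0},{"claw":3,"x":0,"y":0,"z":0,"yaw":0},{"claw":3,"x":0,"y":0,"z":0,"yaw":0}]' 20
python3 - <<'E'
from h import *
import pickle
d=snap("wrist","w34",(120,70,520,370),2)
b=snap("side","b34",(240,180,380,290),5.5)
E
```

```text
time_s: 21.2
tool_pos: [0.5333, 0.0207, 0.1029]
eef_rot: [[-0.984, -0.172, 0.049], [-0.172, 0.985, 0.004], [-0.049, -0.004, -0.999]]
contact_force: [-0.1, 0.0, -1.2]
finger_gap: 0.13
time_s: 21.62
tool_pos: [0.5331, 0.0207, 0.1027]
eef_rot: [[-0.984, -0.172, 0.048], [-0.172, 0.985, 0.004], [-0.048, -0.004, -0.999]]
contact_force: [1.0, 0.5, 0.1]
finger_gap: 0.349
```

View pics/w34.png

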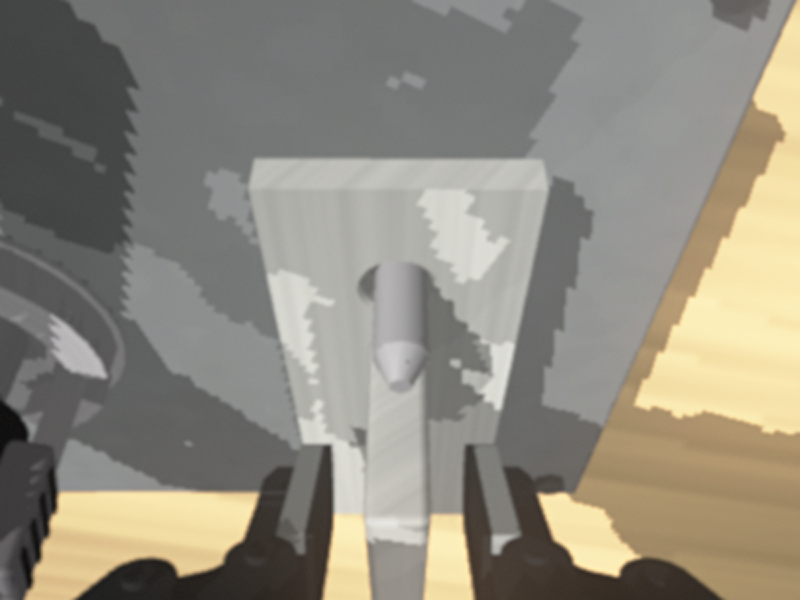

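View pics/b34.png

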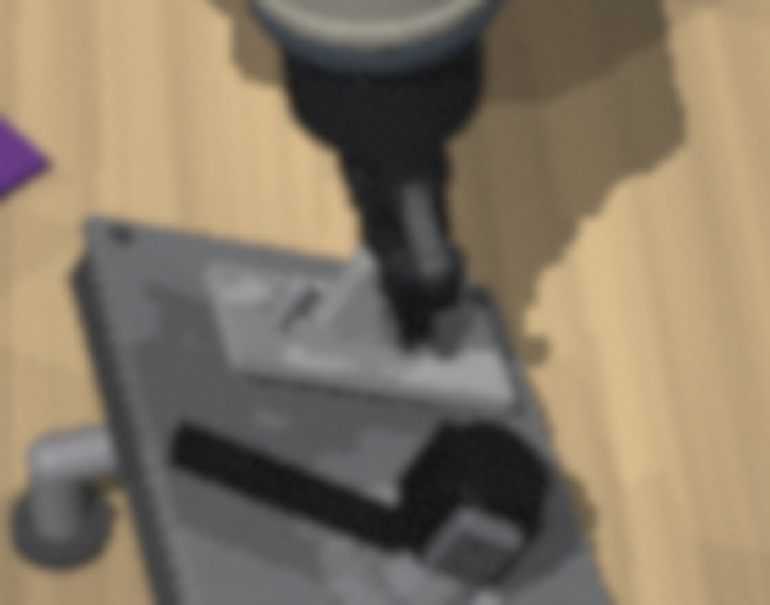

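```bash
python3 -m handwheel '[{"claw":3,"x":0,"y":0,"z":-1.5,"yaw":0},{"claw":3,"x":0,"y":0,"z":-4,"yaw":0},{"claw":3,"x":0,"y":0,"z":-8,"yaw":0},{"claw":3,"x":0,"y":0,"z":-12,"yaw":0},{"claw":3,"x":0,"y":0,"z":-16,"yaw":0},{"claw":3,"x":1,"y":0,"z":-19,"yaw":0},{"claw":3,"x":1,"y":0,"z":-19,"yaw":0}]'
python3 - <<'E'
from h import *
import pickle
d=snap("wrist","w35"); b=snap("side","b35",(240,190,380,320),4.6); a=snap("scene","a35",(235,180,355,290),5); pickle.dump((d,b,a),open("end.pkl","wb")); save(d,"w35c",(200,90,460,300),3)
E
```

```text
time_s: 22.3
tool_pos: [0.5153, 0.0179, 0.2981]
eef_rot: [[-0.983, -0.172, 0.057], [-0.172, 0.985, 0.004], [-0.057, -0.006, -0.998]]
contact_force: [1.2, 1.2, -0.1]
finger_gap: 0.35
```

View pics/w35.png

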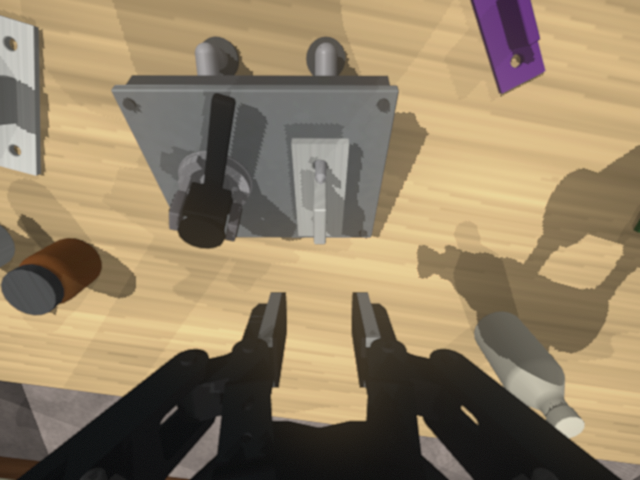

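View pics/b35.png

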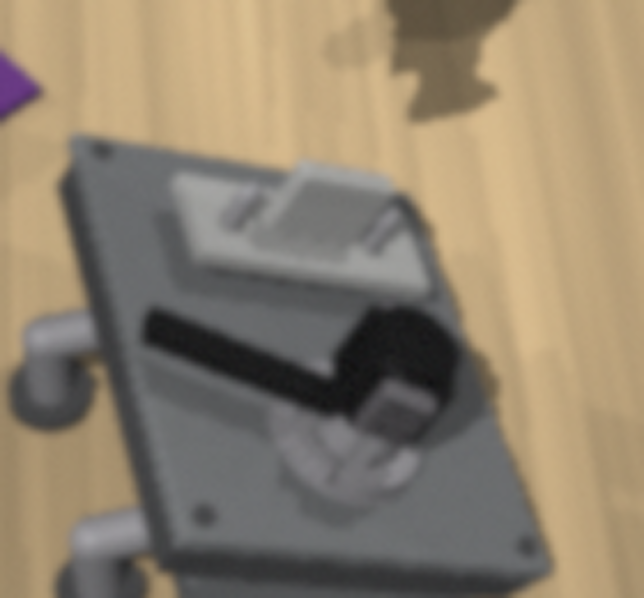

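View pics/a35.png

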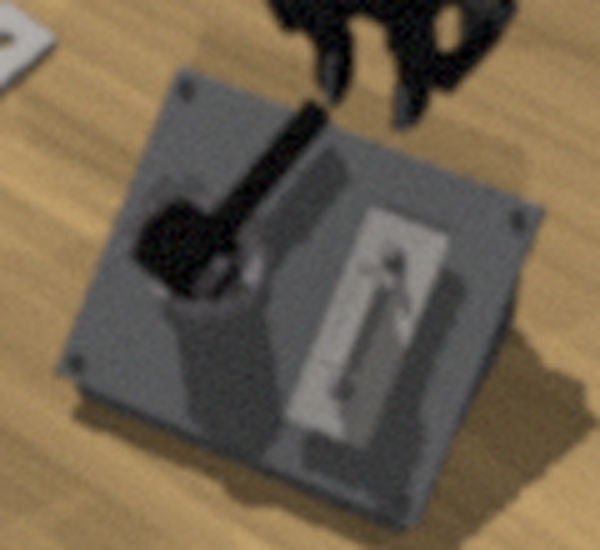

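Run:
```python
from geo import *
d,b,a=pickle.load(open("end.pkl","rb"))
pl=np.array([[x,-.055+y,z] for x in(.065,-.065) for y in(.025,-.025) for z in(.014,.022)]); fin=np.array([[x,-.055+y,.064] for x in(.026,-.026) for y in(.006,-.006)])
C=np.array([[100,120,0],[100,-120,0],[-100,-120,0],[-100,120,0]])/1e3; pins=np.array([[40,-55,46],[-40,-55,46]])/1e3
for im,n,c,k in[(d,"oe_w",(100,70,420,260),2.5),(b,"oe_b",(240,190,380,320),4.6)]:
    sh=np.zeros(3)
    m=cv2.resize(np.ascontiguousarray(im["img"][c[1]:c[3],c[0]:c[2],::-1]),None,fx=k,fy=k,interpolation=cv2.INTER_CUBIC)
    def dot(W_,col):
        for q in (proj(im,W_)-c[:2]+.5)*k: cv2.circle(m,tuple(np.int32(q)),3,col,-1)
    dot(o+pl@R.T,(0,0,255));dot(o+fin@R.T,(0,255,255));dot(o+C@R.T,(255,0,255));dot(o+pins@R.T,(0,255,0))
    for kk,col in((1.1,(255,0,0)),(1.25,(255,255,0))): dot(W(kk,[0,-.112,.028]),col)
    cv2.imwrite(f"pics/{n}.png",m)
```

```text
(no output)
```

View pics/oe_w.png

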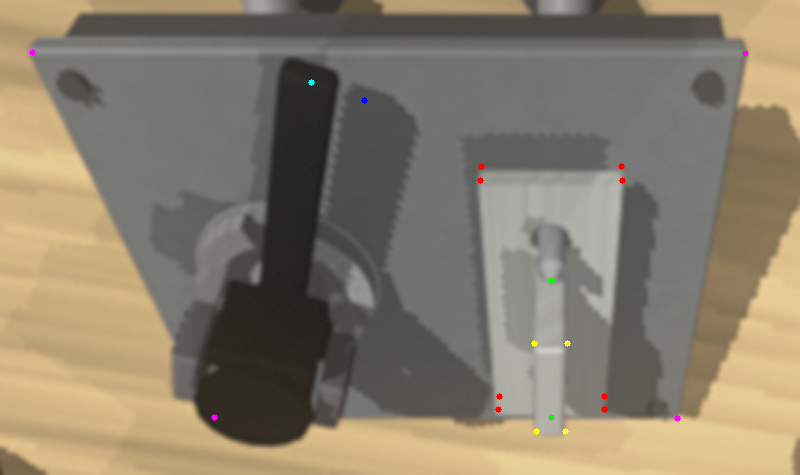

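View pics/oe_b.png

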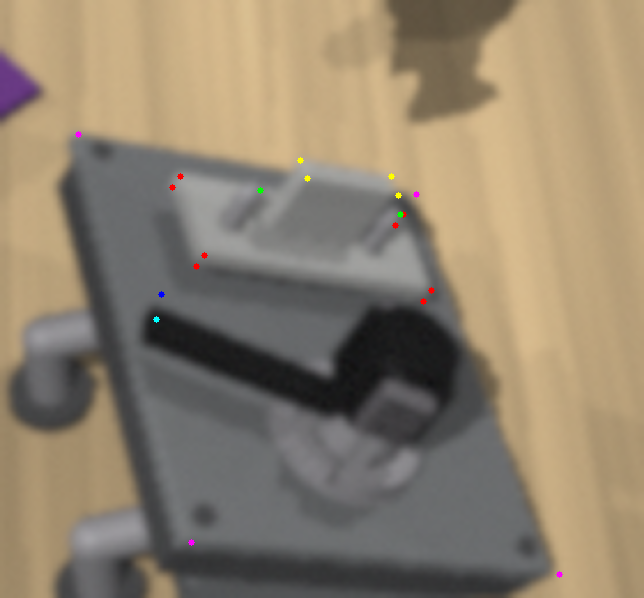

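```bash
python3 -c "
from h import *
s=r.get_state();print(s['time_s'],s['contact_force'],s['qd'].round(2));print(r.finish_job())"
```

```text
22.45 [ 0.63588432  0.62206938 -0.26272684] [-0.02  1.48  0.95  0.11 -0.18  0.11]
the job is handed in; nothing more can be done
None
```

I turned the knob to air off and set the lockout plate over both pins. I handed the job in at about 22.5 s, and no verdict was reported.

**Knob:**
- **First squeeze failed.** The fingertips sat about 20 mm higher than I had taken them to be, so the knob stayed locked. I released it, went lower and squeezed again.
- **Second squeeze worked.** The knob then turned counter-clockwise to its stop. After I let go, the last pictures show both tabs out and the arm where the 1.25 rad position should be.

**Plate:**
- **Choice:** I took the bare aluminium plate with measured 130 mm length and 81 mm hole spacing, not the longer, green or purple ones.
- **Tilting:** The tool only points straight down. I pressed the gripped plate flat on an empty part of the deck so it pivoted to the slope.
- **Seating:** I lowered it over the pins along their axis until the push reached 40 N, then let go. Its height change from lying on the deck was 14.0 mm, which matches the shoulders.

**Last checks:** Both pins come through the plate, and its outline agrees with the seated model to about 2 mm, shifted slightly down the slope. I judged flatness by eye only. The tool was clear of the console with almost no force on it. I ran no end check on the bystanders or the longer plate beyond the last pictures, in which those in view looked undisturbed; the gun was mostly out of frame.

My camera estimates of the deck's height differed by 5 to 10 mm between views. I relied on where things touched, and on where the pin appeared in the hole, for the final fit.

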